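# Change over the hole-saw drilling jig

### The job

Change over the hole-saw jig for the next batch: tip all the wooden cores out of the yellow tub into the blue scrap bin and stand the tub upright on the bench again. Swing the jig's clear guide leaf up, take out the drilled plates and lay them flat on the bench, and lay each undrilled pine blank flat in a bay of its own, centred between the stops and square to them. Only when the plates are out and all the blanks are in, close the leaf fully down over them; leave the pencil, square and glasses where they are.

Things in the scene. Friction and masses are not known exactly. Their poses are not given: they have to be found in the camera images.
- blank0_mid (a point): undrilled pine blank 0, 100 (its x) x 60 (its y) x 20 mm (z), 75 g, pencil cross and no hole on top, lying flat on the bench at the start; the point is its centre, 10 mm above its underside. Two or three blanks are there; an absent one reads None in every reading. All blanks are alike and may lie either way round
- blank1_mid (a point): undrilled pine blank 1, 100 (its x) x 60 (its y) x 20 mm (z), 75 g, pencil cross and no hole on top, lying flat on the bench at the start; the point is its centre, 10 mm above its underside. Two or three blanks are there; an absent one reads None in every reading. All blanks are alike and may lie either way round
- blank2_mid (a point): undrilled pine blank 2, 100 (its x) x 60 (its y) x 20 mm (z), 75 g, pencil cross and no hole on top, lying flat on the bench at the start; the point is its centre, 10 mm above its underside. Two or three blanks are there; an absent one reads None in every reading. All blanks are alike and may lie either way round
- plate0_mid (a point): finished drilled pine plate 0, 100 (its x) x 60 (its y) x 20 mm (z), 70 g, with a dark round 32 mm hole in its top; lies in bay 0 of the jig, under the leaf, at the start. The point is its centre, 10 mm above its underside. One or two such plates are there; an absent one reads None in every reading
- plate1_mid (a point): finished drilled pine plate 1, 100 (its x) x 60 (its y) x 20 mm (z), 70 g, with a dark round 32 mm hole in its top; lies in bay 1 of the jig, under the leaf, at the start. The point is its centre, 10 mm above its underside. One or two such plates are there; an absent one reads None in every reading
- plate2_mid (a point): finished drilled pine plate 2, 100 (its x) x 60 (its y) x 20 mm (z), 70 g, with a dark round 32 mm hole in its top; lies in bay 2 of the jig, under the leaf, at the start. The point is its centre, 10 mm above its underside. One or two such plates are there; an absent one reads None in every reading
- bay0 (a point): centre of bay 0 on the top face of the jig's plywood stage plate (fixed; 190 x 330 x 18 mm thick, on the bench). x points to the jig's hinge side, z up; the three bays stand in a row along y, 105 mm apart. A blank belongs with its 100 mm length along x. The stops leave 4 mm free on every side of a centred blank
- bay1 (a point): centre of bay 1 (the middle one), like bay 0. Stops of each bay, all 12 mm high: four steel pins, 8 mm diameter, at x = -40 and +40, y = -38 and +38 mm from this point; two front pins at x = -58, y = -15 and +15 mm; an aluminium fence with its face at x = +54 mm. The middle of the blank's long sides stays free for fingers
- bay2 (a point): centre of bay 2, like bay 0
- leaf (a joint): angle of the jig's clear plastic guide leaf, rad: 0 = fully closed, lying level over the blanks; grows as it opens; at the start 0 to 0.12; limit 2.0. Its hinges are stiff: it stays at any angle where it is left, and needs up to about 6 N at the bar to move. 0.5 kg
- leaf_hinge (a point): middle of the leaf's hinge line, 45 mm above the bench; axes as the jig's (fixed): x away from the leaf when it is closed, y along the hinge line, z up
- leaf_bar (a point): middle of the dark wooden grip bar (16 mm diameter, 240 mm long, along y) on the leaf's free edge, 190 mm from the hinge line and standing off the leaf by two steel arms 100 mm either side of the middle, with a 37 mm gap for fingers; turns with the leaf; z = the leaf's upper side. The leaf is 300 mm wide, 8 mm thick, carries three steel bushes over the bay centres and clears the blanks by 3 mm when closed
- tub_mid (a point): yellow open plastic tub, 84 mm tall, outside diameter 52 mm at the foot, 61 mm half-way up and 73 mm over the rim lip, wall 3 mm, floor 4 mm, 90 g empty, upright on the bench with the cores inside; the point is on its axis half-way up (42 mm); z points to the mouth
- core0_mid (a point): hole-saw core 0: round wooden plug 32 mm in diameter and 18 mm thick, 12 g, with a dark centre hole, in the tub at the start; the point is its centre, z its axis. There are four
- core1_mid (a point): hole-saw core 1: round wooden plug 32 mm in diameter and 18 mm thick, 12 g, with a dark centre hole, in the tub at the start; the point is its centre, z its axis. There are four
- core2_mid (a point): hole-saw core 2: round wooden plug 32 mm in diameter and 18 mm thick, 12 g, with a dark centre hole, in the tub at the start; the point is its centre, z its axis. There are four
- core3_mid (a point): hole-saw core 3: round wooden plug 32 mm in diameter and 18 mm thick, 12 g, with a dark centre hole, in the tub at the start; the point is its centre, z its axis. There are four
- bin_floor (a point): middle of the inner floor of the low blue scrap bin (fixed), 5 mm above the bench; outside 150 (x) x 180 (y) x 55 mm tall, walls 5 mm, axes along its sides
- pencil: red pencil, 152 mm long, 8 mm thick, lying flat; a bystander; origin on its underside
- square: try square lying flat: 150 mm steel blade along its own +x from the origin, dark wood stock 110 mm long across it; a bystander
- glasses: clear safety glasses with blue arms, about 150 mm square and 48 mm tall, standing on the bench; origin under the middle of the lens; a bystander; origin on its underside
There are look-alikes about, which are no part of the job. Leave any turquoise look-alike of the part that bears blank1_mid alone.

How it is judged:
On the way, in this order (a step that is already met when the one before it is completed fails the run):
1. with the leaf still open, the drilled plates lie flat on the bench and every blank lies flat in a bay of its own, centred between the stops (value of joint leaf above 1 rad and ((horizontal distance between blank0_mid and bay0 below 0.0065 m and angle between the x axis of blank0_mid and the x axis of bay0, either way round below 0.12 rad and z of blank0_mid in the frame of bay0 between 0.006 and 0.013 m) or (horizontal distance between blank0_mid and bay1 below 0.0065 m and angle between the x axis of blank0_mid and the x axis of bay1, either way round below 0.12 rad and z of blank0_mid in the frame of bay1 between 0.006 and 0.013 m) or (horizontal distance between blank0_mid and bay2 below 0.0065 m and angle between the x axis of blank0_mid and the x axis of bay2, either way round below 0.12 rad and z of blank0_mid in the frame of bay2 between 0.006 and 0.013 m)) and ((horizontal distance between blank1_mid and bay0 below 0.0065 m and angle between the x axis of blank1_mid and the x axis of bay0, either way round below 0.12 rad and z of blank1_mid in the frame of bay0 between 0.006 and 0.013 m) or (horizontal distance between blank1_mid and bay1 below 0.0065 m and angle between the x axis of blank1_mid and the x axis of bay1, either way round below 0.12 rad and z of blank1_mid in the frame of bay1 between 0.006 and 0.013 m) or (horizontal distance between blank1_mid and bay2 below 0.0065 m and angle between the x axis of blank1_mid and the x axis of bay2, either way round below 0.12 rad and z of blank1_mid in the frame of bay2 between 0.006 and 0.013 m)) and ((horizontal distance between blank2_mid and bay0 below 0.0065 m and angle between the x axis of blank2_mid and the x axis of bay0, either way round below 0.12 rad and z of blank2_mid in the frame of bay0 between 0.006 and 0.013 m) or (horizontal distance between blank2_mid and bay1 below 0.0065 m and angle between the x axis of blank2_mid and the x axis of bay1, either way round below 0.12 rad and z of blank2_mid in the frame of bay1 between 0.006 and 0.013 m) or (horizontal distance between blank2_mid and bay2 below 0.0065 m and angle between the x axis of blank2_mid and the x axis of bay2, either way round below 0.12 rad and z of blank2_mid in the frame of bay2 between 0.006 and 0.013 m)) and height (world z) of plate0_mid between 0.006 and 0.014 m and angle between each of plate0_mid, plate1_mid, plate2_mid's own z axis and vertical below 0.1 rad and height (world z) of plate1_mid between 0.006 and 0.014 m and height (world z) of plate2_mid between 0.006 and 0.014 m), for 0.2 s.
2. the guide leaf is closed (value of joint leaf below 0.06 rad), for 0.2 s.
At the end, for the whole second after the job is handed in: each blank flat in its own bay, within 6.5 mm of the bay centre and 0.12 rad of its x; leaf closed (under 0.06 rad); every core in the scrap bin; drilled plates flat on the bench; tub upright (within 0.08 rad) on the bench; all at rest (((horizontal distance between blank0_mid and bay0 below 0.0065 m and angle between the x axis of blank0_mid and the x axis of bay0, either way round below 0.12 rad and z of blank0_mid in the frame of bay0 between 0.006 and 0.013 m) or (horizontal distance between blank0_mid and bay1 below 0.0065 m and angle between the x axis of blank0_mid and the x axis of bay1, either way round below 0.12 rad and z of blank0_mid in the frame of bay1 between 0.006 and 0.013 m) or (horizontal distance between blank0_mid and bay2 below 0.0065 m and angle between the x axis of blank0_mid and the x axis of bay2, either way round below 0.12 rad and z of blank0_mid in the frame of bay2 between 0.006 and 0.013 m)) and ((horizontal distance between blank1_mid and bay0 below 0.0065 m and angle between the x axis of blank1_mid and the x axis of bay0, either way round below 0.12 rad and z of blank1_mid in the frame of bay0 between 0.006 and 0.013 m) or (horizontal distance between blank1_mid and bay1 below 0.0065 m and angle between the x axis of blank1_mid and the x axis of bay1, either way round below 0.12 rad and z of blank1_mid in the frame of bay1 between 0.006 and 0.013 m) or (horizontal distance between blank1_mid and bay2 below 0.0065 m and angle between the x axis of blank1_mid and the x axis of bay2, either way round below 0.12 rad and z of blank1_mid in the frame of bay2 between 0.006 and 0.013 m)) and ((horizontal distance between blank2_mid and bay0 below 0.0065 m and angle between the x axis of blank2_mid and the x axis of bay0, either way round below 0.12 rad and z of blank2_mid in the frame of bay0 between 0.006 and 0.013 m) or (horizontal distance between blank2_mid and bay1 below 0.0065 m and angle between the x axis of blank2_mid and the x axis of bay1, either way round below 0.12 rad and z of blank2_mid in the frame of bay1 between 0.006 and 0.013 m) or (horizontal distance between blank2_mid and bay2 below 0.0065 m and angle between the x axis of blank2_mid and the x axis of bay2, either way round below 0.12 rad and z of blank2_mid in the frame of bay2 between 0.006 and 0.013 m)) and height (world z) of plate0_mid between 0.006 and 0.014 m and angle between each of plate0_mid, plate1_mid, plate2_mid's own z axis and vertical below 0.1 rad and height (world z) of plate1_mid between 0.006 and 0.014 m and height (world z) of plate2_mid between 0.006 and 0.014 m and value of joint leaf below 0.06 rad and x of core0_mid in the frame of bin_floor between -0.07 and 0.07 m and y of core0_mid in the frame of bin_floor between -0.085 and 0.085 m and z of core0_mid in the frame of bin_floor between 0 and 0.05 m and x of core1_mid in the frame of bin_floor between -0.07 and 0.07 m and y of core1_mid in the frame of bin_floor between -0.085 and 0.085 m and z of core1_mid in the frame of bin_floor between 0 and 0.05 m and x of core2_mid in the frame of bin_floor between -0.07 and 0.07 m and y of core2_mid in the frame of bin_floor between -0.085 and 0.085 m and z of core2_mid in the frame of bin_floor between 0 and 0.05 m and x of core3_mid in the frame of bin_floor between -0.07 and 0.07 m and y of core3_mid in the frame of bin_floor between -0.085 and 0.085 m and z of core3_mid in the frame of bin_floor between 0 and 0.05 m and angle between tub_mid's own z axis and vertical below 0.08 rad and height (world z) of tub_mid between 0.038 and 0.0455 m and linear speed of each of blank0, blank1, blank2, core0, core1, core2, core3, plate0, plate1, plate2, tub below 0.01 m/s); the robot touches nothing.
It fails at once if the pencil is disturbed (moved more than 30 mm) (distance of pencil from where it was at the start of the episode above 0.03 m).
It fails at once if the try square is disturbed (moved more than 30 mm) (distance of square from where it was at the start of the episode above 0.03 m).
It fails at once if the safety glasses are disturbed (moved more than 30 mm) (distance of glasses from where it was at the start of the episode above 0.03 m).
Of plate0, plate1, plate2 only 1 to 2 are there at a start; the rules pass over those that are not, and their reading is None.
Of blank0, blank1, blank2 only 2 to 3 are there at a start; the rules pass over those that are not, and their reading is None.
At some moment in a run one of blank0, blank1, blank2 may be knocked a few centimetres aside while the robot is not near it.
It also fails if it takes over 210 s, if anything falls off the work surface, if the arm or the gripper's body presses on something with over 40 N, if the wrist force passes 120 N, or if a joint passes its speed limit or range.

### The arm

A 6-joint arm with a two-finger parallel gripper is mounted at the origin on the work surface. World frame = base frame: x ahead of the robot, y to its left, z up, the work surface at z = 0. Lengths are in m, angles in rad, forces in N, time in s.
With the tool pointing down it reaches from about 0.375 to 0.9 m from the base axis. Payload 3.1 kg.
Tool frame: the origin (TCP) lies at the very end of the fingers, on their centre line; the grasp point (between the pads) lies 19 mm behind it (hold_point_z is the distance from the TCP to the grasp point, in m); x points along the fingers, y is the direction in which the jaws open and shut, and the axes are right-handed (so a half turn about x gives the same grasp; the last joint's range is limited). The gripper opens to 87 mm and grips with 3 to 60 N. Pads are 19 mm wide; open, the fingers measure 117 mm over their backs; the gripper's body (75 mm by 190 mm) begins 51 mm behind the grasp point.
Start: joints at [1.147, 0.527, 1.433, -0, 1.181, -0.178], TCP at [0.152, 0.606, 0.223] pointing down, gripper open.
Joint ranges: [-3.08, 3.08], [-0.75, 2.2], [0.22, 2.44], [-1.43, 4.57], [0, 2.65], [-2.85, 2.85]. Speed limits (rad/s): [2.79, 2.79, 3.14, 3.14, 3.14, 3.14].

### API

Orientations are given as a unit quaternion [x, y, z, w].
In Python, from rig import * gives the robot as it stands.
- The arm moves only by the tool send_rows, never from a script. Its argument "steps" is a list that holds one entry, the list of rows, each a list of 6 numbers: the shift along the tool's x, y, z in cm, then the turn, a rotation vector about the tool's x, y, z in units of 6 degrees (1.0 is 6 degrees). In form: [[[x, y, z, wx, wy, wz], ...]]. A call has 1 to 8 rows; each row shifts and turns the pose as measured when the row begins, along the tool's axes as they then stand; what a row does not reach is not made up. A row lasts 1/12 s, in which the tool goes at most 41.7 mm and 7.16 degrees, less where a joint would pass 70% of its speed; a pose out of reach is approached as far as the arm can. A call is refused whole if a number of a shift passes 4.17 or a number of a turn 1, either way. A call with a gripper value outside its range is refused whole. "gripper" is the closure, from 0 (fully open) to 1 (shut), set as the call begins (left out, the last holds). The fingers move at their own pace and stop on an object; "force" is the grip in N (left out, the last holds). Time passes only in rows, so rows that do not move let the fingers close. It gives the time, the measured TCP pose, the force and the opening at its end, in the units of the state.
- get_obs(): the state, without advancing time (a new reading comes with each control period).
- camera(name): name is "scene" or "top" or "wrist"; returns (picture, depth): 400x640x3 uint8, red, green, blue; 400x640 float32, m along the optical axis (not along the pixel's ray), 0 where there is no reading.
- camera_params(name): a dict with "intrinsics" (3x3 intrinsics, pixels), "position" and "attitude" of the camera in the world; the wrist camera has in their place "T_tool_cam" (4x4, takes a point from camera to tool coordinates, whose origin is the TCP and whose axes are the tool frame's). Camera axes: x right, y down, z forward; pixel columns grow to the right and rows downward; lengths in m; the calibration is good to about 2 mm. The wrist camera is an equidistant fisheye: a pixel r from the principal point sees the ray r / f radians off the axis. A picture is of the moment at which its call begins: read the wrist's pose just before it. camera_params takes no time and is no camera call.
- hand_in(): hands the job in, once; it reports no verdict.
The state is a dict: "time": time; "q": joint angles; "joint_velocities": joint speeds; "joint_torque": joint torques, N m; "position": TCP position; "tool_rot": TCP orientation; "ft_force": force on the tool from outside, world axes, zero at the start; "moment": the same for the moment, N m; "grip_width": finger opening in m.
Only numpy, scipy, OpenCV 4.12 (cv2) and the standard library are available. Lean on these libraries where they do the work, as an engineer would, in place of code of your own. Each camera call takes 0.05 s, during which the arm holds its last target.

## Working session

There is one attempt and no reset: what is moved stays moved. The work goes in short steps, Python scripts to look and compute and a tool call to move; the robot and the scene stay as the last step left them, time stands still between calls to the robot, and variables do not carry over. Pictures are saved under pics/ and viewed, and the job is handed in when it is done.

Besides the shell and the picture viewer there is one more tool, called after "Call:" as name([rows], argument=value, ...), one row to a line, values as JSON. send_rows: Moves the arm, as the interface text tells. Its arguments: {"type":"object","properties":{"steps":{"type":"array"},"gripper":{"type":"number"},"force":{"type":"number"}},"required":["steps"]}

```bash
ls; mkdir -p pics; cat > h.py <<'E'
from rig import *
import numpy as np, cv2
from scipy.spatial.transform import Rotation as R
def shot(name,fn):
    p,d=camera(name); cv2.imwrite('pics/'+fn,cv2.cvtColor(p,cv2.COLOR_RGB2BGR)); return p,d
E
python3 - <<'E'
from h import *
print(get_obs())
for n in ['scene','top','wrist']:
    print(n,camera_params(n)); p,d=shot(n,n+'0.png'); np.savez('pics/'+n+'0.npz',p=p,d=d)
E
```

```text
pics
{'time': 0.0, 'q': array([ 1.14650335e+00,  5.28449934e-01,  1.43385786e+00, -2.49354664e-05,
        1.18137521e+00, -1.78500364e-01]), 'joint_velocities': array([-0.00024927, -0.00030342,  0.00210836, -0.00053176, -0.00087559,
       -0.0010749 ]), 'joint_torque': array([-1.53565197e-04, -4.40039957e+01, -1.76593208e+01,  6.35053706e-02,
        5.84863883e-02, -1.66992845e-04]), 'position': array([0.15176259, 0.60556948, 0.22159572]), 'tool_rot': array([ 0.08597069,  0.70198524, -0.08738701,  0.70156203]), 'ft_force': array([-0.09350576,  1.02401184, -0.93318053]), 'moment': array([0.02992134, 0.04234879, 0.00353019]), 'grip_width': 0.08691938699695692}
scene {'intrinsics': array([[374.36800509,   0.        , 320.41780022],
       [  0.        , 374.36800509, 193.28791947],
       [  0.        ,   0.        ,   1.        ]]), 'position': array([ 1.11240581, -0.47498798,  0.62705812]), 'attitude': array([ 0.79633041,  0.39920506, -0.2119046 , -0.40198214])}
top {'intrinsics': array([[452.65150799,   0.        , 319.0091736 ],
       [  0.        , 452.65150799, 193.39901224],
       [  0.        ,   0.        ,   1.        ]]), 'position': array([ 0.45039574, -0.04149277,  1.35678484]), 'attitude': array([-0.70199672,  0.71150332, -0.02232647,  0.02156757])}
wrist {'intrinsics': array([[309.70691629,   0.        , 317.13175981],
       [  0.        , 309.70691629, 197.42071835],
       [  0.        ,   0.        ,   1.        ]]), 'T_tool_cam': array([[-7.18725942e-04, -2.76109554e-01,  9.61125901e-01,
        -1.62276271e-01],
       [ 9.99999515e-01,  4.48994395e-04,  8.76781320e-04,
        -8.29396634e-04],
       [-6.73627842e-04,  9.61126065e-01,  2.76109098e-01,
        -7.61093346e-02],
       [ 0.00000000e+00,  0.00000000e+00,  0.00000000e+00,
         1.00000000e+00]])}
```

```bash
python3 - <<'E'
from h import *
p=np.load('pics/top0.npz')['p'];p=cv2.cvtColor(p,cv2.COLOR_RGB2BGR)
c=cv2.resize(p[115:265,190:310],None,fx=4,fy=4,interpolation=cv2.INTER_CUBIC);cv2.imwrite('pics/c1.png',c)
p=np.load('pics/scene0.npz')['p'];p=cv2.cvtColor(p,cv2.COLOR_RGB2BGR)
c=cv2.resize(p[130:250,320:480],None,fx=5,fy=5,interpolation=cv2.INTER_CUBIC);cv2.imwrite('pics/c2.png',c)
E
cat >> h.py <<'E'
def ray(name,uv,pose=None):
    c=camera_params(name);K=c['intrinsics'];uv=np.atleast_2d(np.asarray(uv,float))
    x=(uv[:,0]-K[0,2])/K[0,0];y=(uv[:,1]-K[1,2])/K[1,1]
    if name=='wrist':
        r=np.hypot(x,y)+1e-12;d=np.c_[x/r*np.sin(r),y/r*np.sin(r),np.cos(r)]
        T=c['T_tool_cam'];pos,q=pose;M=R.from_quat(q).as_matrix()
        return pos+M@T[:3,3],d@(M@T[:3,:3]).T
    d=np.c_[x,y,np.ones(len(x))]
    return np.array(c['position']),d@R.from_quat(c['attitude']).as_matrix().T
def onz(name,uv,z,pose=None):
    o,d=ray(name,uv,pose);t=(z-o[2])/d[:,2];return o+d*t[:,None]
def proj(name,P):
    c=camera_params(name);K=c['intrinsics'];P=np.atleast_2d(P)
    q=(P-np.array(c['position']))@R.from_quat(c['attitude']).as_matrix()
    return np.c_[K[0,0]*q[:,0]/q[:,2]+K[0,2],K[1,1]*q[:,1]/q[:,2]+K[1,2]]
def comps(mask,amin,amax=1e9):
    n,l,s,c=cv2.connectedComponentsWithStats(mask.astype(np.uint8));out=[]
    for i in range(1,n):
        if amin<=s[i,4]<=amax: out.append((l==i,c[i],s[i]))
    return out
def rectz(m,name,z):
    ys,xs=np.nonzero(m);P=onz(name,np.c_[xs,ys],z)
    r=cv2.minAreaRect((P[:,:2]*1000).astype(np.float32));(cx,cy),(w,h),a=r
    if w<h:w,h,a=h,w,a+90
    a=(a+90)%180-90
    return np.array([cx,cy])/1000,w,h,a   # centre m, sizes mm, angle of long side deg
def blanks(p):
    hsv=cv2.cvtColor(p,cv2.COLOR_RGB2HSV);H,S,V=cv2.split(hsv)
    m=(H>=15)&(H<=28)&(S>60)&(S<170)&(V>150)
    m=cv2.morphologyEx(m.astype(np.uint8),cv2.MORPH_CLOSE,np.ones((3,3)))
    return m
E
python3 - <<'E'
from h import *
p=np.load('pics/top0.npz')['p'];d=np.load('pics/top0.npz')['d']
hsv=cv2.cvtColor(p,cv2.COLOR_RGB2HSV)
for u,v in [(342,165),(320,225),(268,140),(445,220),(400,155),(378,180),(300,160),(445,150)]: print(u,v,hsv[v,u],d[v,u])
for m,c,s in comps(blanks(p),60): print(c,s,rectz(m,'top',.02))
H,S,V=cv2.split(hsv)
m=(H>105)&(H<120)&(S>170)&(V>80)
for m,c,s in comps(m,300): print('blue',c,s,rectz(m,'top',.055))
m=(H>24)&(H<34)&(S>190)
for m,c,s in comps(m,60): print('yel',c,s,rectz(m,'top',.08))
print(onz('top',[(265.75,131.25),(283,239.25),(230,247.5)],.018))
print('bar', onz('top',[(272.5,142.5),(285.5,223)],.045), 'bush',onz('top',[(238,152.5),(243.5,188.5),(249,224.5)],.047))
print('hinge',onz('top',[(206,140),(221,247)],.045))
E
```

```text
342 165 [ 22  86 181] 1.3457652
320 225 [ 23  84 197] 1.330448
268 140 [ 15 117 151] 1.3568507
445 220 [107 130 187] 1.3553915
400 155 [ 21 165 116] 1.3003906
378 180 [ 14 130 157] 1.359707
300 160 [ 14 130 163] 1.3674535
445 150 [ 86 122 163] 1.3464451
[87.97474747  2.51010101] [ 26   0 130   7 594] (array([1.12218555, 0.64268207]), 391.9488830566406, 18.75074005126953, 89.24651336669922)
[512.68484848  17.41212121] [510   0   7  35 165] (array([ 1.06176172, -0.6388186 ]), 106.10210418701172, 15.39393138885498, 0.050282642245292664)
[601.576       28.90666667] [562   0  60  39 375] (array([ 1.05145166, -0.87479553]), 180.46469116210938, 117.836181640625, -89.85646030306816)
[496.15  65.27] [491  57  11  21 100] (array([ 0.90768109, -0.58200769]), 61.83713150024414, 28.700225830078125, 4.033361911773682)
[482.35714286  99.70408163] [476  91  12  18  98] (array([ 0.80889075, -0.5344397 ]), 51.81916809082031, 32.97816467285156, -2.09124755859375)
[ 60.25609756 127.87195122] [ 56 118   9  22 164] (array([0.73800739, 0.72682343]), 63.502098083496094, 23.856830596923828, 1.229577660560608
[... 1246 characters left out ...]
641695022583, -6.1240081787109375)
[322.85224274 229.70844327] [310 211  27  38 758] (array([ 0.42650589, -0.05382417]), 104.2523193359375, 63.67843246459961, -11.636451721191406)
[262.97885835 236.96617336] [227 221  57  29 473] (array([0.4149014 , 0.14943974]), 169.0575714111328, 59.85799026489258, -81.71554756164551)
[[0.72183091 0.11315996 0.018     ]
 [0.39977025 0.06435625 0.018     ]
 [0.37771553 0.22041993 0.018     ]]
bar [[0.6828528  0.09051348 0.045     ]
 [0.44747877 0.05459399 0.045     ]] bush [[0.65442774 0.19107971 0.047     ]
 [0.5489867  0.17537777 0.047     ]
 [0.44458216 0.15983018 0.047     ]]
hinge [[0.69282715 0.28491438 0.045     ]
 [0.38096486 0.24106803 0.045     ]]
```

```bash
cat >> h.py <<'E'
def tri(pts):  # list of (cam,uv[,pose])
    A=np.zeros((3,3));b=np.zeros(3);rs=[]
    for t in pts:
        o,d=ray(*t);d=d[0]/np.linalg.norm(d[0]);M=np.eye(3)-np.outer(d,d);A+=M;b+=M@o;rs.append((o,M))
    X=np.linalg.solve(A,b);return X,[float(np.linalg.norm(M@(X-o))) for o,M in rs]
def Rdown(jaw_deg,pitch=90):
    # tool x down, jaw dir y at azimuth jaw_deg ; z = x cross y
    a=np.radians(jaw_deg);x=np.array([0,0,-1.]);y=np.array([np.cos(a),np.sin(a),0]);return R.from_matrix(np.c_[x,y,np.cross(x,y)])
def plan(P,Rt=None,n=None,off=0.0):
    """rows to bring the TCP to P with rotation Rt (R), straight line"""
    s=get_obs();p0=np.array(s['position']);R0=R.from_quat(s['tool_rot'])
    P=np.array(P,float)
    if Rt is None: Rt=R0
    rv=(R0.inv()*Rt).as_rotvec();ang=np.degrees(np.linalg.norm(rv));dist=np.linalg.norm(P-p0)*1000
    if n is None: n=max(1,int(np.ceil(max(ang/5.9,dist/40))))
    print('t',round(s['time'],2),'p',p0.round(4),'dist mm',round(dist,1),'ang',round(ang,1),'rows',n)
    for i in range(n):
        Ri=R0*R.from_rotvec(rv*i/n);d=Ri.inv().apply((P-p0)/n)*100
        print('  [',', '.join('%.2f'%v for v in np.r_[d,np.degrees(rv)/n/6]),']')
def st():
    s=get_obs();M=R.from_quat(s['tool_rot']).as_matrix()
    print('t %.2f p %s  x %s y %s z %s F %s w %.4f'%(s['time'],s['position'].round(4),M[:,0].round(3),M[:,1].round(3),M[:,2].round(3),s['ft_force'].round(1),s['grip_width']),'q',s['q'].round(2))
E
python3 - <<'E'
from h import *
st()
# bar ends scene: crop pts /5 + (320,130)
e1=(320+88/5,130+240/5);e2=(320+460/5,130+432/5)
t1=(190+378/4,115+430/4);t2=(190+328/4,115+112/4)
print('bar end near base',tri([('top',t1),('scene',e1)]),'far',tri([('top',t2),('scene',e2)]))
bs=[(320+230/5,130+182/5),(320+377/5,130+252/5),(320+547/5,130+334/5)]
bt=[(190+236/4,115+437/4),(190+214/4,115+293/4),(190+193/4,115+150/4)]
for a,b in zip(bs,bt): print('bush',tri([('top',b),('scene',a)]))
p=np.load('pics/top0.npz')['p'];H,S,V=cv2.split(cv2.cvtColor(p,cv2.COLOR_RGB2HSV))
m=(H>105)&(H<120)&(S>100)
for m,c,s in comps(m,300): print('blue',c,s,rectz(m,'top',.055))
plan([0.565,0.0725,0.16],Rdown(98.5))
E
```

```text
t 0.15 p [0.1518 0.6057 0.2218]  x [-0.001 -0.002 -1.   ] y [ 0.243  0.97  -0.002] z [ 0.97  -0.243 -0.   ] F [ 0.5 -0.5  0.8] w 0.0868 q [ 1.15  0.53  1.43 -0.    1.18 -0.18]
bar end near base (array([0.44944737, 0.05683471, 0.06189246]), [0.0007887808923182669, 0.0007887808923183849]) far (array([0.68141862, 0.09314993, 0.06008947]), [0.0037320219042812565, 0.003732021904281535])
bush (array([0.44698241, 0.16011664, 0.05823819]), [0.0025797148380508846, 0.002579714838050777])
bush (array([0.54998425, 0.17469645, 0.05897013]), [0.0017307072799290152, 0.0017307072799289214])
bush (array([0.65408927, 0.18974648, 0.05819469]), [0.001922061945657947, 0.001922061945657922])
blue [ 72.77725118 111.69194313] [ 50 105  45  15 633] (array([0.77854034, 0.67256854]), 128.86622619628906, 41.32394790649414, 89.2379379272461)
blue [ 72.05794948 149.88855869] [ 50 142  45  16 673] (array([0.66708575, 0.67061298]), 127.65814208984375, 43.83883285522461, -89.24233174324036)
blue [445.5806354  217.57186082] [ 412  190   70   57 3305] (array([ 0.45653882, -0.40835437]), 194.0155792236328, 152.23594665527344, -87.62681436538696)
t 0.15 p [0.1518 0.6057 0.2218] dist mm 677.4 ang 22.6 rows 17
  [ 0.37, -2.45, 3.12, -0.22, -0.00, 0.00 ]
  [ 0.37, -2.52, 3.06, -0.22, -0.00, 0.00 ]
  [ 0.37, -2.59, 3.00, -0.22, -0.00, 0.00 ]
  [ 0.37, -2.66, 2.94, -0.22, -0.00, 0.00 ]
  [ 0.37, -2.73, 2.88, -0.22, -0.00, 0.00 ]
  [ 0.37, -2.79, 2.82, -0.22, -0.00, 0.00 ]
  [ 0.37, -2.86, 2.75, -0.22, -0.00, 0.00 ]
  [ 0.37, -2.92, 2.68, -0.22, -0.00, 0.00 ]
  [ 0.37, -2.98, 2.62, -0.22, -0.00, 0.00 ]
  [ 0.37, -3.04, 2.55, -0.22, -0.00, 0.00 ]
  [ 0.37, -3.10, 2.47, -0.22, -0.00, 0.00 ]
  [ 0.36, -3.16, 2.40, -0.22, -0.00, 0.00 ]
  [ 0.36, -3.21, 2.33, -0.22, -0.00, 0.00 ]
  [ 0.36, -3.27, 2.25, -0.22, -0.00, 0.00 ]
  [ 0.36, -3.32, 2.18, -0.22, -0.00, 0.00 ]
  [ 0.36, -3.37, 2.10, -0.22, -0.00, 0.00 ]
  [ 0.36, -3.42, 2.02, -0.22, -0.00, 0.00 ]
```

Call:
send_rows([
  [[0, -2.45, 3.12, -0.22, 0, 0], [0, -2.52, 3.06, -0.22, 0, 0], [0, -2.59, 3.0, -0.22, 0, 0], [0, -2.66, 2.94, -0.22, 0, 0], [0, -2.73, 2.88, -0.22, 0, 0], [0, -2.79, 2.82, -0.22, 0, 0], [0, -2.86, 2.75, -0.22, 0, 0], [0, -2.92, 2.68, -0.22, 0, 0]],
], gripper=0.58, force=20)

```text
time: 0.82
position: [0.3486, 0.3532, 0.2186]
tool_rot: [0.014, 0.708, -0.012, 0.706]
ft_force: [1.2, 0.1, -0.2]
grip_width: 0.0422
```

Call:
send_rows([
  [[0.37, -2.98, 2.62, -0.22, 0, 0], [0.37, -3.04, 2.55, -0.22, 0, 0], [0.37, -3.1, 2.47, -0.22, 0, 0], [0.37, -3.16, 2.4, -0.22, 0, 0], [0.37, -3.21, 2.33, -0.22, 0, 0], [0.37, -3.27, 2.25, -0.22, 0, 0], [0.37, -3.32, 2.18, -0.22, 0, 0], [0.37, -3.37, 2.1, -0.22, 0, 0]],
])

```text
time: 1.48
position: [0.5563, 0.0942, 0.187]
tool_rot: [-0.054, 0.706, 0.057, 0.704]
ft_force: [0.4, 0.2, 0.1]
grip_width: 0.0364
```

```bash
python3 - <<'E'
from h import *
st(); plan([0.5655,0.0745,0.13],Rdown(98.5)); shot('wrist','w1.png')
E
```

```text
t 1.48 p [0.5563 0.0942 0.187 ]  x [-0.002  0.004 -1.   ] y [-0.156  0.988  0.004] z [ 0.988  0.156 -0.002] F [0.4 0.2 0.1] w 0.0364 q [-0.03  0.49  1.62  0.    1.03 -1.76]
t 1.48 p [0.5563 0.0942 0.187 ] dist mm 61.1 ang 0.5 rows 2
  [ 2.85, -1.06, 0.31, 0.04, -0.01, -0.02 ]
  [ 2.85, -1.05, 0.31, 0.04, -0.01, -0.02 ]
```

Call:
send_rows([
  [[2.85, -1.06, 0.31, 0, 0, 0], [2.85, -1.06, 0.31, 0, 0, 0], [0, 0, 0, 0, 0, 0]],
])

```text
time: 1.78
position: [0.5785, 0.0621, 0.1291]
tool_rot: [-0.052, 0.701, 0.05, 0.71]
ft_force: [-0.6, -0.1, 0.3]
grip_width: 0.0364
```

```bash
python3 - <<'E'
from h import *
st(); plan([0.5655,0.0745,0.046],Rdown(98.5)); shot('wrist','w2.png');shot('scene','s2.png')
E
```

```text
t 1.78 p [0.5785 0.0621 0.1291]  x [ 0.013 -0.002 -1.   ] y [-0.145  0.989 -0.004] z [0.989 0.145 0.012] F [-0.6 -0.1  0.3] w 0.0364 q [-0.08  0.59  1.64 -0.    0.9  -1.8 ]
t 1.78 p [0.5785 0.0621 0.1291] dist mm 85.0 ang 0.8 rows 3
  [ 2.76, 0.48, -0.40, -0.01, 0.04, 0.01 ]
  [ 2.77, 0.48, -0.39, -0.01, 0.04, 0.01 ]
  [ 2.77, 0.47, -0.38, -0.01, 0.04, 0.01 ]
```

Call:
send_rows([
  [[0, 1.4, -1.1, 0, 0, 0], [0, 0, 0, 0, 0, 0], [0, 0, 0, 0, 0, 0]],
])

```text
time: 2.13
position: [0.567, 0.079, 0.1364]
tool_rot: [-0.054, 0.697, 0.052, 0.713]
ft_force: [0.5, 0.9, 0.2]
grip_width: 0.0367
```

```bash
python3 - <<'E'
from h import *
st(); plan([0.5655,0.0745,0.046],Rdown(98.5))
s=get_obs();p,d=shot('wrist','w3.png')
E
```

```text
t 2.13 p [0.567  0.079  0.1364]  x [ 0.022 -0.001 -1.   ] y [-0.149  0.989 -0.004] z [0.989 0.149 0.021] F [0.5 0.9 0.2] w 0.0367 q [-0.06  0.56  1.66  0.    0.89 -1.78]
t 2.13 p [0.567  0.079  0.1364] dist mm 90.6 ang 1.3 rows 3
  [ 3.01, -0.13, -0.14, 0.00, 0.07, 0.01 ]
  [ 3.01, -0.13, -0.11, 0.00, 0.07, 0.01 ]
  [ 3.01, -0.14, -0.09, 0.00, 0.07, 0.01 ]
```

Bar (col 315) sits centred between the finger tips (col 270–365). Descend.

Call:
send_rows([
  [[2.5, -0.1, -0.1, 0, 0.07, 0], [2.5, -0.1, -0.1, 0, 0.07, 0], [2.0, -0.1, -0.1, 0, 0.05, 0], [1.0, -0.1, 0, 0, 0, 0], [0.3, 0, 0, 0, 0, 0], [0, 0, 0, 0, 0, 0]],
])

```text
time: 2.68
position: [0.5731, 0.0769, 0.0594]
tool_rot: [-0.057, 0.698, 0.053, 0.712]
ft_force: [0.2, 0.4, 0.2]
grip_width: 0.0366
```

```bash
python3 - <<'E'
from h import *
st(); plan([0.5655,0.0745,0.046],Rdown(98.5))
E
```

```text
t 2.68 p [0.5731 0.0769 0.0594]  x [ 0.02  -0.005 -1.   ] y [-0.154  0.988 -0.008] z [0.988 0.155 0.019] F [0.2 0.4 0.2] w 0.0366 q [-0.06  0.69  1.69 -0.01  0.74 -1.78]
t 2.68 p [0.5731 0.0769 0.0594] dist mm 15.6 ang 1.3 rows 1
  [ 1.32, -0.11, -0.81, 0.07, 0.18, 0.07 ]
```

Call:
send_rows([
  [[1.3, -0.1, -0.5, 0.07, 0.18, 0.07], [0.3, 0, 0, 0, 0, 0], [0, 0, 0, 0, 0, 0]],
])

```text
time: 2.93
position: [0.5704, 0.0751, 0.0447]
tool_rot: [-0.052, 0.704, 0.052, 0.707]
ft_force: [0.4, 0.7, 0.2]
grip_width: 0.0363
```

Call:
send_rows([
  [[0, 0, 0, 0, 0, 0], [0, 0, 0, 0, 0, 0], [0, 0, 0, 0, 0, 0], [0, 0, 0, 0, 0, 0]],
], gripper=1, force=20)

```text
time: 3.27
position: [0.571, 0.0757, 0.0458]
tool_rot: [-0.051, 0.703, 0.052, 0.707]
ft_force: [0.9, 13.6, -2.9]
grip_width: 0.0178
```

```bash
python3 - <<'E'
from h import *
st();shot('wrist','w4.png')
E
```

```text
t 3.27 p [0.571  0.0757 0.0458]  x [ 0.006  0.002 -1.   ] y [-0.145  0.989  0.001] z [0.989 0.145 0.006] F [ 0.9 13.6 -2.9] w 0.0178 q [-0.06  0.71  1.69  0.    0.73 -1.78]
```

```bash
cat >> h.py <<'E'
S0=np.array([0.571,0.0757,.0458]);U=np.array([-.148,.989,0]);TH0=0.084
def arc(th): return S0+U*.19*(np.cos(TH0)-np.cos(th))+np.array([0,0,.19*(np.sin(th)-np.sin(TH0))])
def arcrows(ths,Rt=None,gain=1.15):
    s=get_obs();p=np.array(s['position']);R0=R.from_quat(s['tool_rot']);prev=p
    v=p-S0;print('theta est',np.arctan2(.19*np.sin(TH0)+v[2],.19*np.cos(TH0)-v@U))
    for t in ths:
        q=arc(t);d=R0.inv().apply(q-prev)*100*gain;prev=q;print(t,'[',', '.join('%.2f'%v for v in d),']')
E
python3 - <<'E'
from h import *
arcrows([.15,.22,.29,.36,.43,.5])
E
```

```text
theta est 0.08397193053787633
0.15 [ -1.44, 0.05, 0.00 ]
0.22 [ -1.50, 0.29, 0.01 ]
0.29 [ -1.48, 0.39, 0.01 ]
0.36 [ -1.45, 0.49, 0.01 ]
0.43 [ -1.41, 0.59, 0.01 ]
0.5 [ -1.37, 0.69, 0.01 ]
```

Call:
send_rows([
  [[-1.4, 0.1, 0, 0, 0, 0], [-1.5, 0.3, 0, 0, 0, 0], [-1.5, 0.4, 0, 0, 0, 0], [-1.45, 0.5, 0, 0, 0, 0], [-1.4, 0.6, 0, 0, 0, 0], [-1.35, 0.7, 0, 0, 0, 0]],
], gripper=1, force=30)

```text
time: 3.82
position: [0.5675, 0.1002, 0.1277]
tool_rot: [-0.052, 0.703, 0.051, 0.707]
ft_force: [1.8, 0.3, -9.1]
grip_width: 0.0149
```

```bash
python3 - <<'E'
from h import *
st();shot('scene','s4.png');arcrows(np.arange(.5,1.1,.08))
E
```

```text
t 3.82 p [0.5675 0.1002 0.1277]  x [ 0.005 -0.002 -1.   ] y [-0.145  0.989 -0.003] z [0.989 0.145 0.005] F [ 1.8  0.3 -9.1] w 0.0149 q [-0.02  0.59  1.65 -0.    0.9  -1.73]
theta est 0.550445670250587
0.5 [ 1.05, -0.39, -0.03 ]
0.58 [ -1.50, 0.90, 0.01 ]
0.6599999999999999 [ -1.42, 1.01, 0.01 ]
0.7399999999999999 [ -1.34, 1.12, 0.01 ]
0.8199999999999998 [ -1.24, 1.23, 0.01 ]
0.8999999999999998 [ -1.14, 1.32, 0.00 ]
0.9799999999999998 [ -1.03, 1.41, 0.00 ]
1.0599999999999996 [ -0.92, 1.49, 0.00 ]
```

Call:
send_rows([
  [[-1.3, 1.0, 0, 0, 0, 0], [-1.4, 1.1, 0, 0, 0, 0], [-1.3, 1.2, 0, 0, 0, 0], [-1.2, 1.3, 0, 0, 0, 0], [-1.1, 1.4, 0, 0, 0, 0], [-1.0, 1.5, 0, 0, 0, 0]],
])

```text
time: 4.37
position: [0.5581, 0.1648, 0.2001]
tool_rot: [-0.062, 0.702, 0.044, 0.708]
ft_force: [1.9, -4.0, -4.2]
grip_width: 0.015
```

```bash
python3 - <<'E'
from h import *
st();shot('scene','s5.png');arcrows(np.arange(.9,1.6,.08))
E
```

```text
t 4.37 p [0.5581 0.1648 0.2001]  x [ 0.01  -0.025 -1.   ] y [-0.148  0.989 -0.026] z [0.989 0.149 0.006] F [ 1.9 -4.  -4.2] w 0.0150 q [ 0.11  0.5   1.57 -0.03  1.07 -1.6 ]
theta est 1.0595746464037128
0.9 [ 2.73, -2.42, -0.09 ]
0.98 [ -1.06, 1.39, 0.01 ]
1.06 [ -0.95, 1.47, 0.01 ]
1.14 [ -0.83, 1.54, 0.01 ]
1.2199999999999998 [ -0.70, 1.60, 0.01 ]
1.2999999999999998 [ -0.57, 1.65, 0.01 ]
1.38 [ -0.44, 1.69, 0.01 ]
1.4599999999999997 [ -0.30, 1.72, 0.01 ]
1.5399999999999996 [ -0.17, 1.74, 0.00 ]
```

Call:
send_rows([
  [[-0.7, 1.5, 0, 0, 0, 0], [-0.6, 1.6, 0, 0, 0, 0], [-0.5, 1.7, 0, 0, 0, 0], [-0.4, 1.7, 0, 0, 0, 0], [-0.3, 1.7, 0, 0, 0, 0], [-0.1, 1.7, 0, 0, 0, 0]],
])

```text
time: 4.92
position: [0.5466, 0.246, 0.2303]
tool_rot: [-0.078, 0.699, 0.03, 0.71]
ft_force: [0.5, -6.4, 6.8]
grip_width: 0.0147
```

```bash
python3 - <<'E'
from h import *
st();shot('scene','s6.png');arcrows(np.arange(1.4,1.9,.08))
E
```

```text
t 4.92 p [0.5466 0.246  0.2303]  x [ 0.02  -0.066 -0.998] y [-0.152  0.986 -0.068] z [0.988 0.153 0.01 ] F [ 0.5 -6.4  6.8] w 0.0147 q [ 0.27  0.49  1.48 -0.07  1.17 -1.42]
theta est 1.5007606458567988
1.4 [ 1.66, -1.99, -0.16 ]
1.48 [ -0.34, 1.71, 0.01 ]
1.56 [ -0.20, 1.74, 0.01 ]
1.6400000000000001 [ -0.06, 1.75, 0.01 ]
1.7200000000000002 [ 0.08, 1.75, 0.01 ]
1.8000000000000003 [ 0.22, 1.73, 0.01 ]
1.8800000000000003 [ 0.35, 1.71, 0.01 ]
```

Call:
send_rows([
  [[-0.1, 1.75, 0, 0, 0, 0], [0.0, 1.75, 0, 0, 0, 0], [0.1, 1.75, 0, 0, 0, 0], [0.2, 0.8, 0, 0, 0, 0], [0, 0, 0, 0, 0, 0]],
])

```text
time: 5.38
position: [0.5388, 0.3015, 0.2286]
tool_rot: [-0.084, 0.697, 0.026, 0.712]
ft_force: [0.4, 1.2, -3.1]
grip_width: 0.015
```

Call:
send_rows([
  [[0, 0, 0, 0, 0, 0], [0, 0, 0, 0, 0, 0], [0, 0, 0, 0, 0, 0]],
], gripper=0.5)

```text
time: 5.63
position: [0.5383, 0.3015, 0.2275]
tool_rot: [-0.083, 0.698, 0.027, 0.711]
ft_force: [0.4, -0.8, -0.7]
grip_width: 0.0281
```

```bash
python3 - <<'E'
from h import *
st();shot('scene','s7.png');arcrows([1.8])
E
```

```text
t 5.63 p [0.5383 0.3015 0.2275]  x [ 0.025 -0.077 -0.997] y [-0.155  0.985 -0.08 ] z [0.988 0.157 0.013] F [ 0.4 -0.8 -0.7] w 0.0281 q [ 0.37  0.52  1.44 -0.09  1.19 -1.32]
theta est 1.7643648204076479
1.8 [ 1.40, 0.63, -0.13 ]
```

Call:
send_rows([
  [[-2, 0, 0, 0, 0, 0], [-4, 0, 0, 0, 0, 0], [-3, 0, 0, 0, 0, 0], [-1, -2, 0, 0, 0, 0], [0, -4, 0, 0, 0, 0], [0, -4, 0, 0, 0, 0], [0, -4, 0, 0, 0, 0], [0, -4, 0, 0, 0, 0]],
], gripper=0)

```text
time: 6.35
position: [0.5628, 0.1326, 0.3426]
tool_rot: [-0.085, 0.699, 0.033, 0.709]
ft_force: [0.3, -0.5, 0.3]
grip_width: 0.0826
```

Call:
send_rows([
  [[0, -4, -2, 0, 0, 0], [0, -4, -2, 0, 0, 0], [0, -4, -2, 0, 0, 0], [0, -4, -2, 0, 0, 0], [0, -4, -2, 0, 0, 0], [0, 0, 0, 0, 0, 0], [0, 0, 0, 0, 0, 0]],
])

```text
time: 6.93
position: [0.5018, -0.0758, 0.3554]
tool_rot: [-0.081, 0.698, 0.028, 0.711]
ft_force: [0.2, -0.3, 0.3]
grip_width: 0.0869
```

```bash
python3 - <<'E'
from h import *
st();p,d=shot('top','t8.png');np.save('pics/t8.npy',p);st()
c=cv2.resize(cv2.cvtColor(p,cv2.COLOR_RGB2BGR)[115:265,190:350],None,fx=5,fy=5,interpolation=cv2.INTER_CUBIC)[:600];cv2.imwrite('pics/c8.png',cv2.resize(c,None,fx=.8,fy=.8) if c.shape[0]>600 else c)
E
```

```text
t 6.93 p [ 0.5018 -0.0758  0.3554]  x [ 0.024 -0.074 -0.997] y [-0.152  0.985 -0.076] z [0.988 0.153 0.012] F [ 0.2 -0.3  0.3] w 0.0869 q [-0.33  0.21  1.56 -0.06  1.33 -2.04]
t 6.98 p [ 0.502  -0.0758  0.3555]  x [ 0.024 -0.075 -0.997] y [-0.153  0.985 -0.078] z [0.988 0.155 0.012] F [-0.9 -1.3  0.6] w 0.0869 q [-0.33  0.21  1.56 -0.07  1.33 -2.04]
```

```bash
python3 - <<'E'
from h import *
plan([.52,.13,.30],Rdown(98.5))
E
```

```text
t 6.98 p [ 0.502  -0.0758  0.3555] dist mm 213.9 ang 4.5 rows 6
  [ 0.67, 3.40, 0.82, 0.01, 0.02, 0.12 ]
  [ 0.71, 3.40, 0.81, 0.01, 0.02, 0.12 ]
  [ 0.76, 3.39, 0.81, 0.01, 0.02, 0.12 ]
  [ 0.80, 3.38, 0.81, 0.01, 0.02, 0.12 ]
  [ 0.84, 3.37, 0.81, 0.01, 0.02, 0.12 ]
  [ 0.88, 3.36, 0.81, 0.01, 0.02, 0.12 ]
```

Call:
send_rows([
  [[0.7, 3.4, 0.8, 0, 0, 0.15], [0.7, 3.4, 0.8, 0, 0, 0.15], [0.8, 3.4, 0.8, 0, 0, 0.15], [0.8, 3.4, 0.8, 0, 0, 0.15], [0.8, 3.4, 0.8, 0, 0, 0.15], [0.8, 3.0, 0.8, 0, 0, 0.1], [0, 0, 0, 0, 0, 0], [0, 0, 0, 0, 0, 0]],
])

```text
time: 7.65
position: [0.5213, 0.1445, 0.2991]
tool_rot: [-0.051, 0.7, 0.064, 0.709]
ft_force: [-0.2, -0.2, -0.2]
grip_width: 0.0869
```

```bash
python3 - <<'E'
from h import *
st();s=get_obs();p,d=shot('wrist','w9.png');np.savez('pics/w9.npz',p=p,pos=s['position'],q=s['tool_rot'])
E
```

```text
t 7.65 p [0.5213 0.1445 0.2991]  x [ 0.011  0.019 -1.   ] y [-0.162  0.987  0.017] z [0.987 0.162 0.014] F [-0.2 -0.2 -0.2] w 0.0869 q [ 0.05  0.32  1.56  0.02  1.25 -1.69]
```

```bash
python3 - <<'E'
from h import *
b=[(40,-38),(-40,-38),(-58,-15),(-58,15),(-40,38),(40,38)]
px=[[(178,143),(310,122),(345,155),(352,205),(328,248),(197,270)],[(203,318),(335,296),(373,330),(380,380),(358,424),(223,443)],[(230,493),(364,471),(400,505),(406,555)]]
M=[];C=[]
for i,l in enumerate(px):
    for j,c in enumerate(l): M.append((b[j][0],b[j][1]+105*(i-1)));C.append((190+c[0]/5,115+c[1]/5))
M=np.array(M)/1000
for z in [.029]:
    W=onz('top',C,z)[:,:2]
    A,_=cv2.estimateAffinePartial2D(M,W,method=cv2.LMEDS)
    mc=M.mean(0);wc=W.mean(0);H=(M-mc).T@(W-wc);u,s,vt=np.linalg.svd(H);Q=vt.T@u.T
    t=wc-Q@mc;res=W-(M@Q.T+t);print('Q ang',np.degrees(np.arctan2(Q[1,0],Q[0,0])),'bay1',t,'rms mm',np.sqrt((res**2).mean())*1000,'scale',np.hypot(*A[:,0]))
    for k in (-1,0,1): print(k+1,t+Q@np.array([0,.105*k]))
print('cross',onz('top',[(190+283/5,115+370/5)],.018))
# wrist
d=np.load('pics/w9.npz');pose=(d['pos'],d['q'])
print('cross wrist',onz('wrist',[(331,184)],.018,pose))
print('hole bay2',onz('wrist',[(335,113)],.038,pose),'bay0',onz('wrist',[(331,253)],.038,pose))
print('top hole',onz('top',[(190+247/5,115+193/5),(190+300/5,115+545/5)],.038))
E
```

```text
Traceback (most recent call last):
cv2.error: OpenCV(4.12.0) /io/opencv/modules/calib3d/src/ptsetreg.cpp:1108: error: (-215:Assertion failed) count >= 0 && to.checkVector(2) == count in function 'estimateAffinePartial2D'
```

```bash
python3 - <<'E'
from h import *
b=[(40,-38),(-40,-38),(-58,-15),(-58,15),(-40,38),(40,38)]
px=[[(178,143),(310,122),(345,155),(352,205),(328,248),(197,270)],[(203,318),(335,296),(373,330),(380,380),(358,424),(223,443)],[(230,493),(364,471),(400,505),(406,555)]]
M=[];C=[]
for i,l in enumerate(px):
    for j,c in enumerate(l): M.append((b[j][0],b[j][1]+105*(i-1)));C.append((190+c[0]/5,115+c[1]/5))
M=np.array(M)/1000
W=onz('top',C,.029)[:,:2].copy()
A,_=cv2.estimateAffinePartial2D(M.copy(),W,method=cv2.LMEDS)
mc=M.mean(0);wc=W.mean(0);H=(M-mc).T@(W-wc);u,s,vt=np.linalg.svd(H);Q=vt.T@u.T
t=wc-Q@mc;res=W-(M@Q.T+t);print('Q ang',np.degrees(np.arctan2(Q[1,0],Q[0,0])),'bay1',t,'rms mm',np.sqrt((res**2).mean())*1000,'scale',np.hypot(*A[:,0]))
for k in (-1,0,1): print(k+1,t+Q@np.array([0,.105*k]))
print('cross',onz('top',[(190+283/5,115+370/5)],.018))
d=np.load('pics/w9.npz');pose=(d['pos'],d['q'])
print('cross wrist',onz('wrist',[(331,184)],.018,pose))
print('hole bay2',onz('wrist',[(335,113)],.038,pose),'bay0',onz('wrist',[(331,253)],.038,pose))
print('top hole',onz('top',[(190+247/5,115+193/5),(190+300/5,115+545/5)],.038))
# pins via wrist, bay1: cols/rows
E
python3 - <<'E'
import cv2
p=cv2.imread('pics/w9.png')
cv2.imwrite('pics/c9.png',cv2.resize(p[60:270,260:420],None,fx=2.85*1,fy=2.85,interpolation=cv2.INTER_CUBIC))
E
```

```text
Q ang 98.42845996363211 bay1 [0.54867356 0.17141775] rms mm 0.6118947178210237 scale 0.9946879586210905
0 [0.65253952 0.18680806]
1 [0.54867356 0.17141775]
2 [0.44480759 0.15602744]
cross [[0.54955989 0.17099497 0.018     ]]
cross wrist [[0.5514969  0.17473728 0.018     ]]
hole bay2 [[0.44794467 0.16100913 0.038     ]] bay0 [[0.6533443  0.19189991 0.038     ]]
top hole [[0.65252182 0.18857764 0.038     ]
 [0.44595301 0.15830189 0.038     ]]
```

```bash
python3 - <<'E'
from h import *
plan([.653,.189,.14],Rdown(98.4))
E
```

```text
t 7.7 p [0.5211 0.1445 0.299 ] dist mm 211.4 ang 1.6 rows 6
  [ 2.69, 0.33, 2.25, 0.02, 0.02, -0.03 ]
  [ 2.68, 0.34, 2.26, 0.02, 0.02, -0.03 ]
  [ 2.68, 0.36, 2.26, 0.02, 0.02, -0.03 ]
  [ 2.67, 0.37, 2.27, 0.02, 0.02, -0.03 ]
  [ 2.66, 0.39, 2.27, 0.02, 0.02, -0.03 ]
  [ 2.66, 0.40, 2.28, 0.02, 0.02, -0.03 ]
```

Call:
send_rows([
  [[2.6, 0.3, 2.25, 0.02, 0, -0.03], [2.6, 0.3, 2.25, 0.02, 0, -0.03], [2.6, 0.3, 2.25, 0.02, 0, -0.03], [2.6, 0.3, 2.25, 0, 0, -0.03], [2.6, 0.35, 2.25, 0, 0, -0.03], [2.4, 0.35, 2.1, 0, 0, 0], [0, 0, 0, 0, 0, 0], [0, 0, 0, 0, 0, 0]],
], gripper=0.17)

```text
time: 8.37
position: [0.6611, 0.1832, 0.1456]
tool_rot: [-0.055, 0.697, 0.054, 0.713]
ft_force: [0.2, 0.3, 0.8]
grip_width: 0.0723
```

```bash
python3 - <<'E'
from h import *
st();plan([.653,.189,.032],Rdown(98.4));shot('wrist','w10.png')
E
```

```text
t 8.37 p [0.6611 0.1832 0.1456]  x [ 0.024  0.    -1.   ] y [-0.153  0.988 -0.003] z [0.988 0.153 0.024] F [0.2 0.3 0.8] w 0.0723 q [ 0.11  0.68  1.35 -0.    1.08 -1.61]
t 8.37 p [0.6611 0.1832 0.1456] dist mm 114.0 ang 1.4 rows 3
  [ 3.78, 0.24, -0.33, 0.02, 0.08, 0.01 ]
  [ 3.78, 0.24, -0.30, 0.02, 0.08, 0.01 ]
  [ 3.78, 0.23, -0.27, 0.02, 0.08, 0.01 ]
```

Call:
send_rows([
  [[2.2, 0.25, -0.35, 0.02, 0.08, 0], [2.2, 0.25, -0.35, 0.02, 0.08, 0], [2.0, 0.25, -0.3, 0.02, 0.08, 0], [0.8, 0, -0.2, 0, 0, 0], [0, 0, 0, 0, 0, 0], [0, 0, 0, 0, 0, 0]],
])

```text
time: 8.92
position: [0.6507, 0.1852, 0.0836]
tool_rot: [-0.052, 0.701, 0.049, 0.71]
ft_force: [-0.0, 0.1, -0.7]
grip_width: 0.0721
```

```bash
python3 - <<'E'
from h import *
st();plan([.653,.189,.032],Rdown(98.4));shot('wrist','w11.png')
E
```

```text
t 8.92 p [0.6507 0.1852 0.0836]  x [ 0.012 -0.003 -1.   ] y [-0.143  0.99  -0.005] z [0.99  0.143 0.012] F [-0.   0.1 -0.7] w 0.0721 q [ 0.11  0.75  1.41 -0.01  0.97 -1.6 ]
t 8.92 p [0.6507 0.1852 0.0836] dist mm 51.8 ang 0.8 rows 2
  [ 2.58, 0.18, 0.11, -0.01, 0.06, 0.02 ]
  [ 2.58, 0.18, 0.13, -0.01, 0.06, 0.02 ]
```

Call:
send_rows([
  [[2.2, 0.2, 0.1, 0, 0.06, 0], [2.2, 0.2, 0.1, 0, 0.06, 0], [0.9, 0, 0, 0, 0, 0], [0.2, 0, 0, 0, 0, 0], [0, 0, 0, 0, 0, 0]],
])

```text
time: 9.38
position: [0.6598, 0.1891, 0.0383]
tool_rot: [-0.052, 0.699, 0.049, 0.712]
ft_force: [0.2, 0.6, 0.7]
grip_width: 0.0715
```

```bash
python3 - <<'E'
from h import *
st();plan([.653,.189,.032],Rdown(98.4));shot('wrist','w12.png')
E
```

```text
t 9.38 p [0.6598 0.1891 0.0383]  x [ 0.019 -0.003 -1.   ] y [-0.142  0.99  -0.006] z [0.99  0.143 0.018] F [0.2 0.6 0.7] w 0.0715 q [ 0.12  0.82  1.4  -0.01  0.9  -1.59]
t 9.38 p [0.6598 0.1891 0.0383] dist mm 9.3 ang 1.1 rows 1
  [ 0.62, 0.09, -0.68, -0.03, 0.17, 0.06 ]
```

Call:
send_rows([
  [[0.6, 0.1, -0.6, 0, 0.17, 0], [0.2, 0, 0, 0, 0, 0], [0, 0, 0, 0, 0, 0]],
])

```text
time: 9.68
position: [0.6554, 0.1892, 0.0335]
tool_rot: [-0.052, 0.704, 0.048, 0.707]
ft_force: [0.8, -0.2, 0.7]
grip_width: 0.0721
```

Call:
send_rows([
  [[0, 0, 0, 0, 0, 0], [0, 0, 0, 0, 0, 0], [0, 0, 0, 0, 0, 0], [0, 0, 0, 0, 0, 0], [0, 0, 0, 0, 0, 0]],
], gripper=1, force=20)

```text
time: 10.1
position: [0.6557, 0.1893, 0.0345]
tool_rot: [-0.052, 0.703, 0.048, 0.707]
ft_force: [-0.4, -0.2, -1.5]
grip_width: 0.0596
```

Call:
send_rows([
  [[-1, 0, 0, 0, 0, 0], [-2, 0, 0, 0, 0, 0], [-2, 0, 0, 0, 0, 0], [-1, 0, 0, 0, 0, 0], [0, 0, 0, 0, 0, 0]],
])

```text
time: 10.52
position: [0.6539, 0.1894, 0.0966]
tool_rot: [-0.053, 0.705, 0.048, 0.706]
ft_force: [0.2, -0.3, -0.5]
grip_width: 0.0595
```

```bash
python3 - <<'E'
from h import *
st();shot('wrist','w13.png');plan([.60,-0.002,.12],Rdown(98.4))
E
```

```text
t 10.52 p [0.6539 0.1894 0.0966]  x [ 0.002 -0.006 -1.   ] y [-0.142  0.99  -0.006] z [0.99  0.142 0.001] F [ 0.2 -0.3 -0.5] w 0.0595 q [ 0.12  0.75  1.38 -0.01  1.01 -1.59]
t 10.57 p [0.6538 0.1894 0.096 ] dist mm 200.3 ang 0.4 rows 6
  [ -0.38, -3.03, -1.34, -0.01, 0.00, 0.01 ]
  [ -0.39, -3.03, -1.34, -0.01, 0.00, 0.01 ]
  [ -0.39, -3.03, -1.34, -0.01, 0.00, 0.01 ]
  [ -0.39, -3.03, -1.35, -0.01, 0.00, 0.01 ]
  [ -0.40, -3.03, -1.35, -0.01, 0.00, 0.01 ]
  [ -0.40, -3.03, -1.35, -0.01, 0.00, 0.01 ]
```

Call:
send_rows([
  [[-0.4, -3, -1.35, 0, 0, 0], [-0.4, -3, -1.35, 0, 0, 0], [-0.4, -3, -1.35, 0, 0, 0], [-0.4, -3, -1.35, 0, 0, 0], [-0.4, -3, -1.35, 0, 0, 0], [-0.4, -2.9, -1.3, 0, 0, 0], [0, 0, 0, 0, 0, 0], [0, 0, 0, 0, 0, 0]],
])

```text
time: 11.23
position: [0.5947, -0.004, 0.1158]
tool_rot: [-0.053, 0.707, 0.051, 0.704]
ft_force: [0.0, -0.4, -1.1]
grip_width: 0.0595
```

```bash
python3 - <<'E'
from h import *
st();plan([.60,-0.002,.02],Rdown(98.4))
E
```

```text
t 11.23 p [ 0.5947 -0.004   0.1158]  x [-0.004 -0.004 -1.   ] y [-0.147  0.989 -0.003] z [ 0.989  0.147 -0.005] F [ 0.  -0.4 -1.1] w 0.0595 q [-0.19  0.63  1.6  -0.01  0.92 -1.91]
t 11.23 p [ 0.5947 -0.004   0.1158] dist mm 96.0 ang 0.3 rows 3
  [ 3.19, 0.05, 0.20, 0.00, -0.01, 0.01 ]
  [ 3.19, 0.05, 0.20, 0.00, -0.01, 0.01 ]
  [ 3.19, 0.04, 0.19, 0.00, -0.01, 0.01 ]
```

Call:
send_rows([
  [[2.6, 0, 0, 0, 0, 0], [2.6, 0, 0, 0, 0, 0], [2.4, 0, 0, 0, 0, 0], [1.2, 0, 0, 0, 0, 0], [0.3, 0, 0, 0, 0, 0], [0, 0, 0, 0, 0, 0]],
])

```text
time: 11.73
position: [0.5963, -0.0008, 0.0198]
tool_rot: [-0.054, 0.706, 0.052, 0.704]
ft_force: [-0.7, -0.2, -1.0]
grip_width: 0.0595
```

```bash
python3 - <<'E'
from h import *
st();plan([.60,-0.002,.0175],Rdown(98.4))
E
```

```text
t 11.73 p [ 0.5963 -0.0008  0.0198]  x [-0.002 -0.003 -1.   ] y [-0.149  0.989 -0.003] z [ 0.989  0.149 -0.002] F [-0.7 -0.2 -1. ] w 0.0595 q [-0.19  0.78  1.64 -0.    0.73 -1.9 ]
t 11.73 p [ 0.5963 -0.0008  0.0198] dist mm 4.5 ang 0.3 rows 1
  [ 0.22, -0.17, 0.35, 0.03, -0.02, 0.02 ]
```

Call:
send_rows([
  [[0.35, 0, 0, 0, 0, 0], [0, 0, 0, 0, 0, 0]],
])

```text
time: 11.9
position: [0.5971, 0.0004, 0.0166]
tool_rot: [-0.054, 0.706, 0.052, 0.705]
ft_force: [-0.4, 0.2, -0.6]
grip_width: 0.0595
```

Call:
send_rows([
  [[0, 0, 0, 0, 0, 0], [0, 0, 0, 0, 0, 0], [0, 0, 0, 0, 0, 0], [-1.5, 0, 0, 0, 0, 0], [-4, 0, 0, 0, 0, 0], [-4, 0, 0, 0, 0, 0], [-2, 0, 0, 0, 0, 0], [0, 0, 0, 0, 0, 0]],
], gripper=0.17)

```text
time: 12.57
position: [0.5983, 0.0017, 0.1383]
tool_rot: [-0.055, 0.704, 0.053, 0.706]
ft_force: [0.5, -0.6, 0.3]
grip_width: 0.0725
```

```bash
python3 - <<'E'
from h import *
st();plan([.446,.158,.14],Rdown(98.4));shot('scene','s14.png');shot('wrist','w14.png')
E
```

```text
t 12.57 p [0.5983 0.0017 0.1383]  x [ 0.002 -0.003 -1.   ] y [-0.151  0.988 -0.003] z [0.988 0.151 0.001] F [ 0.5 -0.6  0.3] w 0.0725 q [-0.18  0.6   1.58 -0.    0.96 -1.9 ]
t 12.57 p [0.5983 0.0017 0.1383] dist mm 218.2 ang 0.4 rows 6
  [ -0.04, 2.96, -2.12, 0.01, 0.00, 0.01 ]
  [ -0.04, 2.96, -2.12, 0.01, 0.00, 0.01 ]
  [ -0.04, 2.95, -2.12, 0.01, 0.00, 0.01 ]
  [ -0.03, 2.95, -2.12, 0.01, 0.00, 0.01 ]
  [ -0.03, 2.95, -2.13, 0.01, 0.00, 0.01 ]
  [ -0.03, 2.95, -2.13, 0.01, 0.00, 0.01 ]
```

Call:
send_rows([
  [[0, 2.95, -2.1, 0, 0, 0], [0, 2.95, -2.1, 0, 0, 0], [0, 2.95, -2.1, 0, 0, 0], [0, 2.95, -2.1, 0, 0, 0], [0, 2.95, -2.1, 0, 0, 0], [0, 2.9, -2.1, 0, 0, 0], [0, 0, 0, 0, 0, 0], [0, 0, 0, 0, 0, 0]],
])

```text
time: 13.33
position: [0.4318, 0.1598, 0.1236]
tool_rot: [-0.053, 0.713, 0.05, 0.697]
ft_force: [0.1, -0.9, -0.5]
grip_width: 0.0721
```

```bash
python3 - <<'E'
from h import *
st();plan([.447,.160,.033],Rdown(98.4))
E
```

```text
t 13.33 p [0.4318 0.1598 0.1236]  x [-0.022 -0.005 -1.   ] y [-0.145  0.989 -0.002] z [ 0.989  0.145 -0.023] F [ 0.1 -0.9 -0.5] w 0.0721 q [ 0.11  0.48  1.92 -0.    0.77 -1.6 ]
t 13.33 p [0.4318 0.1598 0.1236] dist mm 91.9 ang 1.3 rows 3
  [ 3.01, -0.06, 0.57, -0.00, -0.07, 0.01 ]
  [ 3.01, -0.06, 0.55, -0.00, -0.07, 0.01 ]
  [ 3.02, -0.07, 0.52, -0.00, -0.07, 0.01 ]
```

Call:
send_rows([
  [[0.5, 0, 1.3, 0, -0.2, 0], [2.0, 0, 0, 0, 0, 0], [2.0, 0, 0, 0, 0, 0], [1.5, 0, 0, 0, 0, 0], [0, 0, 0, 0, 0, 0], [0, 0, 0, 0, 0, 0]],
])

```text
time: 13.83
position: [0.4457, 0.1592, 0.0566]
tool_rot: [-0.052, 0.707, 0.05, 0.703]
ft_force: [1.2, -0.5, -0.6]
grip_width: 0.072
```

```bash
python3 - <<'E'
from h import *
st();plan([.447,.160,.033],Rdown(98.4));shot('wrist','w15.png')
E
```

```text
t 13.83 p [0.4457 0.1592 0.0566]  x [-0.006 -0.003 -1.   ] y [-0.144  0.99  -0.002] z [ 0.99   0.144 -0.006] F [ 1.2 -0.5 -0.6] w 0.0720 q [ 0.11  0.62  1.94 -0.    0.59 -1.6 ]
t 13.83 p [0.4457 0.1592 0.0566] dist mm 23.7 ang 0.4 rows 1
  [ 2.36, 0.06, 0.16, -0.02, -0.06, 0.02 ]
```

Plate (cols 270–368) sits midway between the tips (248–383). Go down and grip.

Call:
send_rows([
  [[1.5, 0.05, 0.1, 0, 0, 0], [0.7, 0, 0, 0, 0, 0], [0.2, 0, 0, 0, 0, 0], [0, 0, 0, 0, 0, 0]],
])

```text
time: 14.22
position: [0.4493, 0.1588, 0.0339]
tool_rot: [-0.051, 0.706, 0.049, 0.705]
ft_force: [-0.1, -0.4, -0.1]
grip_width: 0.0723
```

Call:
send_rows([
  [[0, 0, 0, 0, 0, 0], [0, 0, 0, 0, 0, 0], [0, 0, 0, 0, 0, 0], [0, 0, 0, 0, 0, 0], [0, 0, 0, 0, 0, 0]],
], gripper=1)

```text
time: 14.63
position: [0.4506, 0.1589, 0.0363]
tool_rot: [-0.051, 0.704, 0.049, 0.706]
ft_force: [0.4, -0.4, -1.0]
grip_width: 0.0593
```

Call:
send_rows([
  [[-1, 0, 0, 0, 0, 0], [-2, 0, 0, 0, 0, 0], [-3, 0, 0, 0, 0, 0], [-2, 0, 0, 0, 0, 0], [0, 0, 0, 0, 0, 0]],
])

```text
time: 15.05
position: [0.4488, 0.1591, 0.1204]
tool_rot: [-0.051, 0.706, 0.049, 0.705]
ft_force: [0.2, -0.1, -0.8]
grip_width: 0.0592
```

```bash
python3 - <<'E'
from h import *
st();plan([.46,-0.2,.13],Rdown(98.4));shot('wrist','w16.png')
E
```

```text
t 15.05 p [0.4488 0.1591 0.1204]  x [-0.002 -0.003 -1.   ] y [-0.142  0.99  -0.002] z [ 0.99   0.142 -0.002] F [ 0.2 -0.1 -0.8] w 0.0592 q [ 0.11  0.5   1.9  -0.    0.75 -1.6 ]
t 15.05 p [0.4488 0.1591 0.1204] dist mm 359.4 ang 0.3 rows 9
  [ -0.10, -3.97, -0.44, -0.00, -0.00, 0.00 ]
  [ -0.10, -3.97, -0.45, -0.00, -0.00, 0.00 ]
  [ -0.10, -3.97, -0.45, -0.00, -0.00, 0.00 ]
  [ -0.10, -3.97, -0.45, -0.00, -0.00, 0.00 ]
  [ -0.10, -3.97, -0.45, -0.00, -0.00, 0.00 ]
  [ -0.10, -3.97, -0.45, -0.00, -0.00, 0.00 ]
  [ -0.10, -3.97, -0.45, -0.00, -0.00, 0.00 ]
  [ -0.10, -3.97, -0.46, -0.00, -0.00, 0.00 ]
  [ -0.11, -3.97, -0.46, -0.00, -0.00, 0.00 ]
```

Call:
send_rows([
  [[-0.1, -3.9, -0.45, 0, 0, 0], [-0.1, -3.9, -0.45, 0, 0, 0], [-0.1, -3.9, -0.45, 0, 0, 0], [-0.1, -3.9, -0.45, 0, 0, 0], [-0.1, -3.9, -0.45, 0, 0, 0], [-0.1, -3.9, -0.45, 0, 0, 0], [-0.1, -3.9, -0.45, 0, 0, 0], [-0.1, -3.9, -0.45, 0, 0, 0]],
])

```text
time: 15.77
position: [0.4546, -0.1568, 0.1237]
tool_rot: [-0.055, 0.708, 0.059, 0.701]
ft_force: [1.0, 0.1, -0.7]
grip_width: 0.0592
```

Call:
send_rows([
  [[0, -3.0, -0.4, 0, 0, 0], [0, 0, 0, 0, 0, 0], [0, 0, 0, 0, 0, 0]],
])

```text
time: 16.02
position: [0.4557, -0.1976, 0.1213]
tool_rot: [-0.053, 0.708, 0.054, 0.702]
ft_force: [-0.6, 0.1, -0.0]
grip_width: 0.0591
```

```bash
python3 - <<'E'
from h import *
st();plan([.455,-0.2,.02],Rdown(98.4));shot('wrist','w17.png')
E
```

```text
t 16.02 p [ 0.4557 -0.1976  0.1213]  x [-0.008  0.001 -1.   ] y [-0.151  0.989  0.002] z [ 0.989  0.151 -0.008] F [-0.6  0.1 -0. ] w 0.0591 q [-0.63  0.52  1.84 -0.01  0.79 -2.35]
t 16.02 p [ 0.4557 -0.1976  0.1213] dist mm 101.4 ang 0.6 rows 3
  [ 3.38, -0.08, -0.01, 0.01, -0.03, -0.01 ]
  [ 3.38, -0.08, -0.02, 0.01, -0.03, -0.01 ]
  [ 3.38, -0.08, -0.02, 0.01, -0.03, -0.01 ]
```

Call:
send_rows([
  [[2.6, 0, 0, 0, 0, 0], [2.6, 0, 0, 0, 0, 0], [2.4, 0, 0, 0, 0, 0], [1.5, 0, 0, 0, 0, 0], [0.6, 0, 0, 0, 0, 0], [0, 0, 0, 0, 0, 0]],
])

```text
time: 16.57
position: [0.4539, -0.1886, 0.0203]
tool_rot: [-0.055, 0.709, 0.058, 0.701]
ft_force: [0.3, 0.4, -0.5]
grip_width: 0.0593
```

```bash
python3 - <<'E'
from h import *
st();plan([.455,-0.2,.0195],Rdown(98.4))
E
```

```text
t 16.57 p [ 0.4539 -0.1886  0.0203]  x [-0.011  0.004 -1.   ] y [-0.16   0.987  0.005] z [ 0.987  0.16  -0.01 ] F [ 0.3  0.4 -0.5] w 0.0593 q [-0.62  0.71  1.9  -0.01  0.54 -2.34]
t 16.57 p [ 0.4539 -0.1886  0.0203] dist mm 11.5 ang 1.0 rows 1
  [ 0.07, -1.15, -0.07, 0.13, -0.10, -0.05 ]
```

Call:
send_rows([
  [[0.15, -0.9, 0, 0.1, -0.1, 0], [0, 0, 0, 0, 0, 0], [0, 0, 0, 0, 0, 0]],
])

```text
time: 16.82
position: [0.4556, -0.1956, 0.0196]
tool_rot: [-0.052, 0.705, 0.056, 0.705]
ft_force: [-0.4, -0.4, -0.6]
grip_width: 0.059
```

Call:
send_rows([
  [[0, 0, 0, 0, 0, 0], [0, 0, 0, 0, 0, 0], [0, 0, 0, 0, 0, 0], [-1.5, 0, 0, 0, 0, 0], [-4, 0, 0, 0, 0, 0], [-4, 0, 0, 0, 0, 0], [-2, 0, 0, 0, 0, 0], [0, 0, 0, 0, 0, 0]],
], gripper=0.1)

```text
time: 17.48
position: [0.4564, -0.1977, 0.1418]
tool_rot: [-0.052, 0.704, 0.055, 0.706]
ft_force: [-0.1, -0.5, 0.6]
grip_width: 0.078
```

```bash
python3 - <<'E'
from h import *
st();s=get_obs();p,d=shot('wrist','w18.png');pt,_=shot('top','t18.png');np.save('pics/t18.npy',pt)
for m,c,sx in comps(blanks(pt),200,900): print(c,sx,rectz(m,'top',.02))
E
```

```text
t 17.48 p [ 0.4564 -0.1977  0.1418]  x [ 0.003  0.004 -1.   ] y [-0.151  0.989  0.003] z [0.989 0.151 0.003] F [-0.1 -0.5  0.6] w 0.0780 q [-0.64  0.48  1.83  0.01  0.83 -2.36]
[95.41798299  2.85783718] [ 24   0 148   7 823] (array([1.12190588, 0.6213999 ]), 446.6615295410156, 18.75191307067871, 89.24659729003906)
[602.37019231  29.06730769] [562   0  60  40 416] (array([ 1.05098364, -0.8750766 ]), 181.27523803710938, 118.41819763183594, -89.72853565216064)
[342.20767196 168.81746032] [329 150  27  38 756] (array([ 0.60558411, -0.11322564]), 104.41573333740234, 65.67581176757812, -11.155006408691406)
[400.01222494 163.09046455] [387 150  28  28 409] (array([ 0.61931708, -0.28683051]), 80.7171630859375, 80.40771484375, -0.768157958984375)
[ 65.57163743 177.53654971] [ 55 160  21  35 684] (array([0.59202814, 0.70876825]), 102.06729125976562, 59.17856216430664, 1.143208622932434)
[ 91.33196721 224.6352459 ] [ 87 197  10  67 244] (array([0.43492978, 0.6275719 ]), 194.27549743652344, 14.979925155639648, -3.5593490600585938)
[315.50669216 216.39961759] [305 199  24  35 523] (array([ 0.46484857, -0.0350901 ]), 98.1879653930664, 60.09846115112305, -12.155143737792969)
```

```bash
python3 - <<'E'
from h import *
plan([.6055,-.1135,.14],Rdown(78.3))
p=cv2.imread('pics/t18.png')[135:255,280:420];cv2.imwrite('pics/c18.png',cv2.resize(p,None,fx=5,fy=5,interpolation=cv2.INTER_CUBIC))
E
```

```text
t 17.58 p [ 0.4549 -0.1967  0.1389] dist mm 172.0 ang 20.4 rows 5
  [ -0.01, 1.19, 3.23, 0.68, -0.00, -0.01 ]
  [ -0.02, 1.42, 3.13, 0.68, -0.00, -0.01 ]
  [ -0.02, 1.64, 3.03, 0.68, -0.00, -0.01 ]
  [ -0.02, 1.85, 2.90, 0.68, -0.00, -0.01 ]
  [ -0.02, 2.05, 2.76, 0.68, -0.00, -0.01 ]
```

Call:
send_rows([
  [[0, 1.2, 3.2, 0.68, 0, 0], [0, 1.4, 3.1, 0.68, 0, 0], [0, 1.6, 3.0, 0.68, 0, 0], [0, 1.85, 2.9, 0.68, 0, 0], [0, 2.0, 2.7, 0.68, 0, 0], [0, 0, 0, 0, 0, 0], [0, 0, 0, 0, 0, 0]],
])

```text
time: 18.17
position: [0.6026, -0.1096, 0.126]
tool_rot: [0.085, 0.711, -0.075, 0.694]
ft_force: [-0.4, -0.8, 0.3]
grip_width: 0.0783
```

```bash
python3 - <<'E'
from h import *
st();plan([.6055,-.1135,.006],Rdown(78.3));s=get_obs();shot('wrist','w19.png')
print(onz('top',[(280+312/5,135+170/5),(318,217)],.02),onz('top',[(280+c[0]/5,135+c[1]/5) for c in [(155,320),(258,338),(222,498),(124,483),(278,82),(378,98),(346,262),(245,244)]],.02))
E
```

```text
t 18.17 p [ 0.6026 -0.1096  0.126 ]  x [-0.021  0.016 -1.   ] y [0.226 0.974 0.011] z [ 0.974 -0.226 -0.024] F [-0.4 -0.8  0.3] w 0.0783 q [-0.37  0.64  1.53  0.01  1.   -1.71]
t 18.17 p [ 0.6026 -0.1096  0.126 ] dist mm 120.1 ang 2.0 rows 4
  [ 3.00, -0.11, 0.17, -0.06, -0.06, -0.03 ]
  [ 3.00, -0.10, 0.15, -0.06, -0.06, -0.03 ]
  [ 3.00, -0.10, 0.13, -0.06, -0.06, -0.03 ]
  [ 3.00, -0.09, 0.11, -0.06, -0.06, -0.03 ]
[[ 0.6051269  -0.11390688  0.02      ]
 [ 0.46378987 -0.03957275  0.02      ]] [[ 5.17213539e-01 -1.95868986e-02  2.00000000e-02]
 [ 5.05744998e-01 -8.03271466e-02  2.00000000e-02]
 [ 4.11823980e-01 -5.77122709e-02  2.00000000e-02]
 [ 4.21398891e-01 -1.50842717e-04  2.00000000e-02]
 [ 6.58049215e-01 -9.45482156e-02  2.00000000e-02]
 [ 6.47661384e-01 -1.53892219e-01  2.00000000e-02]
 [ 5.50083999e-01 -1.33130411e-01  2.00000000e-02]
 [ 5.61581533e-01 -7.34712605e-02  2.00000000e-02]]
```

Call:
send_rows([
  [[2.5, -0.15, 0.1, -0.05, -0.06, -0.03], [2.5, -0.15, 0.1, -0.05, -0.06, -0.03], [2.5, -0.1, 0.1, -0.05, -0.06, -0.03], [2.3, -0.1, 0.1, 0, -0.06, -0.03], [1.2, 0, 0, 0, 0, 0], [0, 0, 0, 0, 0, 0], [0, 0, 0, 0, 0, 0]],
])

```text
time: 18.8
position: [0.5926, -0.1177, 0.0069]
tool_rot: [0.076, 0.707, -0.075, 0.699]
ft_force: [0.8, -0.0, 0.6]
grip_width: 0.0784
```

```bash
python3 - <<'E'
from h import *
st();plan([.605,-.1137,.006],Rdown(77.7));s=get_obs();shot('wrist','w20.png')
E
```

```text
t 18.80 p [ 0.5926 -0.1177  0.0069]  x [-0.012  0.003 -1.   ] y [ 0.213  0.977 -0.   ] z [ 0.977 -0.213 -0.012] F [ 0.8 -0.   0.6] w 0.0784 q [-0.38  0.81  1.61 -0.    0.74 -1.73]
t 18.8 p [ 0.5926 -0.1177  0.0069] dist mm 13.1 ang 0.7 rows 1
  [ 0.08, 0.66, 1.13, 0.00, -0.12, 0.00 ]
```

Call:
send_rows([
  [[0.1, 0.6, 1.1, 0, -0.12, 0], [0, 0, 0.1, 0, 0, 0], [0, 0, 0, 0, 0, 0]],
])

```text
time: 19.1
position: [0.6072, -0.1155, 0.0083]
tool_rot: [0.076, 0.701, -0.077, 0.705]
ft_force: [-0.7, -0.6, 0.8]
grip_width: 0.0785
```

```bash
python3 - <<'E'
from h import *
st();plan([.605,-.1137,.006],Rdown(77.7))
E
```

```text
t 19.10 p [ 0.6072 -0.1155  0.0083]  x [ 0.004 -0.002 -1.   ] y [ 0.214  0.977 -0.001] z [ 0.977 -0.214  0.004] F [-0.7 -0.6  0.8] w 0.0785 q [-0.37  0.81  1.59  0.    0.74 -1.72]
t 19.1 p [ 0.6072 -0.1155  0.0083] dist mm 3.7 ang 0.3 rows 1
  [ 0.23, 0.13, -0.25, -0.01, 0.04, 0.01 ]
```

Call:
send_rows([
  [[0.2, 0.1, -0.25, 0, 0, 0], [0, 0, 0, 0, 0, 0], [0, 0, 0, 0, 0, 0]],
])

```text
time: 19.35
position: [0.6071, -0.1142, 0.0087]
tool_rot: [0.075, 0.7, -0.077, 0.706]
ft_force: [0.6, -0.2, 0.4]
grip_width: 0.0781
```

Call:
send_rows([
  [[0, 0, 0, 0, 0, 0], [0, 0, 0, 0, 0, 0], [0, 0, 0, 0, 0, 0], [0, 0, 0, 0, 0, 0], [0, 0, 0, 0, 0, 0], [0, 0, 0, 0, 0, 0]],
], gripper=1, force=20)

```text
time: 19.85
position: [0.6072, -0.1139, 0.0094]
tool_rot: [0.075, 0.699, -0.077, 0.707]
ft_force: [-0.2, 0.4, 1.2]
grip_width: 0.0596
```

```bash
python3 - <<'E'
from h import *
st()
E
```

```text
t 19.85 p [ 0.6072 -0.1139  0.0094]  x [ 0.01  -0.004 -1.   ] y [ 0.213  0.977 -0.001] z [ 0.977 -0.213  0.011] F [-0.2  0.4  1.2] w 0.0596 q [-0.37  0.81  1.59  0.    0.73 -1.72]
```

Call:
send_rows([
  [[-1, 0, 0, 0, 0, 0], [-3, 0, 0, 0, 0, 0], [-4, 0, 0, 0, 0, 0], [-4, 0, 0, 0, 0, 0], [-2, 0, 0, 0, 0, 0], [0, 0, 0, 0, 0, 0]],
])

```text
time: 20.35
position: [0.603, -0.1127, 0.1535]
tool_rot: [0.076, 0.703, -0.076, 0.703]
ft_force: [0.6, -0.7, -0.5]
grip_width: 0.0601
```

```bash
python3 - <<'E'
from h import *
st();plan([.653,.188,.16],Rdown(8.4));shot('wrist','w21.png')
E
```

```text
t 20.35 p [ 0.603  -0.1127  0.1535]  x [ 0. -0. -1.] y [ 0.213  0.977 -0.   ] z [ 0.977 -0.213  0.   ] F [ 0.6 -0.7 -0.5] w 0.0601 q [-0.37  0.59  1.53 -0.    1.02 -1.72]
t 20.35 p [ 0.603  -0.1127  0.1535] dist mm 304.9 ang 69.3 rows 12
  [ -0.05, 2.54, -0.13, 0.96, 0.00, -0.00 ]
  [ -0.05, 2.51, -0.38, 0.96, 0.00, -0.00 ]
  [ -0.05, 2.46, -0.63, 0.96, 0.00, -0.00 ]
  [ -0.05, 2.38, -0.88, 0.96, 0.00, -0.00 ]
  [ -0.05, 2.28, -1.11, 0.96, 0.00, -0.00 ]
  [ -0.05, 2.16, -1.34, 0.96, 0.00, -0.00 ]
  [ -0.05, 2.02, -1.55, 0.96, 0.00, -0.00 ]
  [ -0.05, 1.85, -1.74, 0.96, 0.00, -0.00 ]
  [ -0.05, 1.66, -1.92, 0.96, 0.00, -0.00 ]
  [ -0.05, 1.46, -2.08, 0.96, 0.00, -0.00 ]
  [ -0.05, 1.25, -2.21, 0.96, 0.00, -0.00 ]
  [ -0.05, 1.02, -2.33, 0.96, 0.00, -0.00 ]
```

```bash
cat >> h.py <<'E'
def intool(uv,xt):
    # point on plane tool-x = xt seen by wrist camera pixel, in tool frame (mm)
    o,d=ray('wrist',[uv],(np.zeros(3),[0,0,0,1]));t=(xt-o[0])/d[0,0];return (o+d[0]*t)*1000
E
python3 - <<'E'
from h import *
print(intool((318,252),-.0106), intool((263,160),-.0106),intool((376,160),-.0106))
E
```

```text
[-10.6         -0.18043531  -1.74183779] [-10.6        -27.73478373 -52.00018072] [-10.6         28.79195582 -52.06806449]
```

Call:
send_rows([
  [[0, 2.5, -0.1, 0.96, 0, 0], [0, 2.5, -0.4, 0.96, 0, 0], [0, 2.45, -0.6, 0.96, 0, 0], [0, 2.4, -0.9, 0.96, 0, 0], [0, 2.3, -1.1, 0.96, 0, 0], [0, 2.15, -1.35, 0.96, 0, 0], [0, 2.0, -1.55, 0.96, 0, 0], [0, 1.85, -1.75, 0.96, 0, 0]],
])

```text
time: 21.07
position: [0.6312, 0.0886, 0.1388]
tool_rot: [0.356, 0.616, -0.364, 0.602]
ft_force: [0.1, -0.3, -1.2]
grip_width: 0.0599
```

Call:
send_rows([
  [[0, 1.7, -1.9, 0.96, 0, 0], [0, 1.5, -2.1, 0.96, 0, 0], [0, 1.0, -2.0, 0.96, 0, 0], [0, 0, 0, 0.5, 0, 0], [0, 0, 0, 0, 0, 0], [0, 0, 0, 0, 0, 0]],
])

```text
time: 21.57
position: [0.638, 0.1708, 0.1236]
tool_rot: [0.454, 0.545, -0.476, 0.52]
ft_force: [0.4, -0.5, -1.1]
grip_width: 0.0597
```

```bash
python3 - <<'E'
from h import *
st();plan([.653,.188,.12],Rdown(8.4));shot('wrist','w22.png');shot('scene','s22.png')
E
```

```text
t 21.57 p [0.638  0.1708 0.1236]  x [-0.047  0.001 -0.999] y [ 0.99   0.136 -0.047] z [ 0.135 -0.991 -0.007] F [ 0.4 -0.5 -1.1] w 0.0597 q [ 0.09  0.71  1.38  0.01  1.1  -0.05]
t 21.57 p [0.638  0.1708 0.1236] dist mm 23.1 ang 2.8 rows 1
  [ 0.29, 1.73, -1.50, -0.10, -0.07, 0.44 ]
```

Call:
send_rows([
  [[1.0, 1.0, -0.8, -0.05, -0.05, 0.25], [2.0, 0.7, -0.7, -0.05, 0, 0.2], [1.5, 0, 0, 0, 0, 0], [0.5, 0, 0, 0, 0, 0], [0, 0, 0, 0, 0, 0], [0, 0, 0, 0, 0, 0]],
])

```text
time: 22.17
position: [0.6533, 0.1812, 0.0718]
tool_rot: [0.464, 0.534, -0.462, 0.535]
ft_force: [-0.0, -0.0, -0.8]
grip_width: 0.0596
```

```bash
python3 - <<'E'
from h import *
st();plan([.6535,.186,.05],Rdown(8.4));s=get_obs();p,_=shot('wrist','w23.png')
cv2.imwrite('pics/c23.png',cv2.resize(cv2.cvtColor(p,cv2.COLOR_RGB2BGR)[60:260,190:430],None,fx=3,fy=3,interpolation=cv2.INTER_CUBIC))
E
```

```text
t 22.17 p [0.6533 0.1812 0.0718]  x [ 0.002  0.001 -1.   ] y [0.99  0.142 0.002] z [ 0.142 -0.99  -0.   ] F [-0.  -0.  -0.8] w 0.0596 q [ 0.11  0.77  1.4   0.    0.96 -0.04]
t 22.17 p [0.6533 0.1812 0.0718] dist mm 22.3 ang 0.3 rows 1
  [ 2.18, 0.08, -0.47, -0.04, -0.00, -0.02 ]
```

```bash
python3 - <<'E'
from h import *
xt=.0718-.0295
a=intool((190+230/3,60+275/3),xt);b=intool((190+560/3,60+273/3),xt)
print(a,b,(a+b)/2)
print('stage line',intool((190+393/3,60+285/3),.0718-.018))
print('fence edge',intool((190+393/3,60+219/3),.0718-.018),'blank top edge',intool((190+383/3,60+302/3),-.0106),'cross',intool((190+383/3,60+577/3),-.0106))
E
```

```text
[ 42.3        -34.50131498 -48.25450985] [ 42.3         39.27458018 -48.853387  ] [ 42.3          2.3866326  -48.55394842]
stage line [ 53.8          2.01716678 -44.12058465]
fence edge [ 53.8          1.97522611 -59.65093108] blank top edge [-10.6         -0.52743514 -50.4444455 ] cross [-10.6         -0.46828131  -0.54112834]
```

Call:
send_rows([
  [[1.0, 0.2, -0.6, 0, 0, 0], [1.0, 0, 0, 0, 0, 0], [0.5, 0, 0, 0, 0, 0], [0, 0, 0, 0, 0, 0], [0, 0, 0, 0, 0, 0]],
])

```text
time: 22.63
position: [0.6569, 0.1873, 0.0473]
tool_rot: [0.465, 0.532, -0.461, 0.536]
ft_force: [-1.0, -0.0, -1.6]
grip_width: 0.0597
```

```bash
python3 - <<'E'
from h import *
st();plan([.6545,.1875,.04],Rdown(8.4));s=get_obs();p,_=shot('wrist','w24.png')
cv2.imwrite('pics/c24.png',cv2.resize(cv2.cvtColor(p,cv2.COLOR_RGB2BGR)[60:260,190:430],None,fx=3,fy=3,interpolation=cv2.INTER_CUBIC))
E
```

```text
t 22.63 p [0.6569 0.1873 0.0473]  x [ 0.007  0.001 -1.   ] y [0.99  0.141 0.008] z [ 0.141 -0.99   0.   ] F [-1.  -0.  -1.6] w 0.0597 q [ 0.11  0.81  1.4   0.    0.92 -0.03]
t 22.63 p [0.6569 0.1873 0.0473] dist mm 7.7 ang 0.5 rows 1
  [ 0.73, -0.24, -0.05, -0.05, 0.00, -0.07 ]
```

```bash
python3 - <<'E'
from h import *
xt=.0473-.0295
a=intool((190+186/3,60+321/3),xt);b=intool((190+566/3,60+321/3),xt)
print(a,b,(a+b)/2)
print('stage line',intool((190+374/3,60+278/3),.0473-.018))
print('fence edge top',intool((190+374/3,60+252/3),.0473-.030),'blank top edge',intool((190+383/3,60+302/3),-.0106),'cross',intool((190+383/3,60+577/3),-.0106))
print(intool((190+50/3,60+325/3),xt))
E
```

```text
[ 17.8        -39.73227164 -42.33550056] [ 17.8         36.04789179 -42.33811785] [ 17.8         -1.84218992 -42.3368092 ]
stage line [ 29.3         -2.26948725 -49.07486465]
fence edge top [ 17.3         -2.18728578 -55.78929223] blank top edge [-10.6         -0.52643984 -50.44340278] cross [-10.6         -0.46734478  -0.53865519]
[ 17.8        -68.80418259 -42.02777526]
```

Call:
send_rows([
  [[0.3, -0.17, -0.12, 0, 0, -0.07], [0.6, 0, 0, 0, 0, 0], [0.6, 0, 0, 0, 0, 0], [0, 0, 0, 0, 0, 0], [0, 0, 0, 0, 0, 0]],
])

```text
time: 23.1
position: [0.6553, 0.1886, 0.0316]
tool_rot: [0.463, 0.534, -0.463, 0.534]
ft_force: [0.2, 0.2, 0.3]
grip_width: 0.0601
```

```bash
python3 - <<'E'
from h import *
st();plan([.655,.188,.028],Rdown(8.4));s=get_obs();p,_=shot('wrist','w25.png')
cv2.imwrite('pics/c25.png',cv2.resize(cv2.cvtColor(p,cv2.COLOR_RGB2BGR)[60:260,190:430],None,fx=3,fy=3,interpolation=cv2.INTER_CUBIC))
E
```

```text
t 23.10 p [0.6553 0.1886 0.0316]  x [ 0.001  0.    -1.   ] y [0.99  0.142 0.001] z [ 0.142 -0.99   0.   ] F [0.2 0.2 0.3] w 0.0601 q [ 0.12  0.83  1.4  -0.    0.9  -0.03]
t 23.1 p [0.6553 0.1886 0.0316] dist mm 3.6 ang 0.3 rows 1
  [ 0.36, -0.03, 0.05, -0.04, 0.00, -0.01 ]
```

Blank sits centred between the pins (cols 182/584, mid 383 = its pencil line) and just short of the fence. Lower, release to ~72 mm.

Call:
send_rows([
  [[0.4, 0, 0, 0, 0, 0], [0.1, 0, 0, 0, 0, 0], [0, 0, 0, 0, 0, 0]],
])

```text
time: 23.4
position: [0.6558, 0.1886, 0.0275]
tool_rot: [0.464, 0.534, -0.463, 0.535]
ft_force: [-0.4, 0.6, -0.1]
grip_width: 0.0594
```

Call:
send_rows([
  [[0, 0, 0, 0, 0, 0], [0, 0, 0, 0, 0, 0], [0, 0, 0, 0, 0, 0], [-1.0, 0, 0, 0, 0, 0], [-3, 0, 0, 0, 0, 0], [-4, 0, 0, 0, 0, 0], [-2, 0, 0, 0, 0, 0], [0, 0, 0, 0, 0, 0]],
], gripper=0.1)

```text
time: 24.07
position: [0.6545, 0.1883, 0.1308]
tool_rot: [0.463, 0.535, -0.464, 0.534]
ft_force: [0.7, -0.2, 0.4]
grip_width: 0.0783
```

```bash
python3 - <<'E'
from h import *
st();s=get_obs();p,_=shot('wrist','w26.png')
E
```

```text
t 24.07 p [0.6545 0.1883 0.1308]  x [-0.003 -0.    -1.   ] y [ 0.99   0.141 -0.003] z [ 0.141 -0.99  -0.   ] F [ 0.7 -0.2  0.4] w 0.0783 q [ 0.12  0.71  1.36 -0.    1.08 -0.03]
```

```bash
python3 - <<'E'
from h import *
plan([.4655,-.039,.14],Rdown(78.5),n=13)
E
```

```text
t 24.12 p [0.6542 0.1882 0.1295] dist mm 295.6 ang 70.4 rows 13
  [ -0.07, -1.68, 1.53, -0.90, -0.00, 0.00 ]
  [ -0.07, -1.82, 1.36, -0.90, -0.00, 0.00 ]
  [ -0.08, -1.94, 1.18, -0.90, -0.00, 0.00 ]
  [ -0.08, -2.04, 0.99, -0.90, -0.00, 0.00 ]
  [ -0.08, -2.13, 0.80, -0.90, -0.00, 0.00 ]
  [ -0.08, -2.19, 0.59, -0.90, -0.00, 0.00 ]
  [ -0.08, -2.24, 0.38, -0.90, -0.00, 0.00 ]
  [ -0.08, -2.27, 0.17, -0.90, -0.00, 0.00 ]
  [ -0.08, -2.27, -0.05, -0.90, -0.00, 0.00 ]
  [ -0.08, -2.26, -0.26, -0.90, -0.00, 0.00 ]
  [ -0.08, -2.22, -0.47, -0.90, -0.00, 0.00 ]
  [ -0.08, -2.17, -0.68, -0.90, -0.00, 0.00 ]
  [ -0.08, -2.09, -0.88, -0.90, -0.00, 0.00 ]
```

Call:
send_rows([
  [[-0.1, -1.7, 1.5, -0.9, 0, 0], [-0.1, -1.8, 1.35, -0.9, 0, 0], [-0.1, -1.95, 1.2, -0.9, 0, 0], [-0.1, -2.05, 1.0, -0.9, 0, 0], [-0.1, -2.15, 0.8, -0.9, 0, 0], [-0.1, -2.2, 0.6, -0.9, 0, 0], [-0.1, -2.25, 0.4, -0.9, 0, 0], [-0.1, -2.25, 0.15, -0.9, 0, 0]],
])

```text
time: 24.78
position: [0.5323, 0.0456, 0.1301]
tool_rot: [0.22, 0.676, -0.221, 0.668]
ft_force: [0.5, 0.7, -0.8]
grip_width: 0.0782
```

Call:
send_rows([
  [[-0.1, -2.25, 0, -0.9, 0, 0], [-0.1, -2.25, -0.25, -0.9, 0, 0], [-0.1, -2.2, -0.5, -0.9, 0, 0], [-0.1, -2.15, -0.7, -0.9, 0, 0], [0, -1.8, -0.8, -0.9, 0, 0], [0, 0, 0, 0, 0, 0], [0, 0, 0, 0, 0, 0]],
])

```text
time: 25.37
position: [0.4525, -0.0465, 0.1279]
tool_rot: [0.051, 0.716, -0.048, 0.695]
ft_force: [0.3, -0.6, 0.5]
grip_width: 0.0781
```

```bash
python3 - <<'E'
from h import *
st();plan([.4655,-.039,.007],Rdown(78.5));shot('wrist','w27.png')
E
```

```text
t 25.37 p [ 0.4525 -0.0465  0.1279]  x [-0.029  0.006 -1.   ] y [0.14  0.99  0.002] z [ 0.99  -0.139 -0.03 ] F [ 0.3 -0.6  0.5] w 0.0781 q [-0.35  0.47  1.92 -0.01  0.78 -1.77]
t 25.37 p [ 0.4525 -0.0465  0.1279] dist mm 121.8 ang 3.9 rows 4
  [ 3.01, 0.22, 0.39, 0.14, -0.07, -0.00 ]
  [ 3.02, 0.23, 0.36, 0.14, -0.07, -0.00 ]
  [ 3.02, 0.24, 0.33, 0.14, -0.07, -0.00 ]
  [ 3.02, 0.24, 0.31, 0.14, -0.07, -0.00 ]
```

```bash
python3 - <<'E'
from h import *
s=get_obs();pose=(s['position'],s['tool_rot'])
P=onz('wrist',[(331,211),(334,158),(328,259)],.02,pose);print(P);d=P[2]-P[1];print(np.degrees(np.arctan2(d[1],d[0])))
E
```

```text
[[ 0.46503839 -0.03537291  0.02      ]
 [ 0.416952   -0.0264768   0.02      ]
 [ 0.51301119 -0.04428216  0.02      ]]
-10.501061135576956
```

Call:
send_rows([
  [[1.5, 0.3, 0.5, 0.14, -0.1, 0], [2.0, 0.25, 0.4, 0.14, -0.1, 0], [2.0, 0.25, 0.3, 0.14, -0.07, 0], [1.5, 0.2, 0.2, 0.1, -0.05, 0], [0, 0, 0, 0, 0, 0], [0, 0, 0, 0, 0, 0]],
])

```text
time: 25.92
position: [0.4724, -0.0346, 0.054]
tool_rot: [0.071, 0.7, -0.07, 0.707]
ft_force: [-0.1, 0.1, 0.1]
grip_width: 0.0782
```

```bash
python3 - <<'E'
from h import *
st();plan([.4655,-.039,.007],Rdown(78.5));shot('wrist','w28.png')
E
```

```text
t 25.92 p [ 0.4724 -0.0346  0.054 ]  x [ 0.01  0.   -1.  ] y [0.198 0.98  0.002] z [ 0.98  -0.198  0.009] F [-0.1  0.1  0.1] w 0.0782 q [-0.31  0.62  1.95  0.01  0.56 -1.69]
t 25.92 p [ 0.4724 -0.0346  0.054 ] dist mm 47.7 ang 0.6 rows 2
  [ 2.34, -0.29, -0.31, 0.01, 0.04, -0.01 ]
  [ 2.35, -0.29, -0.30, 0.01, 0.04, -0.01 ]
```

```bash
python3 - <<'E'
from h import *
print(intool((312,216),.034))
E
```

```text
[34.         -4.06240228 -6.76159438]
```

Call:
send_rows([
  [[1.8, -0.35, -0.6, 0, 0.04, 0], [1.8, 0, 0, 0, 0, 0], [1.0, 0, 0, 0, 0, 0], [0.2, 0, 0, 0, 0, 0], [0, 0, 0, 0, 0, 0]],
])

```text
time: 26.38
position: [0.4708, -0.0368, 0.0084]
tool_rot: [0.069, 0.698, -0.07, 0.709]
ft_force: [-0.1, -0.2, -0.1]
grip_width: 0.0786
```

```bash
python3 - <<'E'
from h import *
st();plan([.4655,-.0375,.008],Rdown(78.8));shot('wrist','w29.png')
E
```

```text
t 26.38 p [ 0.4708 -0.0368  0.0084]  x [ 0.015 -0.002 -1.   ] y [0.196 0.981 0.001] z [ 0.981 -0.196  0.015] F [-0.1 -0.2 -0.1] w 0.0786 q [-0.32  0.72  1.97  0.01  0.43 -1.7 ]
t 26.38 p [ 0.4708 -0.0368  0.0084] dist mm 5.4 ang 0.9 rows 1
  [ 0.04, -0.17, -0.51, -0.02, 0.15, -0.01 ]
```

Call:
send_rows([
  [[0, -0.1, -0.5, 0, 0.15, 0], [0, 0, 0, 0, 0, 0], [0, 0, 0, 0, 0, 0]],
])

```text
time: 26.68
position: [0.4667, -0.0372, 0.0107]
tool_rot: [0.07, 0.703, -0.069, 0.704]
ft_force: [-0.7, 0.1, -0.2]
grip_width: 0.0781
```

Call:
send_rows([
  [[0, 0, 0, 0, 0, 0], [0, 0, 0, 0, 0, 0], [0, 0, 0, 0, 0, 0], [0, 0, 0, 0, 0, 0], [0, 0, 0, 0, 0, 0], [0, 0, 0, 0, 0, 0]],
], gripper=1)

```text
time: 27.18
position: [0.4675, -0.0375, 0.0121]
tool_rot: [0.069, 0.702, -0.07, 0.705]
ft_force: [0.6, -0.9, 1.0]
grip_width: 0.0596
```

Call:
send_rows([
  [[-1, 0, 0, 0, 0, 0], [-3, 0, 0, 0, 0, 0], [-4, 0, 0, 0, 0, 0], [-3, 0, 0, 0, 0, 0], [0, 0, 0, 0, 0, 0], [0, 0, 0, 0, 0, 0]],
])

```text
time: 27.68
position: [0.4653, -0.0369, 0.1271]
tool_rot: [0.07, 0.704, -0.069, 0.703]
ft_force: [-0.3, 0.3, -1.7]
grip_width: 0.0596
```

```bash
python3 - <<'E'
from h import *
st();plan([.4475,.155,.13],Rdown(8.4),n=13);shot('wrist','w30.png')
E
```

```text
t 27.68 p [ 0.4653 -0.0369  0.1271]  x [-0.001  0.001 -1.   ] y [0.196 0.981 0.001] z [ 0.981 -0.196 -0.001] F [-0.3  0.3 -1.7] w 0.0596 q [-0.32  0.48  1.91  0.    0.75 -1.69]
t 27.68 p [ 0.4653 -0.0369  0.1271] dist mm 192.8 ang 70.3 rows 13
  [ -0.02, 1.42, -0.42, 0.90, -0.00, 0.00 ]
  [ -0.02, 1.37, -0.56, 0.90, -0.00, 0.00 ]
  [ -0.02, 1.32, -0.68, 0.90, -0.00, 0.00 ]
  [ -0.02, 1.25, -0.80, 0.90, -0.00, 0.00 ]
  [ -0.02, 1.16, -0.92, 0.90, -0.00, 0.00 ]
  [ -0.02, 1.07, -1.02, 0.90, -0.00, 0.00 ]
  [ -0.02, 0.97, -1.12, 0.90, -0.00, 0.00 ]
  [ -0.02, 0.86, -1.21, 0.90, -0.00, 0.00 ]
  [ -0.02, 0.74, -1.28, 0.90, -0.00, 0.00 ]
  [ -0.02, 0.62, -1.35, 0.90, -0.00, 0.00 ]
  [ -0.02, 0.49, -1.40, 0.90, -0.00, 0.00 ]
  [ -0.02, 0.36, -1.44, 0.90, -0.00, 0.00 ]
  [ -0.02, 0.22, -1.47, 0.90, -0.00, 0.00 ]
```

Call:
send_rows([
  [[0, 1.4, -0.4, 0.9, 0, 0], [0, 1.4, -0.55, 0.9, 0, 0], [0, 1.3, -0.7, 0.9, 0, 0], [0, 1.25, -0.8, 0.9, 0, 0], [0, 1.15, -0.9, 0.9, 0, 0], [0, 1.05, -1.0, 0.9, 0, 0], [0, 1.0, -1.1, 0.9, 0, 0], [0, 0.85, -1.2, 0.9, 0, 0]],
])

```text
time: 28.4
position: [0.4502, 0.0831, 0.1186]
tool_rot: [0.334, 0.628, -0.339, 0.615]
ft_force: [-0.5, -0.6, -0.6]
grip_width: 0.0595
```

Call:
send_rows([
  [[0, 0.75, -1.3, 0.9, 0, 0], [0, 0.6, -1.35, 0.9, 0, 0], [0, 0.5, -1.4, 0.9, 0, 0], [0, 0.35, -1.4, 0.9, 0, 0], [0, 0.2, -1.2, 0.9, 0, 0], [0, 0, 0, 0, 0, 0], [0, 0, 0, 0, 0, 0]],
])

```text
time: 28.98
position: [0.4379, 0.1594, 0.1089]
tool_rot: [0.468, 0.533, -0.488, 0.509]
ft_force: [0.2, -0.1, -1.7]
grip_width: 0.0597
```

```bash
python3 - <<'E'
from h import *
st();plan([.4475,.156,.075],Rdown(8.4))
E
```

```text
t 28.98 p [0.4379 0.1594 0.1089]  x [-0.043  0.002 -0.999] y [ 0.995  0.086 -0.043] z [ 0.085 -0.996 -0.005] F [ 0.2 -0.1 -1.7] w 0.0597 q [0.1  0.52 1.9  0.01 0.76 0.01]
t 28.98 p [0.4379 0.1594 0.1089] dist mm 35.4 ang 4.3 rows 1
  [ 3.34, 1.07, 0.44, -0.58, -0.06, 0.41 ]
```

Call:
send_rows([
  [[1.5, 0.8, 0.4, -0.5, 0, 0.35], [1.2, 0.2, 0, -0.1, 0, 0.1], [0.5, 0, 0, 0, 0, 0], [0, 0, 0, 0, 0, 0], [0, 0, 0, 0, 0, 0]],
])

```text
time: 29.4
position: [0.446, 0.1535, 0.0729]
tool_rot: [0.46, 0.54, -0.458, 0.536]
ft_force: [0.3, -0.3, -1.0]
grip_width: 0.0595
```

```bash
python3 - <<'E'
from h import *
st();plan([.4475,.157,.055],Rdown(8.4));s=get_obs();p,_=shot('wrist','w31.png')
cv2.imwrite('pics/c31.png',cv2.resize(cv2.cvtColor(p,cv2.COLOR_RGB2BGR)[60:260,190:430],None,fx=3,fy=3,interpolation=cv2.INTER_CUBIC))
E
```

```text
t 29.40 p [0.446  0.1535 0.0729]  x [-0.002  0.006 -1.   ] y [ 0.987  0.158 -0.001] z [ 0.158 -0.987 -0.006] F [ 0.3 -0.3 -1. ] w 0.0595 q [ 0.09  0.59  1.94  0.01  0.62 -0.08]
t 29.4 p [0.446  0.1535 0.0729] dist mm 18.3 ang 0.8 rows 1
  [ 1.79, 0.21, -0.31, 0.12, -0.06, 0.01 ]
```

Call:
send_rows([
  [[1.0, 0.2, -0.4, 0.12, -0.06, 0], [1.0, 0, 0, 0, 0, 0], [0.2, 0, 0, 0, 0, 0], [0, 0, 0, 0, 0, 0], [0, 0, 0, 0, 0, 0]],
])

```text
time: 29.87
position: [0.449, 0.157, 0.0517]
tool_rot: [0.462, 0.535, -0.462, 0.536]
ft_force: [-0.7, 0.3, -1.0]
grip_width: 0.0597
```

```bash
python3 - <<'E'
from h import *
st();plan([.4475,.157,.05],Rdown(8.4));s=get_obs();p,_=shot('wrist','w32.png')
cv2.imwrite('pics/c32.png',cv2.resize(cv2.cvtColor(p,cv2.COLOR_RGB2BGR)[60:260,190:430],None,fx=3,fy=3,interpolation=cv2.INTER_CUBIC))
E
```

```text
t 29.87 p [0.449  0.157  0.0517]  x [ 0.003 -0.    -1.   ] y [0.989 0.146 0.003] z [ 0.146 -0.989  0.001] F [-0.7  0.3 -1. ] w 0.0597 q [ 0.1   0.63  1.94 -0.    0.57 -0.04]
t 29.87 p [0.449  0.157  0.0517] dist mm 2.3 ang 0.2 rows 1
  [ 0.17, -0.15, -0.03, 0.00, 0.01, -0.02 ]
```

```bash
python3 - <<'E'
from h import *
h=.0517;xt=h-.0295
a=intool((190+193/3,60+315/3),xt);b=intool((190+562/3,60+317/3),xt);c=intool((190+694/3,60+318/3),xt)
print(a,b,c,(a+b)/2)
print('line',intool((190+375/3,60+270/3),h-.018),'fence',intool((190+375/3,60+247/3),h-.030))
print('blank edge',intool((190+387/3,60+294/3),-.008),'cross',intool((190+384/3,60+567/3),-.008))
E
```

```text
[ 22.2        -39.15726045 -42.77065473] [ 22.2         36.07742553 -42.36617869] [ 22.2         64.65921251 -42.68605442] [ 22.2         -1.53991746 -42.56841671]
line [ 33.7         -2.08786843 -50.20218501] fence [ 21.7         -2.02006405 -56.32610322]
blank edge [ -8.           0.14789388 -51.39046997] cross [-8.         -0.28031182 -1.31858552]
```

Call:
send_rows([
  [[0.4, -0.15, -0.12, 0, 0, 0], [0.6, 0, 0, 0, 0, 0], [0.6, 0, 0, 0, 0, 0], [0, 0, 0, 0, 0, 0], [0, 0, 0, 0, 0, 0]],
])

```text
time: 30.33
position: [0.448, 0.1579, 0.0352]
tool_rot: [0.463, 0.534, -0.461, 0.537]
ft_force: [0.3, -0.7, -0.9]
grip_width: 0.0596
```

```bash
python3 - <<'E'
from h import *
st();plan([.4475,.158,.03],Rdown(8.4));s=get_obs();p,_=shot('wrist','w33.png')
cv2.imwrite('pics/c33.png',cv2.resize(cv2.cvtColor(p,cv2.COLOR_RGB2BGR)[60:260,190:430],None,fx=3,fy=3,interpolation=cv2.INTER_CUBIC))
E
```

```text
t 30.33 p [0.448  0.1579 0.0352]  x [ 0.005 -0.    -1.   ] y [0.989 0.146 0.005] z [ 0.146 -0.989  0.001] F [ 0.3 -0.7 -0.9] w 0.0596 q [ 0.1   0.67  1.95 -0.    0.52 -0.04]
t 30.33 p [0.448  0.1579 0.0352] dist mm 5.3 ang 0.3 rows 1
  [ 0.52, -0.05, -0.01, 0.00, 0.01, -0.05 ]
```

Centred between pins. Lower and release.

Call:
send_rows([
  [[0.4, 0, 0, 0, 0, -0.05], [0.3, 0, 0, 0, 0, 0], [0, 0, 0, 0, 0, 0]],
])

```text
time: 30.63
position: [0.4483, 0.158, 0.0295]
tool_rot: [0.462, 0.535, -0.462, 0.536]
ft_force: [0.1, -0.1, -2.0]
grip_width: 0.0596
```

Call:
send_rows([
  [[0, 0, 0, 0, 0, 0], [0, 0, 0, 0, 0, 0], [0, 0, 0, 0, 0, 0], [-1.0, 0, 0, 0, 0, 0], [-3, 0, 0, 0, 0, 0], [-4, 0, 0, 0, 0, 0], [-4, 0, 0, 0, 0, 0], [-2, 0, 0, 0, 0, 0]],
], gripper=0.1)

```text
time: 31.3
position: [0.4451, 0.1575, 0.1711]
tool_rot: [0.458, 0.538, -0.466, 0.532]
ft_force: [0.9, 0.1, 0.0]
grip_width: 0.0782
```

```bash
python3 - <<'E'
from h import *
st();p,_=shot('wrist','w34.png')
E
```

```text
t 31.30 p [0.4451 0.1575 0.1711]  x [-0.014 -0.002 -1.   ] y [ 0.989  0.146 -0.014] z [ 0.146 -0.989  0.   ] F [0.9 0.1 0. ] w 0.0782 q [ 0.1   0.41  1.85 -0.    0.9  -0.04]
```

```bash
python3 - <<'E'
from h import *
plan([.445,.14,.33],Rdown(8.4)); plan([.538,.3015,.33],Rdown(98.4),n=16)
E
```

```text
t 31.35 p [0.4471 0.1578 0.1736] dist mm 157.4 ang 0.5 rows 4
  [ -3.91, -0.15, 0.44, 0.00, 0.00, 0.02 ]
  [ -3.91, -0.14, 0.44, 0.00, 0.00, 0.02 ]
  [ -3.91, -0.13, 0.43, 0.00, 0.00, 0.02 ]
  [ -3.91, -0.12, 0.43, 0.00, 0.00, 0.02 ]
t 31.35 p [0.4471 0.1578 0.1736] dist mm 231.0 ang 90.0 rows 16
  [ -0.98, 0.69, -0.80, -0.94, -0.00, 0.00 ]
  [ -0.98, 0.76, -0.73, -0.94, -0.00, 0.00 ]
  [ -0.98, 0.83, -0.65, -0.94, -0.00, 0.00 ]
  [ -0.98, 0.89, -0.57, -0.94, -0.00, 0.00 ]
  [ -0.98, 0.94, -0.48, -0.94, -0.00, 0.00 ]
  [ -0.98, 0.99, -0.38, -0.94, -0.00, 0.00 ]
  [ -0.98, 1.02, -0.29, -0.94, -0.00, 0.00 ]
  [ -0.98, 1.04, -0.18, -0.94, -0.00, 0.00 ]
  [ -0.98, 1.06, -0.08, -0.94, -0.00, 0.00 ]
  [ -0.98, 1.06, 0.02, -0.94, -0.00, 0.00 ]
  [ -0.98, 1.05, 0.13, -0.94, -0.00, 0.00 ]
  [ -0.98, 1.03, 0.23, -0.94, -0.00, 0.00 ]
  [ -0.98, 1.01, 0.33, -0.94, -0.00, 0.00 ]
  [ -0.98, 0.97, 0.43, -0.94, -0.00, 0.00 ]
  [ -0.98, 0.92, 0.52, -0.94, -0.00, 0.00 ]
  [ -0.98, 0.87, 0.61, -0.94, -0.00, 0.00 ]
```

Call:
send_rows([
  [[-3.9, 0, 0.4, 0, 0, 0], [-3.9, 0, 0.4, 0, 0, 0], [-3.9, 0, 0.4, -0.9, 0, 0], [-2, 0, 0.4, -0.94, 0, 0], [0, 0.9, -0.4, -0.94, 0, 0], [0, 1.0, -0.4, -0.94, 0, 0], [0, 1.0, -0.3, -0.94, 0, 0], [0, 1.0, -0.2, -0.94, 0, 0]],
], gripper=0.5)

```text
time: 32.02
position: [0.4763, 0.1719, 0.3196]
tool_rot: [0.279, 0.65, -0.28, 0.649]
ft_force: [-0.6, -0.2, -0.2]
grip_width: 0.0446
```

Call:
send_rows([
  [[0, 1.0, -0.1, -0.94, 0, 0], [0, 1.0, 0, -0.94, 0, 0], [0, 1.0, 0.1, -0.94, 0, 0], [0, 1.0, 0.2, -0.94, 0, 0], [0, 1.0, 0.3, -0.94, 0, 0], [0, 1.0, 0.4, -0.94, 0, 0], [0, 0.9, 0.5, -0.94, 0, 0], [0, 0.9, 0.6, -0.94, 0, 0]],
])

```text
time: 32.68
position: [0.5267, 0.2375, 0.321]
tool_rot: [-0.006, 0.709, 0.004, 0.705]
ft_force: [-0.1, -0.6, 0.6]
grip_width: 0.0439
```

```bash
python3 - <<'E'
from h import *
st();plan([.538,.3015,.30],Rdown(98.4));
p,_=shot('scene','s35.png');p,_=shot('wrist','w35.png')
E
```

```text
t 32.68 p [0.5267 0.2375 0.321 ]  x [-0.005 -0.003 -1.   ] y [-0.015  1.    -0.003] z [ 1.     0.015 -0.005] F [-0.1 -0.6  0.6] w 0.0439 q [ 0.23  0.37  1.42 -0.    1.36 -1.35]
t 32.68 p [0.5267 0.2375 0.321 ] dist mm 68.3 ang 7.5 rows 2
  [ 1.04, 3.19, 0.62, -0.63, -0.02, 0.01 ]
  [ 1.04, 3.14, 0.83, -0.63, -0.02, 0.01 ]
```

Call:
send_rows([
  [[0, 3.2, 0.6, -0.63, 0, 0], [0, 3.1, 0.8, -0.63, 0, 0], [0, 0, 0, 0, 0, 0], [0, 0, 0, 0, 0, 0]],
])

```text
time: 33.12
position: [0.5365, 0.3006, 0.3202]
tool_rot: [-0.05, 0.708, 0.046, 0.703]
ft_force: [-0.4, 0.2, -0.5]
grip_width: 0.0434
```

```bash
python3 - <<'E'
from h import *
st();plan([.538,.3015,.2275],Rdown(98.4));
p,_=shot('top','t36.png');p,_=shot('wrist','w36.png')
E
```

```text
t 33.12 p [0.5365 0.3006 0.3202]  x [-0.008 -0.006 -1.   ] y [-0.135  0.991 -0.004] z [ 0.991  0.135 -0.009] F [-0.4  0.2 -0.5] w 0.0434 q [ 0.33  0.43  1.33 -0.    1.4  -1.37]
t 33.12 p [0.5365 0.3006 0.3202] dist mm 92.7 ang 0.9 rows 3
  [ 3.09, 0.04, 0.08, -0.04, -0.03, 0.01 ]
  [ 3.09, 0.03, 0.07, -0.04, -0.03, 0.01 ]
  [ 3.09, 0.03, 0.06, -0.04, -0.03, 0.01 ]
```

Call:
send_rows([
  [[2.5, 0, 0.1, 0, 0, 0], [2.5, 0, 0.1, 0, 0, 0], [2.3, 0, 0, 0, 0, 0], [1.3, 0, 0, 0, 0, 0], [0.3, 0, 0, 0, 0, 0], [0, 0, 0, 0, 0, 0], [0, 0, 0, 0, 0, 0]],
])

```text
time: 33.8
position: [0.5374, 0.2922, 0.232]
tool_rot: [-0.044, 0.708, 0.04, 0.704]
ft_force: [-0.4, -0.6, 0.2]
grip_width: 0.0435
```

```bash
python3 - <<'E'
from h import *
st();plan([.538,.3015,.2275],Rdown(98.4));
p,_=shot('wrist','w37.png')
E
```

```text
t 33.80 p [0.5374 0.2922 0.232 ]  x [-0.004 -0.007 -1.   ] y [-0.119  0.993 -0.006] z [ 0.993  0.119 -0.005] F [-0.4 -0.6  0.2] w 0.0435 q [ 0.32  0.5   1.45 -0.01  1.19 -1.37]
t 33.8 p [0.5374 0.2922 0.232 ] dist mm 10.4 ang 1.7 rows 1
  [ 0.45, 0.92, 0.17, -0.27, -0.05, 0.06 ]
```

Call:
send_rows([
  [[0.4, 0.8, 0.1, -0.27, 0, 0], [0, 0, 0, 0, 0, 0], [0, 0, 0, 0, 0, 0]],
])

```text
time: 34.1
position: [0.5396, 0.3011, 0.2314]
tool_rot: [-0.054, 0.704, 0.051, 0.706]
ft_force: [1.2, 0.0, 0.4]
grip_width: 0.0436
```

Call:
send_rows([
  [[0, 0, 0, 0, 0, 0], [0, 0, 0, 0, 0, 0], [0, 0, 0, 0, 0, 0], [0, 0, 0, 0, 0, 0], [0, 0, 0, 0, 0, 0]],
], gripper=1, force=30)

```text
time: 34.52
position: [0.5403, 0.3022, 0.2332]
tool_rot: [-0.054, 0.703, 0.052, 0.707]
ft_force: [0.2, 0.3, -0.7]
grip_width: 0.0182
```

```bash
python3 - <<'E'
from h import *
st();arcrows(np.arange(1.7,1.0,-.08))
E
```

```text
t 34.52 p [0.5403 0.3022 0.2332]  x [ 0.006 -0.003 -1.   ] y [-0.149  0.989 -0.004] z [0.989 0.149 0.005] F [ 0.2  0.3 -0.7] w 0.0182 q [ 0.33  0.51  1.44 -0.01  1.19 -1.39]
theta est 1.7614575180810481
1.7 [ 1.72, -1.69, -0.37 ]
1.6199999999999999 [ -0.15, -1.74, -0.00 ]
1.5399999999999998 [ -0.01, -1.75, -0.00 ]
1.4599999999999997 [ 0.13, -1.74, -0.00 ]
1.3799999999999997 [ 0.27, -1.73, -0.00 ]
1.2999999999999996 [ 0.41, -1.70, -0.00 ]
1.2199999999999995 [ 0.54, -1.66, -0.01 ]
1.1399999999999995 [ 0.67, -1.61, -0.01 ]
1.0599999999999994 [ 0.80, -1.55, -0.01 ]
```

Call:
send_rows([
  [[-0.2, -1.5, 0, 0, 0, 0], [-0.15, -1.7, 0, 0, 0, 0], [0, -1.75, 0, 0, 0, 0], [0.1, -1.75, 0, 0, 0, 0], [0.25, -1.75, 0, 0, 0, 0], [0.4, -1.7, 0, 0, 0, 0]],
])

```text
time: 35.02
position: [0.5534, 0.2111, 0.2331]
tool_rot: [-0.047, 0.702, 0.061, 0.708]
ft_force: [-3.8, -0.8, 15.9]
grip_width: 0.0073
```

```bash
python3 - <<'E'
from h import *
st();arcrows(np.arange(1.4,.7,-.08));shot('scene','s38.png')
E
```

```text
t 35.02 p [0.5534 0.2111 0.2331]  x [ 0.006  0.02  -1.   ] y [-0.153  0.988  0.019] z [0.988 0.153 0.009] F [-3.8 -0.8 15.9] w 0.0073 q [ 0.17  0.47  1.52  0.02  1.15 -1.57]
theta est 1.3166305295437564
1.4 [ 1.88, 2.32, -0.31 ]
1.3199999999999998 [ 0.33, -1.72, -0.01 ]
1.2399999999999998 [ 0.47, -1.68, -0.01 ]
1.1599999999999997 [ 0.60, -1.64, -0.01 ]
1.0799999999999996 [ 0.73, -1.59, -0.01 ]
0.9999999999999996 [ 0.86, -1.52, -0.02 ]
0.9199999999999995 [ 0.97, -1.45, -0.02 ]
0.8399999999999994 [ 1.09, -1.37, -0.02 ]
0.7599999999999993 [ 1.19, -1.28, -0.02 ]
```

Call:
send_rows([
  [[-0.5, 0, 0, 0, 0, 0], [0, 0, 0, 0, 0, 0], [0, 0, 0, 0, 0, 0]],
], gripper=0.45)

```text
time: 35.32
position: [0.5552, 0.2043, 0.2398]
tool_rot: [-0.047, 0.702, 0.058, 0.709]
ft_force: [0.1, -0.3, -0.1]
grip_width: 0.0172
```

```bash
python3 - <<'E'
from h import *
st();shot('wrist','w39.png');shot('scene','s39.png')
E
```

```text
t 35.32 p [0.5552 0.2043 0.2398]  x [ 0.009  0.015 -1.   ] y [-0.149  0.989  0.014] z [0.989 0.148 0.011] F [ 0.1 -0.3 -0.1] w 0.0172 q [ 0.16  0.46  1.51  0.02  1.16 -1.57]
```

Call:
send_rows([
  [[0, 0, 0, 0, 0, 0], [0, 0, 0, 0, 0, 0], [1.0, 0, 0, 0, 0, 0], [1.2, 0, 0, 0, 0, 0], [0.8, 0, 0, 0, 0, 0], [0.2, 0, 0, 0, 0, 0], [0, 0, 0, 0, 0, 0]],
])

```text
time: 36.0
position: [0.5537, 0.2074, 0.2025]
tool_rot: [-0.049, 0.703, 0.059, 0.707]
ft_force: [-0.3, 0.2, 0.1]
grip_width: 0.0473
```

```bash
python3 - <<'E'
from h import *
st();shot('wrist','w40.png')
E
```

```text
t 36.00 p [0.5537 0.2074 0.2025]  x [ 0.005  0.015 -1.   ] y [-0.153  0.988  0.014] z [0.988 0.153 0.007] F [-0.3  0.2  0.1] w 0.0473 q [ 0.16  0.5   1.55  0.02  1.08 -1.57]
```

Call:
send_rows([
  [[-0.6, -0.2, 0, 0, 0, 0], [0, 0, 0, 0, 0, 0]],
])

```text
time: 36.22
position: [0.554, 0.2053, 0.2089]
tool_rot: [-0.049, 0.703, 0.06, 0.707]
ft_force: [0.4, -0.4, 1.1]
grip_width: 0.0476
```

Call:
send_rows([
  [[0, 0, 0, 0, 0, 0], [0, 0, 0, 0, 0, 0], [0, 0, 0, 0, 0, 0], [0, 0, 0, 0, 0, 0], [0, 0, 0, 0, 0, 0], [0, 0, 0, 0, 0, 0]],
], gripper=1, force=30)

```text
time: 36.72
position: [0.5553, 0.2059, 0.2115]
tool_rot: [-0.048, 0.701, 0.06, 0.709]
ft_force: [-0.3, 3.3, -3.0]
grip_width: 0.016
```

```bash
python3 - <<'E'
from h import *
st();arcrows(np.arange(1.26,.7,-.08),gain=1.1)
E
```

```text
t 36.72 p [0.5553 0.2059 0.2115]  x [ 0.009  0.018 -1.   ] y [-0.152  0.988  0.016] z [0.988 0.152 0.012] F [-0.3  3.3 -3. ] w 0.0160 q [ 0.16  0.49  1.54  0.02  1.1  -1.57]
theta est 1.2605001351856213
1.26 [ 0.07, 0.01, -0.42 ]
1.18 [ 0.55, -1.58, -0.01 ]
1.0999999999999999 [ 0.67, -1.53, -0.01 ]
1.0199999999999998 [ 0.79, -1.47, -0.02 ]
0.9399999999999997 [ 0.91, -1.40, -0.02 ]
0.8599999999999997 [ 1.02, -1.33, -0.02 ]
0.7799999999999996 [ 1.12, -1.24, -0.02 ]
0.6999999999999995 [ 1.22, -1.15, -0.02 ]
```

Call:
send_rows([
  [[0.5, -1.55, 0, 0, 0, 0], [0.7, -1.5, 0, 0, 0, 0], [0.8, -1.45, 0, 0, 0, 0], [0.95, -1.4, 0, 0, 0, 0]],
])

```text
time: 37.05
position: [0.5626, 0.1552, 0.1839]
tool_rot: [-0.044, 0.701, 0.065, 0.709]
ft_force: [-1.5, 3.2, 3.3]
grip_width: 0.0151
```

```bash
python3 - <<'E'
from h import *
st();arcrows(np.arange(.9,.3,-.08),gain=1.1)
E
```

```text
t 37.05 p [0.5626 0.1552 0.1839]  x [ 0.009  0.031 -0.999] y [-0.153  0.988  0.03 ] z [0.988 0.153 0.013] F [-1.5  3.2  3.3] w 0.0151 q [ 0.06  0.51  1.59  0.04  1.03 -1.68]
theta est 0.9528713076738269
0.9 [ 0.54, -0.96, -0.39 ]
0.8200000000000001 [ 1.05, -1.30, -0.02 ]
0.7400000000000001 [ 1.15, -1.21, -0.02 ]
0.6600000000000001 [ 1.25, -1.11, -0.02 ]
0.5800000000000002 [ 1.33, -1.01, -0.02 ]
0.5000000000000002 [ 1.41, -0.90, -0.02 ]
0.42000000000000026 [ 1.48, -0.79, -0.02 ]
0.3400000000000003 [ 1.53, -0.67, -0.02 ]
```

Call:
send_rows([
  [[1.0, -1.35, 0, 0, 0, 0.05], [1.1, -1.3, 0, 0, 0, 0.05], [1.2, -1.2, 0, 0, 0, 0.05], [1.3, -1.1, 0, 0, 0, 0.05], [1.4, -1.0, 0, 0, 0, 0.05]],
])

```text
time: 37.47
position: [0.5698, 0.1026, 0.1226]
tool_rot: [-0.028, 0.702, 0.078, 0.707]
ft_force: [-0.7, 4.9, 1.0]
grip_width: 0.015
```

```bash
python3 - <<'E'
from h import *
st();arcrows(np.arange(.5,-.05,-.08),gain=1.1);shot('scene','s41.png')
E
```

```text
t 37.47 p [0.5698 0.1026 0.1226]  x [ 0.002  0.071 -0.997] y [-0.149  0.986  0.07 ] z [0.989 0.148 0.012] F [-0.7  4.9  1. ] w 0.0150 q [-0.05  0.6   1.65  0.09  0.9  -1.83]
theta est 0.5183176003216433
0.5 [ 0.14, -0.47, -0.31 ]
0.42 [ 1.44, -0.84, -0.02 ]
0.33999999999999997 [ 1.51, -0.73, -0.02 ]
0.25999999999999995 [ 1.56, -0.60, -0.02 ]
0.17999999999999994 [ 1.60, -0.48, -0.02 ]
0.09999999999999992 [ 1.63, -0.35, -0.02 ]
0.019999999999999907 [ 1.66, -0.22, -0.02 ]
```

Call:
send_rows([
  [[1.4, -0.9, 0, 0, 0, -0.15], [1.45, -0.8, 0, 0, 0, -0.15], [1.5, -0.7, 0, 0, 0, -0.15], [1.5, -0.6, 0, 0, 0, -0.1]],
])

```text
time: 37.85
position: [0.573, 0.0792, 0.0608]
tool_rot: [-0.041, 0.702, 0.057, 0.708]
ft_force: [-1.4, 11.4, 0.8]
grip_width: 0.0149
```

```bash
python3 - <<'E'
from h import *
st();arcrows(np.arange(.2,-.05,-.08),gain=1.1)
E
```

```text
t 37.85 p [0.573  0.0792 0.0608]  x [ 0.007  0.023 -1.   ] y [-0.138  0.99   0.022] z [0.99  0.138 0.01 ] F [-1.4 11.4  0.8] w 0.0149 q [-0.07  0.69  1.68  0.03  0.76 -1.8 ]
theta est 0.16469263964821035
0.2 [ -0.75, 0.01, -0.27 ]
0.12000000000000001 [ 1.64, -0.30, -0.01 ]
0.04000000000000001 [ 1.66, -0.17, -0.01 ]
-0.03999999999999998 [ 1.67, -0.04, -0.02 ]
```

Call:
send_rows([
  [[1.4, -0.2, 0, 0, 0, -0.1], [1.2, -0.1, 0, 0, 0, 0], [0.6, 0, 0, 0, 0, 0], [0.3, 0, 0, 0, 0, 0]],
])

```text
time: 38.18
position: [0.5736, 0.0769, 0.0284]
tool_rot: [-0.046, 0.703, 0.054, 0.708]
ft_force: [-9.3, -0.5, 40.4]
grip_width: 0.0147
```

```bash
python3 - <<'E'
from h import *
st();arcrows([0.])
shot('scene','s42.png')
E
```

```text
t 38.18 p [0.5736 0.0769 0.0284]  x [ 0.006  0.01  -1.   ] y [-0.141  0.99   0.009] z [0.99  0.141 0.008] F [-9.3 -0.5 40.4] w 0.0147 q [-0.07  0.75  1.69  0.02  0.7  -1.79]
theta est -0.007576892215733668
0.0 [ -0.17, -0.17, -0.31 ]
```

Call:
send_rows([
  [[-0.1, 0, 0, 0, 0, 0], [0, 0, 0, 0, 0, 0], [0, 0, 0, 0, 0, 0], [0, 0, 0, 0, 0, 0]],
], gripper=0.6)

```text
time: 38.57
position: [0.5755, 0.077, 0.0321]
tool_rot: [-0.047, 0.701, 0.054, 0.71]
ft_force: [0.3, 1.0, 0.2]
grip_width: 0.0318
```

Call:
send_rows([
  [[0, 0, 0, 0, 0, 0], [-1, 0, 0, 0, 0, 0], [-3, 0, 0, 0, 0, 0], [-4, 0, 0, 0, 0, 0], [-4, 0, 0, 0, 0, 0], [-4, -1, -2, 0, 0, 0], [-2, -3, -2, 0, 0, 0], [0, -3, -2, 0, 0, 0]],
])

```text
time: 39.23
position: [0.5277, 0.0014, 0.2129]
tool_rot: [-0.05, 0.702, 0.057, 0.708]
ft_force: [1.0, -1.2, 0.3]
grip_width: 0.0349
```

Call:
send_rows([
  [[0, -4, -1, 0, 0, 0], [0, -4, -1, 0, 0, 0], [0, -4, -1, 0, 0, 0], [0, -4, -1, 0, 0, 0], [0, 0, 0, 0, 0, 0], [0, 0, 0, 0, 0, 0]],
], gripper=0)

```text
time: 39.73
position: [0.5091, -0.1733, 0.2185]
tool_rot: [-0.051, 0.699, 0.053, 0.711]
ft_force: [0.0, 0.7, 1.3]
grip_width: 0.0669
```

```bash
python3 - <<'E'
from h import *
st();shot('scene','s43.png');p,_=shot('top','t43.png')
c=cv2.cvtColor(p,cv2.COLOR_RGB2BGR)
cv2.imwrite('pics/c43.png',cv2.resize(c[115:265,190:310],None,fx=4,fy=4,interpolation=cv2.INTER_CUBIC))
E
```

```text
t 39.73 p [ 0.5091 -0.1733  0.2185]  x [ 0.017  0.004 -1.   ] y [-0.147  0.989  0.002] z [0.989 0.147 0.017] F [0.  0.7 1.3] w 0.0669 q [-0.54  0.41  1.67  0.01  1.05 -2.27]
```

```bash
cat >> h.py <<'E'
def Rpitch(phi,p,roll=0):
    a=np.radians(phi);b=np.radians(p)
    x=np.array([np.cos(a)*np.cos(b),np.sin(a)*np.cos(b),-np.sin(b)]);y=np.array([-np.sin(a),np.cos(a),0])
    return R.from_matrix(np.c_[x,y,np.cross(x,y)])*R.from_rotvec([np.radians(roll),0,0])
E
python3 - <<'E'
from h import *
p=cv2.cvtColor(cv2.imread('pics/t36.png'),cv2.COLOR_BGR2RGB)
H,S,V=cv2.split(cv2.cvtColor(p,cv2.COLOR_RGB2HSV))
m=((H>22)&(H<34)&(S>140)).astype(np.uint8);m[:140]=0;m[190:]=0;m[:,:380]=0;m[:,420:]=0
ys,xs=np.nonzero(m);(c,r)=cv2.minEnclosingCircle(np.c_[xs,ys].astype(np.float32));print(c,r,len(xs))
e=cv2.fitEllipse(cv2.convexHull(np.c_[xs,ys].astype(np.int32)));print(e)
print(onz('top',[c,e[0]],.082), 'r mm',r*1.27/.4527)
# bar height check now: scene
s=cv2.imread('pics/s43.png');cv2.imwrite('pics/c43s.png',cv2.resize(s[130:250,320:480],None,fx=5,fy=5,interpolation=cv2.INTER_CUBIC))
T=np.array([.6225,-.2865,.046]);Rt=Rpitch(-40,45);x=Rt.as_matrix()[:,0]
print('tcp grasp',T+x*.012,'pre',T+x*.012-x*.12);plan(T+x*.012-x*.13,Rt)
E
```

```text
(399.31182861328125, 164.64784240722656) 12.760119438171387 157
((399.1940002441406, 164.16567993164062), (23.466638565063477, 25.51362419128418), 67.23699951171875)
[[ 0.60818492 -0.2719897   0.082     ]
 [ 0.60956328 -0.27168948  0.082     ]] r mm 35.79710997675649
tcp grasp [ 0.6290001  -0.29195423  0.03751472] pre [ 0.56399908 -0.2374119   0.12236753]
t 39.83 p [ 0.5096 -0.172   0.2184] dist mm 118.4 ang 64.7 rows 11
  [ 0.81, -0.61, 0.34, 0.69, -0.63, -0.30 ]
  [ 0.85, -0.56, 0.33, 0.69, -0.63, -0.30 ]
  [ 0.89, -0.51, 0.31, 0.69, -0.63, -0.30 ]
  [ 0.93, -0.46, 0.29, 0.69, -0.63, -0.30 ]
  [ 0.96, -0.41, 0.26, 0.69, -0.63, -0.30 ]
  [ 0.99, -0.37, 0.22, 0.69, -0.63, -0.30 ]
  [ 1.01, -0.32, 0.18, 0.69, -0.63, -0.30 ]
  [ 1.03, -0.28, 0.14, 0.69, -0.63, -0.30 ]
  [ 1.05, -0.24, 0.09, 0.69, -0.63, -0.30 ]
  [ 1.06, -0.20, 0.04, 0.69, -0.63, -0.30 ]
  [ 1.06, -0.17, -0.02, 0.69, -0.63, -0.30 ]
```

```bash
python3 - <<'E'
from h import *
T=np.array([.611,-.270,.046]);Rt=Rpitch(-40,45);x=Rt.as_matrix()[:,0]
print('tcp grasp',T+x*.012);plan(T+x*.012-x*.13,Rt)
E
```

```text
tcp grasp [ 0.6175001  -0.27545423  0.03751472]
t 39.83 p [ 0.5096 -0.172   0.2184] dist mm 106.3 ang 64.7 rows 11
  [ 0.81, -0.45, 0.26, 0.69, -0.63, -0.30 ]
  [ 0.84, -0.41, 0.24, 0.69, -0.63, -0.30 ]
  [ 0.87, -0.36, 0.21, 0.69, -0.63, -0.30 ]
  [ 0.89, -0.32, 0.18, 0.69, -0.63, -0.30 ]
  [ 0.91, -0.28, 0.14, 0.69, -0.63, -0.30 ]
  [ 0.93, -0.25, 0.10, 0.69, -0.63, -0.30 ]
  [ 0.94, -0.21, 0.05, 0.69, -0.63, -0.30 ]
  [ 0.95, -0.18, 0.01, 0.69, -0.63, -0.30 ]
  [ 0.95, -0.15, -0.04, 0.69, -0.63, -0.30 ]
  [ 0.95, -0.13, -0.10, 0.69, -0.63, -0.30 ]
  [ 0.95, -0.11, -0.15, 0.69, -0.63, -0.30 ]
```

Call:
send_rows([
  [[0, -0.4, 0, 0.69, -0.63, -0.3], [0, -0.4, 0, 0.69, -0.63, -0.3], [0, -0.4, 0, 0.69, -0.63, -0.3], [0, -0.3, 0, 0.69, -0.63, -0.3], [0, -0.3, 0, 0.69, -0.63, -0.3], [0, -0.3, 0, 0.69, -0.63, -0.3], [0, -0.2, 0, 0.69, -0.63, -0.3], [0, -0.2, 0, 0.69, -0.63, -0.3]],
], gripper=0)

```text
time: 40.5
position: [0.5115, -0.1847, 0.2221]
tool_rot: [0.082, 0.46, -0.219, 0.856]
ft_force: [-1.1, -0.6, -0.9]
grip_width: 0.0869
```

```bash
python3 - <<'E'
from h import *
st();T=np.array([.611,-.270,.046]);Rt=Rpitch(-40,45);x=Rt.as_matrix()[:,0];plan(T+x*.012-x*.13,Rt)
E
```

```text
t 40.50 p [ 0.5115 -0.1847  0.2221]  x [ 0.48  -0.3   -0.824] y [ 0.45   0.891 -0.062] z [ 0.753 -0.341  0.563] F [-1.1 -0.6 -0.9] w 0.0869 q [-0.55  0.3   2.08 -0.03  0.16 -1.64]
t 40.5 p [ 0.5115 -0.1847  0.2221] dist mm 104.1 ang 17.1 rows 3
  [ 3.43, -0.22, -0.49, 0.69, -0.57, -0.32 ]
  [ 3.40, -0.14, -0.68, 0.69, -0.57, -0.32 ]
  [ 3.36, -0.09, -0.87, 0.69, -0.57, -0.32 ]
```

```bash
cat > kin.py <<'E'
import numpy as np
from scipy.spatial.transform import Rotation as R
from scipy.optimize import least_squares
C=np.array([[0,-1,0],[0,0,-1],[1,0,0]],float) # columns: tool x=z, y=-x, z=-y (in link6)
def fk(q,P,s4=1):
    a,d1,L1,e1,L2,e2,L3=P
    R1=R.from_euler('z',q[0]);R2=R1*R.from_euler('y',q[1]);R3=R2*R.from_euler('y',q[2])
    R4=R3*R.from_euler('z',s4*q[3]);R5=R4*R.from_euler('y',q[4]);R6=R5*R.from_euler('z',q[5])
    p=R1.apply([a,0,d1])+R2.apply([e1,0,L1])+R3.apply([e2,0,L2])+R5.apply([0,0,L3])
    return p,R6*R.from_matrix(C)
D=[([1.147,.528,1.434,0,1.181,-.178],(.1518,.6056,.2216)),([-.03,.49,1.62,0,1.03,-1.76],(.5563,.0942,.187)),([-.06,.71,1.69,0,.73,-1.78],(.571,.0757,.0458)),([.05,.32,1.56,.02,1.25,-1.69],(.5213,.1445,.2991)),([.12,.75,1.38,-.01,1.01,-1.59],(.6539,.1894,.0966)),([.11,.62,1.94,0,.59,-1.6],(.4457,.1592,.0566)),([-.37,.81,1.59,0,.73,-1.72],(.6072,-.1139,.0094)),([-.55,.3,2.08,-.03,.16,-1.64],(.5115,-.1847,.2221)),([.37,.52,1.44,-.09,1.19,-1.32],(.5383,.3015,.2275)),([-.54,.41,1.67,.01,1.05,-2.27],(.5091,-.1733,.2185)),([.33,.43,1.33,0,1.4,-1.37],(.5365,.3006,.3202))]
E
python3 - <<'E'
from kin import *
for s4 in (1,-1):
    f=lambda P:np.concatenate([fk(q,P,s4)[0]-np.array(p) for q,p in D])
    r=least_squares(f,[0.05,.35,.3,0,.3,0.05,.3]);print(s4,r.x.round(4),np.sqrt((r.fun**2).mean()),np.abs(r.fun).max())
    print(fk(D[8][0],r.x,s4)[1].as_matrix().round(3), 'exp x [ 0.025 -0.077 -0.997] y [-0.155  0.985 -0.08 ]')
    print(fk(D[7][0],r.x,s4)[1].as_matrix().round(3), 'exp x[ 0.48  -0.3   -0.824] y [ 0.45   0.891 -0.062] z [ 0.753 -0.341  0.563]')
E
```

```text
1 [-0.0049  0.2415  0.5532  0.0331  0.3764  0.0959  0.2482] 0.06409261893230259 0.1131615884805151
[[ 0.024 -0.151  0.988]
 [-0.08   0.985  0.153]
 [-0.996 -0.083  0.011]] exp x [ 0.025 -0.077 -0.997] y [-0.155  0.985 -0.08 ]
[[ 0.48   0.453  0.751]
 [-0.3    0.889 -0.345]
 [-0.824 -0.06   0.563]] exp x[ 0.48  -0.3   -0.824] y [ 0.45   0.891 -0.062] z [ 0.753 -0.341  0.563]
-1 [-0.0014  0.2901  0.5938 -0.0084  0.4013  0.1198  0.3208] 0.06261147914611459 0.124246832722757
[[-0.037 -0.084  0.996]
 [ 0.075  0.993  0.086]
 [-0.996  0.078 -0.03 ]] exp x [ 0.025 -0.077 -0.997] y [-0.155  0.985 -0.08 ]
[[ 0.485  0.492  0.723]
 [-0.292  0.87  -0.397]
 [-0.824 -0.018  0.566]] exp x[ 0.48  -0.3   -0.824] y [ 0.45   0.891 -0.062] z [ 0.753 -0.341  0.563]
```

```bash
cat > /tmp/patch.py <<'E'
s=open('kin.py').read()
s=s.replace("a,d1,L1,e1,L2,e2,L3=P","a,d1,L1,e1,L2,e2,L3,b1,b5,c5=P").replace("R1.apply([a,0,d1])","R1.apply([a,b1,d1])").replace("R5.apply([0,0,L3])","R5.apply([c5,b5,0])+R6.apply([0,0,L3])")
open('kin.py','w').write(s)
E
python3 /tmp/patch.py; python3 - <<'E'
from kin import *
f=lambda P:np.concatenate([fk(q,P)[0]-np.array(p) for q,p in D])
r=least_squares(f,[0.0,.3,.4,0,.4,0.0,.3,.1,0.01,0.]);print(r.x.round(4).tolist(),np.sqrt((r.fun**2).mean()),np.abs(r.fun).max())
f2=lambda P:f(np.r_[P[:7],P[7],0,0])
r=least_squares(f2,[0.0,.3,.4,0,.4,0.0,.3,.1]);print(r.x.round(4).tolist(),np.sqrt((r.fun**2).mean()),np.abs(r.fun).max())
E
```

```text
[-0.0055, 0.275, 0.579, 0.0021, 0.3949, 0.1111, 0.2983, 0.1291, -0.018, -0.0044] 0.001162028904475723 0.002497672315077977
[-0.0024, 0.2758, 0.5819, 0.0038, 0.394, 0.1128, 0.2994, 0.1112] 0.001243451367173815 0.0027029006342321263
```

```bash
cat >> kin.py <<'E'
P0=[-0.0024,0.2758,0.5819,0.0038,0.394,0.1128,0.2994,0.1112,0,0]
LO=np.array([-3.08,-.75,.22,-1.43,0,-2.85]);HI=np.array([3.08,2.2,2.44,4.57,2.65,2.85])
def ik(p,Rt,q0):
    def f(q):
        a,Ra=fk(q,P0);return np.r_[(a-p)*3,(Ra.inv()*Rt).as_rotvec()]
    r=least_squares(f,np.clip(q0,LO+.01,HI-.01),bounds=(LO,HI));return r.x,np.abs(r.fun).max()
E
python3 - <<'E'
from kin import *
from h import Rpitch
T=np.array([.611,-.270,.046])
for phi in (-40,-60,-75,-90,-100):
  for p in (45,35):
    for q4 in (-.9,.9,2.2):
      Rt=Rpitch(phi,p);x=Rt.as_matrix()[:,0]
      q,e=ik(T+x*.012,Rt,[-.2,.8,1.4,q4,1.0,-1.5])
      if e<2e-3: print(phi,p,q4,q.round(2),e.round(4))
E
```

```text
-90 45 -0.9 [-0.29  0.91  1.59 -1.2   0.81  0.66] 0.0
-90 45 0.9 [-0.29  0.91  1.59 -1.2   0.81  0.66] 0.0
-90 45 2.2 [-0.29  0.91  1.59 -1.2   0.81  0.66] 0.0
-90 35 -0.9 [-0.24  0.97  1.59 -1.38  0.94  0.85] 0.0
-90 35 0.9 [-0.24  0.97  1.59 -1.38  0.94  0.85] 0.0
-90 35 2.2 [-0.24  0.97  1.59 -1.38  0.94  0.85] 0.0
-100 45 -0.9 [-0.28  0.93  1.49 -1.04  0.95  0.64] 0.0
-100 45 0.9 [-0.28  0.93  1.49 -1.04  0.95  0.64] 0.0
-100 45 2.2 [-0.28  0.93  1.49 -1.04  0.95  0.64] 0.0
-100 35 -0.9 [-0.23  0.99  1.48 -1.2   1.07  0.79] 0.0
-100 35 0.9 [-0.23  0.99  1.48 -1.2   1.07  0.79] 0.0
-100 35 2.2 [-0.23  0.99  1.48 -1.2   1.07  0.79] 0.0
```

```bash
python3 - <<'E'
from kin import *
from h import Rpitch
T=np.array([.611,-.270,.046]);M=np.array([.457,-.405,.12])
for phig in (-90,-100,-110):
 for pg in (45,38,32):
  Rg=Rpitch(phig,pg);x=Rg.as_matrix()[:,0];qg,eg=ik(T+x*.012,Rg,[-.28,.93,1.49,-1.04,.95,.64])
  if eg>1e-3: continue
  u=Rg.inv().apply([0,0,1])
  for phi in (-80,-100,-120,-140):
   for p in (pg,25,15,5):
    for roll in (-180,-160,-140,180,140):
      Rt=Rpitch(phi,p,roll);U=Rt.apply(u);tilt=np.degrees(np.arccos(U[2]))
      if tilt<122: continue
      tcp=M-.038*U+.012*Rt.as_matrix()[:,0]
      q,e=ik(tcp,Rt,qg+np.r_[-.3,0,0,0,0,np.radians(roll)])
      if e<1e-3 and q[4]>.3: print(phig,pg,qg.round(2),'|',phi,p,roll,'tilt',tilt.round(),q.round(2),tcp.round(3))
E
```

```text
-90 45 [-0.29  0.91  1.59 -1.2   0.81  0.66] | -140 5 -180 tilt 130.0 [-0.51  1.09  1.34 -1.24  1.74 -2.24] [ 0.426 -0.431  0.143]
-90 45 [-0.29  0.91  1.59 -1.2   0.81  0.66] | -140 5 -160 tilt 127.0 [-0.51  1.09  1.36 -1.23  1.73 -1.87] [ 0.42  -0.424  0.142]
-90 38 [-0.25  0.95  1.59 -1.33  0.9   0.8 ] | -120 15 -180 tilt 127.0 [-0.5   0.96  1.59 -1.4   1.37 -2.17] [ 0.436 -0.441  0.14 ]
-90 38 [-0.25  0.95  1.59 -1.33  0.9   0.8 ] | -120 15 -160 tilt 124.0 [-0.5   0.96  1.62 -1.41  1.36 -1.8 ] [ 0.427 -0.436  0.138]
-90 38 [-0.25  0.95  1.59 -1.33  0.9   0.8 ] | -140 15 -180 tilt 127.0 [-0.53  1.01  1.37 -1.14  1.61 -2.28] [ 0.425 -0.432  0.14 ]
-90 38 [-0.25  0.95  1.59 -1.33  0.9   0.8 ] | -140 15 -160 tilt 124.0 [-0.52  1.01  1.39 -1.14  1.6  -1.91] [ 0.419 -0.424  0.138]
-90 38 [-0.25  0.95  1.59 -1.33  0.9   0.8 ] | -140 5 -180 tilt 137.0 [-0.51  1.09  1.34 -1.23  1.74 -2.25] [ 0.428 -0.429  0.147]
-90 38 [-0.25  0.95  1.59 -1.33  0.9   0.8 ] | -140 5 -160 tilt 133.0 [-0.5   1.08  1.36 -1.23  1.74 -1.87] [ 0.422 -0.421  0.145]
-90 38 [-0.25  0.95  1.59 -1.33  0.9   0.8 ] | -
[... 5339 characters left out ...]
04  1.48 -2.32] [ 0.424 -0.432  0.136]
-110 32 [-0.22  1.04  1.35 -1.09  1.25  0.78] | -140 15 -180 tilt 133.0 [-0.52  1.01  1.37 -1.14  1.61 -2.28] [ 0.427 -0.43   0.143]
-110 32 [-0.22  1.04  1.35 -1.09  1.25  0.78] | -140 15 -160 tilt 129.0 [-0.52  1.    1.39 -1.13  1.61 -1.91] [ 0.42  -0.422  0.141]
-110 32 [-0.22  1.04  1.35 -1.09  1.25  0.78] | -140 5 -180 tilt 143.0 [-0.5   1.08  1.33 -1.23  1.75 -2.25] [ 0.43  -0.427  0.149]
-110 32 [-0.22  1.04  1.35 -1.09  1.25  0.78] | -140 5 -160 tilt 138.0 [-0.5   1.08  1.36 -1.22  1.74 -1.88] [ 0.423 -0.419  0.147]
-110 32 [-0.22  1.04  1.35 -1.09  1.25  0.78] | -140 5 -140 tilt 127.0 [-0.49  1.08  1.38 -1.22  1.74 -1.51] [ 0.418 -0.411  0.142]
```

```bash
cat >> kin.py <<'E'
def path(q,p0,R0,p1,R1,n=10,show=True):
    rv=(R0.inv()*R1).as_rotvec()
    for i in range(1,n+1):
        Ri=R0*R.from_rotvec(rv*i/n);pi=p0+(p1-p0)*i/n;q2,e=ik(pi,Ri,q)
        if show: print(q2.round(2),'e%.4f'%e,'dq',np.abs(q2-q).max().round(2))
        q=q2
    return q
E
python3 - <<'E'
from kin import *
from h import *
s=get_obs();q=s['q'];p0=s['position'];R0=R.from_quat(s['tool_rot'])
T=np.array([.611,-.270,.046]);Rg=Rpitch(-110,30,180);x=Rg.as_matrix()[:,0];pre=T+x*.012-x*.12+np.array([0,0,.03])
print('direct');path(q,p0,R0,pre,Rg)
print('via down');Rd=Rdown(110);pm=np.array([.58,-.12,.22]);q1=path(q,p0,R0,pm,Rd,6);print();q2=path(q1,pm,Rd,pre,Rg);print();q3=path(q2,pre,Rg,T+x*.012,Rg,4)
print(pre)
E
```

```text
direct
[-0.49  0.34  1.97 -0.26  0.35 -1.55] e0.0000 dq 0.23
[-0.43  0.39  1.87 -0.36  0.53 -1.59] e0.0000 dq 0.18
[-0.37  0.45  1.76 -0.44  0.7  -1.67] e0.0000 dq 0.17
[-0.32  0.52  1.66 -0.51  0.86 -1.76] e0.0000 dq 0.16
[-0.27  0.59  1.57 -0.57  1.   -1.86] e0.0000 dq 0.14
[-0.22  0.67  1.48 -0.64  1.13 -1.97] e0.0000 dq 0.13
[-0.17  0.75  1.41 -0.72  1.24 -2.08] e0.0000 dq 0.12
[-0.13  0.82  1.34 -0.8   1.33 -2.2 ] e0.0000 dq 0.12
[-0.1   0.89  1.29 -0.89  1.41 -2.33] e0.0000 dq 0.13
[-0.07  0.96  1.25 -0.99  1.46 -2.46] e0.0000 dq 0.13
via down
[-0.54  0.3   2.    0.07  0.34 -1.86] e0.0000 dq 0.22
[-0.52  0.32  1.91  0.08  0.51 -1.98] e0.0000 dq 0.17
[-0.49  0.35  1.82  0.07  0.67 -2.07] e0.0000 dq 0.16
[-0.46  0.39  1.72  0.05  0.83 -2.15] e0.0000 dq 0.16
[-0.43  0.43  1.62  0.03  0.98 -2.23] e0.0000 dq 0.15
[-0.39  0.49  1.52 -0.    1.13 -2.31] e0.0000 dq 0.15

[-0.35  0.53  1.47 -0.11  1.18 -2.3 ] e0.0000 dq 0.11
[-0.31  0.58  1.42 -0.21  1.23 -2.31] e0.0000 dq 0.1
[-0.27  0.63  1.38 -0.31  1.28 -2.31] e0.0000 dq 0.1
[-0.23  0.67  1.34 -0.41  1.32 -2.33] e0.0000 dq 0.1
[-0.19  0.72  1.31 -0.5   1.36 -2.35] e0.0000 dq 0.1
[-0.16  0.77  1.29 -0.6   1.39 -2.37] e0.0000 dq 0.1
[-0.13  0.82  1.27 -0.7   1.41 -2.39] e0.0000 dq 0.1
[-0.11  0.87  1.26 -0.79  1.44 -2.41] e0.0000 dq 0.1
[-0.09  0.92  1.25 -0.89  1.45 -2.44] e0.0000 dq 0.1
[-0.07  0.96  1.25 -0.99  1.46 -2.46] e0.0000 dq 0.1

[-0.1   0.98  1.28 -1.02  1.41 -2.43] e0.0000 dq 0.05
[-0.14  1.01  1.31 -1.05  1.36 -2.4 ] e0.0000 dq 0.05
[-0.17  1.03  1.33 -1.08  1.32 -2.37] e0.0000 dq 0.05
[-0.21  1.06  1.35 -1.11  1.28 -2.34] e0.0000 dq 0.04
[ 0.6429894  -0.18210985  0.13      ]
```

```bash
python3 - <<'E'
from h import *
T=np.array([.611,-.270,.046]);Rg=Rpitch(-110,30,180);plan([.635,-.15,.20],Rg)
E
```

```text
t 40.5 p [ 0.5115 -0.1847  0.2221] dist mm 130.1 ang 124.2 rows 22
  [ 0.30, 0.40, 0.31, -0.78, 0.50, -0.16 ]
  [ 0.28, 0.38, 0.36, -0.78, 0.50, -0.16 ]
  [ 0.26, 0.35, 0.40, -0.78, 0.50, -0.16 ]
  [ 0.23, 0.32, 0.44, -0.78, 0.50, -0.16 ]
  [ 0.20, 0.28, 0.48, -0.78, 0.50, -0.16 ]
  [ 0.17, 0.25, 0.51, -0.78, 0.50, -0.16 ]
  [ 0.14, 0.21, 0.54, -0.78, 0.50, -0.16 ]
  [ 0.10, 0.16, 0.56, -0.78, 0.50, -0.16 ]
  [ 0.07, 0.12, 0.57, -0.78, 0.50, -0.16 ]
  [ 0.04, 0.07, 0.59, -0.78, 0.50, -0.16 ]
  [ 0.01, 0.02, 0.59, -0.78, 0.50, -0.16 ]
  [ -0.02, -0.02, 0.59, -0.78, 0.50, -0.16 ]
  [ -0.05, -0.07, 0.58, -0.78, 0.50, -0.16 ]
  [ -0.08, -0.12, 0.57, -0.78, 0.50, -0.16 ]
  [ -0.11, -0.17, 0.56, -0.78, 0.50, -0.16 ]
  [ -0.13, -0.22, 0.53, -0.78, 0.50, -0.16 ]
  [ -0.16, -0.26, 0.51, -0.78, 0.50, -0.16 ]
  [ -0.18, -0.30, 0.48, -0.78, 0.50, -0.16 ]
  [ -0.20, -0.34, 0.44, -0.78, 0.50, -0.16 ]
  [ -0.21, -0.38, 0.40, -0.78, 0.50, -0.16 ]
  [ -0.23, -0.42, 0.35, -0.78, 0.50, -0.16 ]
  [ -0.24, -0.45, 0.31, -0.78, 0.50, -0.16 ]
```

Call:
send_rows([
  [[0.3, 0.4, 0.3, -0.78, 0.5, -0.16], [0.3, 0.4, 0.35, -0.78, 0.5, -0.16], [0.25, 0.35, 0.4, -0.78, 0.5, -0.16], [0.2, 0.3, 0.45, -0.78, 0.5, -0.16], [0.2, 0.3, 0.5, -0.78, 0.5, -0.16], [0.15, 0.25, 0.5, -0.78, 0.5, -0.16], [0.15, 0.2, 0.55, -0.78, 0.5, -0.16], [0.1, 0.15, 0.55, -0.78, 0.5, -0.16]],
])

```text
time: 41.17
position: [0.5454, -0.1484, 0.2085]
tool_rot: [-0.196, 0.687, -0.078, 0.695]
ft_force: [0.6, 0.6, -0.6]
grip_width: 0.0871
```

Call:
send_rows([
  [[0.05, 0.1, 0.6, -0.78, 0.5, -0.16], [0.05, 0.1, 0.6, -0.78, 0.5, -0.16], [0, 0, 0.6, -0.78, 0.5, -0.16], [0, 0, 0.6, -0.78, 0.5, -0.16], [-0.05, -0.1, 0.6, -0.78, 0.5, -0.16], [-0.1, -0.1, 0.55, -0.78, 0.5, -0.16], [-0.1, -0.15, 0.55, -0.78, 0.5, -0.16], [-0.1, -0.2, 0.5, -0.78, 0.5, -0.16]],
])

```text
time: 41.83
position: [0.593, -0.1135, 0.1993]
tool_rot: [-0.45, 0.785, 0.073, 0.419]
ft_force: [1.1, 0.3, -0.7]
grip_width: 0.0868
```

```bash
python3 - <<'E'
from h import *
st();Rg=Rpitch(-110,30,180);plan([.64,-.17,.16],Rg)
E
```

```text
t 41.83 p [ 0.593  -0.1135  0.1993]  x [-0.242 -0.645 -0.724] y [-0.768  0.584 -0.263] z [ 0.592  0.493 -0.637] F [ 1.1  0.3 -0.7] w 0.0868 q [-0.04  0.71  1.39 -0.73  1.38 -2.16]
t 41.83 p [ 0.593  -0.1135  0.1993] dist mm 83.3 ang 28.0 rows 5
  [ 1.07, -1.18, 0.50, -0.75, 0.54, -0.12 ]
  [ 1.06, -1.20, 0.47, -0.75, 0.54, -0.12 ]
  [ 1.05, -1.22, 0.43, -0.75, 0.54, -0.12 ]
  [ 1.04, -1.24, 0.39, -0.75, 0.54, -0.12 ]
  [ 1.04, -1.26, 0.35, -0.75, 0.54, -0.12 ]
```

Call:
send_rows([
  [[1.0, -1.2, 0.5, -0.75, 0.54, -0.12], [1.0, -1.2, 0.5, -0.75, 0.54, -0.12], [1.0, -1.2, 0.4, -0.75, 0.54, -0.12], [1.0, -1.2, 0.4, -0.75, 0.54, -0.12], [1.0, -1.2, 0.4, -0.75, 0.54, -0.12], [0, 0, 0, 0, 0, 0], [0, 0, 0, 0, 0, 0]],
])

```text
time: 42.42
position: [0.6441, -0.1478, 0.1555]
tool_rot: [-0.567, 0.784, 0.157, 0.199]
ft_force: [-0.3, -0.3, 0.5]
grip_width: 0.0872
```

```bash
python3 - <<'E'
from h import *
st();Rg=Rpitch(-110,30,180);T=np.array([.611,-.270,.046]);x=Rg.as_matrix()[:,0];plan(T-x*.09,Rg)
shot('wrist','w50.png');shot('scene','s50.png')
E
```

```text
t 42.42 p [ 0.6441 -0.1478  0.1555]  x [-0.279 -0.827 -0.489] y [-0.951  0.308  0.021] z [ 0.134  0.471 -0.872] F [-0.3 -0.3  0.5] w 0.0872 q [-0.01  0.94  1.25 -0.98  1.51 -2.49]
t 42.42 p [ 0.6441 -0.1478  0.1555] dist mm 81.2 ang 2.5 rows 3
  [ 2.46, -0.34, 1.08, 0.11, -0.04, 0.07 ]
  [ 2.46, -0.35, 1.07, 0.11, -0.04, 0.07 ]
  [ 2.46, -0.35, 1.06, 0.11, -0.04, 0.07 ]
```

```bash
python3 - <<'E'
from h import *
s=get_obs();pose=(s['position'],s['tool_rot'])
# rim ellipse from yellow mask
p=cv2.imread('pics/w50.png');H,S,V=cv2.split(cv2.cvtColor(p,cv2.COLOR_BGR2HSV))
m=((H>22)&(H<34)&(S>150)&(V>60)).astype(np.uint8);m[260:]=0;m[:,:260]=0;m[:,360:]=0
ys,xs=np.nonzero(m);print(xs.min(),xs.max(),ys.min(),ys.max())
# rim sides & base
print(onz('wrist',[(275,185),(344,185),(310,166),(309,187)],.083,pose), onz('wrist',[(287,247),(334,247)],.0,pose))
E
```

```text
274 344 162 250
[[ 0.64351705 -0.28439248  0.083     ]
 [ 0.57497234 -0.26368854  0.083     ]
 [ 0.59978469 -0.30331214  0.083     ]
 [ 0.61064587 -0.27124029  0.083     ]] [[ 0.64042914 -0.26349283  0.        ]
 [ 0.58683096 -0.24711807  0.        ]]
```

Call:
send_rows([
  [[2.3, -0.35, 1.1, 0.11, 0, 0.07], [2.3, -0.35, 1.1, 0.11, 0, 0.07], [2.3, -0.35, 1.1, 0.11, 0, 0.07], [0, 0, 0, 0, 0, 0], [0, 0, 0, 0, 0, 0]],
])

```text
time: 42.93
position: [0.6414, -0.1899, 0.1024]
tool_rot: [-0.556, 0.791, 0.139, 0.215]
ft_force: [1.4, 0.4, 0.8]
grip_width: 0.0869
```

```bash
python3 - <<'E'
from h import *
st();Rg=Rpitch(-110,30,180);T=np.array([.6105,-.271,.046]);x=Rg.as_matrix()[:,0];plan(T-x*.06,Rg);plan(T+x*.012,Rg)
shot('wrist','w51.png')
E
```

```text
t 42.93 p [ 0.6414 -0.1899  0.1024]  x [-0.29  -0.819 -0.495] y [-0.939  0.344 -0.019] z [ 0.186  0.459 -0.869] F [1.4 0.4 0.8] w 0.0869 q [-0.07  1.    1.26 -1.01  1.43 -2.4 ]
t 42.93 p [ 0.6414 -0.1899  0.1024] dist mm 43.7 ang 1.1 rows 2
  [ 2.16, 0.09, 0.28, -0.08, -0.03, 0.04 ]
  [ 2.17, 0.07, 0.28, -0.08, -0.03, 0.04 ]
t 42.93 p [ 0.6414 -0.1899  0.1024] dist mm 115.5 ang 1.1 rows 3
  [ 3.84, 0.08, 0.20, -0.06, -0.02, 0.02 ]
  [ 3.84, 0.06, 0.20, -0.06, -0.02, 0.02 ]
  [ 3.84, 0.05, 0.19, -0.06, -0.02, 0.02 ]
```

Tub centred between the fingers (col 318). Advance.

Call:
send_rows([
  [[2.2, 0.1, 0.25, -0.08, 0, 0.04], [2.2, 0.05, 0.25, -0.08, 0, 0.04], [2.0, 0, 0.1, 0, 0, 0], [0, 0, 0, 0, 0, 0], [0, 0, 0, 0, 0, 0]],
])

```text
time: 43.4
position: [0.6275, -0.2354, 0.0762]
tool_rot: [-0.558, 0.789, 0.142, 0.216]
ft_force: [0.8, 0.6, -0.1]
grip_width: 0.087
```

```bash
python3 - <<'E'
from h import *
st();Rg=Rpitch(-110,30,180);T=np.array([.6105,-.271,.046]);x=Rg.as_matrix()[:,0];plan(T+x*.012,Rg)
shot('wrist','w52.png')
E
```

```text
t 43.40 p [ 0.6275 -0.2354  0.0762]  x [-0.285 -0.819 -0.498] y [-0.941  0.338 -0.017] z [ 0.182  0.464 -0.867] F [ 0.8  0.6 -0.1] w 0.0870 q [-0.14  1.02  1.31 -1.06  1.35 -2.36]
t 43.4 p [ 0.6275 -0.2354  0.0762] dist mm 61.6 ang 1.0 rows 2
  [ 3.05, 0.23, 0.33, -0.06, -0.01, 0.06 ]
  [ 3.06, 0.21, 0.33, -0.06, -0.01, 0.06 ]
```

Call:
send_rows([
  [[2.0, 0.15, 0.3, -0.06, 0, 0.06], [2.0, 0.15, 0.3, -0.06, 0, 0.06], [1.8, 0, 0.1, 0, 0, 0], [0.3, 0, 0, 0, 0, 0], [0, 0, 0, 0, 0, 0]],
])

```text
time: 43.87
position: [0.6101, -0.2823, 0.04]
tool_rot: [-0.556, 0.79, 0.147, 0.213]
ft_force: [0.4, -0.0, 0.2]
grip_width: 0.0871
```

```bash
python3 - <<'E'
from h import *
st();Rg=Rpitch(-110,30,180);T=np.array([.6105,-.271,.046]);x=Rg.as_matrix()[:,0];plan(T+x*.012,Rg)
shot('wrist','w53.png');shot('scene','s53.png')
E
```

```text
t 43.87 p [ 0.6101 -0.2823  0.04  ]  x [-0.291 -0.816 -0.5  ] y [-0.941  0.338 -0.006] z [ 0.174  0.469 -0.866] F [ 0.4 -0.   0.2] w 0.0871 q [-0.21  1.06  1.35 -1.11  1.27 -2.33]
t 43.87 p [ 0.6101 -0.2823  0.04  ] dist mm 3.5 ang 0.4 rows 1
  [ -0.04, 0.35, 0.02, -0.03, -0.00, 0.06 ]
```

Tub between fingers (rim cols 243–403, centre 323). Close with moderate force.

Call:
send_rows([
  [[0, 0.25, 0, 0, 0, 0], [0, 0, 0, 0, 0, 0]],
])

```text
time: 44.13
position: [0.6083, -0.2806, 0.0405]
tool_rot: [-0.556, 0.79, 0.146, 0.213]
ft_force: [0.2, 0.6, 0.3]
grip_width: 0.087
```

Call:
send_rows([
  [[0, 0, 0, 0, 0, 0], [0, 0, 0, 0, 0, 0], [0, 0, 0, 0, 0, 0], [0, 0, 0, 0, 0, 0], [0, 0, 0, 0, 0, 0], [0, 0, 0, 0, 0, 0]],
], gripper=1, force=25)

```text
time: 44.63
position: [0.6097, -0.2787, 0.0419]
tool_rot: [-0.558, 0.789, 0.146, 0.214]
ft_force: [-0.9, -1.1, -0.1]
grip_width: 0.0629
```

```bash
python3 - <<'E'
from h import *
st();s=get_obs();plan(s['position']+np.array([0,0,.1]))
shot('wrist','w54.png')
E
```

```text
t 44.63 p [ 0.6097 -0.2787  0.0419]  x [-0.286 -0.817 -0.5  ] y [-0.942  0.335 -0.009] z [ 0.175  0.468 -0.866] F [-0.9 -1.1 -0.1] w 0.0629 q [-0.2   1.06  1.35 -1.11  1.27 -2.32]
t 44.63 p [ 0.6097 -0.2787  0.0419] dist mm 100.0 ang 0.0 rows 3
  [ -1.67, -0.03, -2.89, 0.00, 0.00, 0.00 ]
  [ -1.67, -0.03, -2.89, 0.00, 0.00, 0.00 ]
  [ -1.67, -0.03, -2.89, 0.00, 0.00, 0.00 ]
```

Call:
send_rows([
  [[-0.5, 0, -0.9, 0, 0, 0], [-1.2, 0, -2.1, 0, 0, 0], [-1.7, 0, -2.9, 0, 0, 0], [-1.7, 0, -2.9, 0, 0, 0], [-1.7, 0, -2.9, 0, 0, 0], [-1.0, 0, -1.7, 0, 0, 0], [0, 0, 0, 0, 0, 0]],
])

```text
time: 45.27
position: [0.6071, -0.2776, 0.2012]
tool_rot: [-0.557, 0.789, 0.15, 0.213]
ft_force: [-1.0, 0.2, -1.4]
grip_width: 0.0626
```

```bash
python3 - <<'E'
from h import *
from kin import path
st();shot('scene','s55.png')
s=get_obs();p0=s['position'];R0=R.from_quat(s['tool_rot']);u=Rpitch(-110,30,180).inv().apply([0,0,1])
B=np.array([.457,-.405,0]);
Ra=Rpitch(-135,15,180);Rb=Rpitch(-135,15,270)
pa=np.array([.43,-.43,.20])
q=path(s['q'],p0,R0,pa,Ra,8);print()
q=path(q,pa,Ra,pa,Rpitch(-135,15,270),5);q=path(q,pa,Rpitch(-135,15,270),pa,Rpitch(-135,15,355),5)
for roll in (180,270,360):
    Rt=Rpitch(-135,15,roll);U=Rt.apply(u);print(roll,'U',U.round(2),'mouth',(pa-.012*Rt.as_matrix()[:,0]+.038*U).round(3))
plan(pa,Ra)
E
```

```text
t 45.27 p [ 0.6071 -0.2776  0.2012]  x [-0.289 -0.814 -0.503] y [-0.942  0.335 -0.001] z [ 0.17   0.474 -0.864] F [-1.   0.2 -1.4] w 0.0626 q [-0.2   0.83  1.36 -1.06  1.38 -2.54]
[-0.24  0.83  1.37 -1.08  1.4  -2.52] e0.0000 dq 0.04
[-0.27  0.84  1.39 -1.09  1.43 -2.49] e0.0000 dq 0.03
[-0.31  0.85  1.4  -1.11  1.46 -2.46] e0.0000 dq 0.03
[-0.34  0.86  1.41 -1.13  1.48 -2.44] e0.0000 dq 0.04
[-0.38  0.87  1.42 -1.14  1.51 -2.41] e0.0000 dq 0.04
[-0.42  0.88  1.43 -1.16  1.53 -2.38] e0.0000 dq 0.04
[-0.46  0.89  1.43 -1.18  1.56 -2.36] e0.0000 dq 0.04
[-0.51  0.91  1.43 -1.19  1.58 -2.34] e0.0000 dq 0.04

[-0.51  0.91  1.43 -1.19  1.58 -2.02] e0.0000 dq 0.31
[-0.51  0.91  1.43 -1.19  1.58 -1.71] e0.0000 dq 0.31
[-0.51  0.91  1.43 -1.19  1.58 -1.4 ] e0.0000 dq 0.31
[-0.51  0.91  1.43 -1.19  1.58 -1.08] e0.0000 dq 0.31
[-0.51  0.91  1.43 -1.19  1.58 -0.77] e0.0000 dq 0.31
[-0.51  0.91  1.43 -1.19  1.58 -0.47] e0.0000 dq 0.3
[-0.51  0.91  1.43 -1.19  1.58 -0.17] e0.0000 dq 0.3
[-0.51  0.91  1.43 -1.19  1.58  0.12] e0.0000 dq 0.3
[-0.51  0.91  1.43 -1.19  1.58  0.42] e0.0000 dq 0.3
[-0.51  0.91  1.43 -1.19  1.58  0.72] e0.0000 dq 0.3
180 U [0.18 0.18 0.97] mouth [ 0.445 -0.415  0.24 ]
270 U [-0.27  0.95  0.13] mouth [ 0.428 -0.386  0.208]
360 U [ 0.5   0.5  -0.71] mouth [ 0.457 -0.403  0.176]
t 45.32 p [ 0.6068 -0.2774  0.1994] dist mm 233.5 ang 29.6 rows 6
  [ 2.92, 1.92, -1.71, 0.27, 0.42, 0.65 ]
  [ 3.11, 1.67, -1.63, 0.27, 0.42, 0.65 ]
  [ 3.29, 1.40, -1.54, 0.27, 0.42, 0.65 ]
  [ 3.44, 1.13, -1.43, 0.27, 0.42, 0.65 ]
  [ 3.57, 0.85, -1.30, 0.27, 0.42, 0.65 ]
  [ 3.67, 0.57, -1.16, 0.27, 0.42, 0.65 ]
```

Call:
send_rows([
  [[2.9, 1.9, -1.7, 0.27, 0.42, 0.65], [3.1, 1.7, -1.6, 0.27, 0.42, 0.65], [3.3, 1.4, -1.5, 0.27, 0.42, 0.65], [3.4, 1.1, -1.4, 0.27, 0.42, 0.65], [3.6, 0.9, -1.3, 0.27, 0.42, 0.65], [3.7, 0.6, -1.2, 0.27, 0.42, 0.65], [0, 0, 0, 0, 0, 0], [0, 0, 0, 0, 0, 0]],
])

```text
time: 45.98
position: [0.4218, -0.4302, 0.1866]
tool_rot: [-0.374, 0.918, 0.054, 0.117]
ft_force: [0.8, -0.2, -0.8]
grip_width: 0.0624
```

```bash
python3 - <<'E'
from h import *
st();plan([.43,-.445,.165],Rpitch(-135,15,180));shot('scene','s56.png')
E
```

```text
t 45.98 p [ 0.4218 -0.4302  0.1866]  x [-0.692 -0.675 -0.255] y [-0.7    0.714  0.012] z [ 0.174  0.186 -0.967] F [ 0.8 -0.2 -0.8] w 0.0624 q [-0.51  0.93  1.44 -1.18  1.58 -2.31]
t 45.98 p [ 0.4218 -0.4302  0.1866] dist mm 27.5 ang 0.9 rows 1
  [ 0.98, -1.66, 1.96, 0.09, -0.04, -0.12 ]
```

Call:
send_rows([
  [[0.8, -1.4, 1.6, 0, 0, -0.1], [0, 0, 0.3, 0, 0, 0], [0, 0, 0, 0, 0, 0]],
])

```text
time: 46.28
position: [0.4304, -0.4399, 0.1632]
tool_rot: [-0.381, 0.916, 0.056, 0.117]
ft_force: [0.5, 0.2, -0.8]
grip_width: 0.0627
```

```bash
python3 - <<'E'
from h import *
st();plan([.43,-.445,.165],Rpitch(-135,15,180));shot('top','t57.png')
E
```

```text
t 46.28 p [ 0.4304 -0.4399  0.1632]  x [-0.683 -0.684 -0.256] y [-0.71   0.704  0.013] z [ 0.172  0.191 -0.967] F [ 0.5  0.2 -0.8] w 0.0627 q [-0.51  0.97  1.42 -1.2   1.56 -2.3 ]
t 46.28 p [ 0.4304 -0.4399  0.1632] dist mm 5.4 ang 0.8 rows 1
  [ 0.33, -0.32, -0.28, 0.13, -0.03, 0.01 ]
```

Call:
send_rows([
  [[0, 0, 0, 1, 0, 0], [0, 0, 0, 1, 0, 0], [0, 0, 0, 1, 0, 0], [0, 0, 0, 1, 0, 0], [0, 0, 0, 1, 0, 0], [0, 0, 0, 1, 0, 0], [0, 0, 0, 1, 0, 0], [0, 0, 0, 1, 0, 0]],
])

```text
time: 47.0
position: [0.4366, -0.4302, 0.1692]
tool_rot: [-0.301, 0.85, -0.338, 0.271]
ft_force: [-0.3, 0.1, -1.2]
grip_width: 0.0628
```

Call:
send_rows([
  [[0, 0, 0, 1, 0, 0], [0, 0, 0, 1, 0, 0], [0, 0, 0, 1, 0, 0], [0, 0, 0, 1, 0, 0], [0, 0, 0, 1, 0, 0], [0, 0, 0, 1, 0, 0], [0, 0, 0, 1, 0, 0], [0, 0, 0, 1, 0, 0]],
])

```text
time: 47.67
position: [0.443, -0.42, 0.1775]
tool_rot: [0.16, -0.621, 0.667, -0.38]
ft_force: [0.3, -0.7, -1.3]
grip_width: 0.0627
```

```bash
python3 - <<'E'
from h import *
st();shot('scene','s58.png')
E
```

```text
t 47.67 p [ 0.443  -0.42    0.1775]  x [-0.66  -0.705 -0.259] y [ 0.308  0.06  -0.949] z [ 0.685 -0.707  0.178] F [ 0.3 -0.7 -1.3] w 0.0627 q [-0.47  0.95  1.43 -1.19  1.57 -0.55]
```

Call:
send_rows([
  [[1.4, 0.3, 0.4, 0, 0, 0], [1.3, 0.2, 0.3, 0.3, 0, 0], [0.2, 0, 0, 1, 0, 0], [0.2, 0, 0, 1, 0, 0], [0.2, 0, 0, 1, 0, 0], [0.2, 0, 0, 1, 0, 0], [0.2, 0, 0, 1, 0, 0], [0.2, 0, 0, 1, 0, 0]],
])

```text
time: 48.38
position: [0.4243, -0.4534, 0.1654]
tool_rot: [0.026, -0.365, 0.833, -0.416]
ft_force: [-1.2, -0.9, -1.8]
grip_width: 0.0623
```

```bash
python3 - <<'E'
from h import *
st();shot('scene','s59.png');plan([.43,-.445,.165],Rpitch(-135,15,0))
E
```

```text
t 48.38 p [ 0.4243 -0.4534  0.1654]  x [-0.653 -0.711 -0.26 ] y [ 0.673 -0.388 -0.63 ] z [ 0.347 -0.586  0.732] F [-1.2 -0.9 -1.8] w 0.0623 q [-0.53  0.96  1.45 -1.24  1.51  0.15]
t 48.43 p [ 0.424  -0.4536  0.1652] dist mm 10.5 ang 41.2 rows 7
  [ -0.14, 0.01, -0.04, 0.98, 0.02, -0.05 ]
  [ -0.14, 0.01, -0.05, 0.98, 0.02, -0.05 ]
  [ -0.14, 0.00, -0.05, 0.98, 0.02, -0.05 ]
  [ -0.14, -0.00, -0.05, 0.98, 0.02, -0.05 ]
  [ -0.14, -0.01, -0.05, 0.98, 0.02, -0.05 ]
  [ -0.14, -0.02, -0.05, 0.98, 0.02, -0.05 ]
  [ -0.14, -0.02, -0.04, 0.98, 0.02, -0.05 ]
```

Call:
send_rows([
  [[0, 0, 0, 1, 0, 0], [0, 0, 0, 1, 0, 0], [0, 0, 0, 1, 0, 0], [0, 0, 0, 1, 0, 0], [0, 0, 0, 1, 0, 0], [0, 0, 0, 1, 0, 0], [0, 0, 0, 1, 0, 0], [0, 0, 0, 0, 0, 0]],
])

```text
time: 49.1
position: [0.4226, -0.4557, 0.1667]
tool_rot: [-0.124, -0.04, 0.908, -0.398]
ft_force: [0.3, -0.2, -0.7]
grip_width: 0.0628
```

Call:
send_rows([
  [[0, 0, 0, 0, 0, 0], [0, 0, 0, 0, 0, 0], [0, 0, 0, 0, 0, 0], [0, 0, 0, 0, 0, 0], [0, 0, 0, 0, 0, 0], [0, 0, 0, 0, 0, 0]],
])

```text
time: 49.6
position: [0.4224, -0.4561, 0.1672]
tool_rot: [-0.121, -0.048, 0.908, -0.399]
ft_force: [-0.0, -0.1, -0.8]
grip_width: 0.0626
```

```bash
python3 - <<'E'
from h import *
st();p,_=shot('scene','s60.png');shot('wrist','w60.png')
cv2.imwrite('pics/c60.png',cv2.resize(cv2.cvtColor(p,cv2.COLOR_RGB2BGR)[140:330,60:260],None,fx=3,fy=3,interpolation=cv2.INTER_CUBIC))
E
```

```text
t 49.60 p [ 0.4224 -0.4561  0.1672]  x [-0.652 -0.713 -0.257] y [ 0.736 -0.677  0.009] z [-0.181 -0.183  0.966] F [-0.  -0.1 -0.8] w 0.0626 q [-0.53  0.96  1.46 -1.24  1.51  0.87]
```

Call:
send_rows([
  [[-0.3, 0, 0.5, -1, 0, 0], [-0.3, 0, 0.5, -1, 0, 0], [0, 0, 0, -1, 0, 0], [0, 0, 0, -1, 0, 0], [0, 0, 0, -1, 0, 0], [0, 0, 0, -1, 0, 0], [0, 0, 0, -1, 0, 0], [0, 0, 0, -1, 0, 0]],
])

```text
time: 50.37
position: [0.4251, -0.4537, 0.1787]
tool_rot: [0.061, -0.43, 0.801, -0.413]
ft_force: [0.3, 0.9, 0.3]
grip_width: 0.063
```

Call:
send_rows([
  [[0, 0, 0, -1, 0, 0], [0, 0, 0, -1, 0, 0], [0, 0, 0, -1, 0, 0], [0, 0, 0, -1, 0, 0], [0, 0, 0, -1, 0, 0], [0, 0, 0, -1, 0, 0], [0, 0, 0, -1, 0, 0], [0, 0, 0, -1, 0, 0]],
])

```text
time: 51.03
position: [0.425, -0.4534, 0.1785]
tool_rot: [-0.232, 0.731, -0.54, 0.347]
ft_force: [-0.5, -0.1, -0.2]
grip_width: 0.0625
```

Call:
send_rows([
  [[0, 0, 0, -1, 0, 0], [0, 0, 0, -1, 0, 0], [0, 0, 0, -1, 0, 0], [0, 0, 0, -1, 0, 0], [0, 0, 0, -1, 0, 0], [0, 0, 0, -1, 0, 0], [0, 0, 0, -1, 0, 0], [0, 0, 0, -1, 0, 0]],
])

```text
time: 51.7
position: [0.425, -0.4532, 0.1783]
tool_rot: [-0.358, 0.892, -0.175, 0.214]
ft_force: [0.7, 0.3, -0.0]
grip_width: 0.0628
```

```bash
python3 - <<'E'
from h import *
from kin import path
st();Rg=Rpitch(-110,30,180);plan([.6097,-.2787,.20],Rg);s=get_obs()
path(s['q'],s['position'],R.from_quat(s['tool_rot']),np.array([.6097,-.2787,.2]),Rg,8)
E
```

```text
t 51.70 p [ 0.425  -0.4532  0.1783]  x [-0.652 -0.713 -0.257] y [-0.564  0.683 -0.465] z [ 0.507 -0.158 -0.847] F [ 0.7  0.3 -0. ] w 0.0628 q [-0.53  0.94  1.45 -1.24  1.52 -1.8 ]
t 51.7 p [ 0.425  -0.4532  0.1783] dist mm 255.0 ang 45.1 rows 8
  [ -3.13, 0.06, 0.60, -0.77, -0.42, -0.35 ]
  [ -3.10, -0.10, 0.73, -0.77, -0.42, -0.35 ]
  [ -3.06, -0.28, 0.85, -0.77, -0.42, -0.35 ]
  [ -3.01, -0.46, 0.95, -0.77, -0.42, -0.35 ]
  [ -2.94, -0.65, 1.04, -0.77, -0.42, -0.35 ]
  [ -2.87, -0.84, 1.10, -0.77, -0.42, -0.35 ]
  [ -2.79, -1.04, 1.15, -0.77, -0.42, -0.35 ]
  [ -2.69, -1.23, 1.18, -0.77, -0.42, -0.35 ]
[-0.49  0.92  1.46 -1.23  1.5  -1.89] e0.0000 dq 0.09
[-0.44  0.9   1.45 -1.22  1.48 -1.97] e0.0000 dq 0.08
[-0.4   0.89  1.45 -1.2   1.47 -2.06] e0.0000 dq 0.09
[-0.35  0.87  1.44 -1.18  1.45 -2.15] e0.0000 dq 0.09
[-0.31  0.86  1.42 -1.16  1.43 -2.24] e0.0000 dq 0.1
[-0.28  0.85  1.4  -1.13  1.42 -2.34] e0.0000 dq 0.1
[-0.24  0.84  1.37 -1.1   1.4  -2.45] e0.0000 dq 0.1
[-0.21  0.83  1.34 -1.06  1.39 -2.55] e0.0000 dq 0.11
```

Call:
send_rows([
  [[-3.1, 0, 0.6, -0.77, -0.42, -0.35], [-3.1, -0.1, 0.7, -0.77, -0.42, -0.35], [-3.1, -0.3, 0.85, -0.77, -0.42, -0.35], [-3.0, -0.45, 0.95, -0.77, -0.42, -0.35], [-2.9, -0.65, 1.05, -0.77, -0.42, -0.35], [-2.9, -0.85, 1.1, -0.77, -0.42, -0.35], [-2.8, -1.05, 1.15, -0.77, -0.42, -0.35], [-2.5, -1.2, 1.1, -0.77, -0.42, -0.35]],
])

```text
time: 52.37
position: [0.6091, -0.2764, 0.1967]
tool_rot: [-0.557, 0.786, 0.171, 0.208]
ft_force: [0.2, -0.4, -0.8]
grip_width: 0.0627
```

Call:
send_rows([
  [[0, 0, 0, 0, 0, 0], [0, 0, 0, 0, 0, 0]],
])

```text
time: 52.53
position: [0.614, -0.2718, 0.1998]
tool_rot: [-0.561, 0.782, 0.171, 0.21]
ft_force: [-0.6, 0.5, -1.4]
grip_width: 0.0625
```

```bash
python3 - <<'E'
from h import *
st();Rg=R.from_quat([-0.558,0.789,0.146,0.214]);plan([.61,-.279,.10],Rg);p,_=shot('top','t61.png')
c=cv2.cvtColor(p,cv2.COLOR_RGB2BGR);cv2.imwrite('pics/c61.png',cv2.resize(c[110:270,330:500],None,fx=3.5,fy=3.5,interpolation=cv2.INTER_CUBIC))
E
```

```text
t 52.53 p [ 0.614  -0.2718  0.1998]  x [-0.282 -0.806 -0.52 ] y [-0.95   0.312  0.031] z [ 0.137  0.502 -0.854] F [-0.6  0.5 -1.4] w 0.0625 q [-0.2   0.83  1.34 -1.04  1.38 -2.59]
t 52.53 p [ 0.614  -0.2718  0.1998] dist mm 100.1 ang 3.0 rows 3
  [ 1.96, -0.05, 2.70, 0.15, 0.07, 0.00 ]
  [ 1.94, -0.01, 2.72, 0.15, 0.07, 0.00 ]
  [ 1.92, 0.03, 2.73, 0.15, 0.07, 0.00 ]
```

Call:
send_rows([
  [[1.9, 0, 2.6, 0.15, 0.07, 0], [1.9, 0, 2.6, 0.15, 0.07, 0], [1.9, 0, 2.6, 0.15, 0.07, 0], [0, 0, 0, 0, 0, 0], [0, 0, 0, 0, 0, 0]],
])

```text
time: 53.0
position: [0.6069, -0.2851, 0.102]
tool_rot: [-0.555, 0.791, 0.142, 0.214]
ft_force: [0.7, -0.1, -0.1]
grip_width: 0.0625
```

```bash
python3 - <<'E'
from h import *
st();Rg=R.from_quat([-0.558,0.789,0.146,0.214]);plan([.61,-.279,.046],Rg)
E
```

```text
t 53.00 p [ 0.6069 -0.2851  0.102 ]  x [-0.291 -0.818 -0.496] y [-0.939  0.343 -0.014] z [ 0.182  0.462 -0.868] F [ 0.7 -0.1 -0.1] w 0.0625 q [-0.21  0.97  1.37 -1.1   1.31 -2.39]
t 53.0 p [ 0.6069 -0.2851  0.102 ] dist mm 56.4 ang 0.6 rows 2
  [ 1.10, -0.00, 2.60, -0.04, -0.02, -0.02 ]
  [ 1.10, -0.01, 2.60, -0.04, -0.02, -0.02 ]
```

Call:
send_rows([
  [[1.1, 0, 2.4, -0.04, -0.02, -0.02], [0.9, 0, 1.9, -0.04, -0.02, -0.02], [0, 0, 0, 0, 0, 0], [0, 0, 0, 0, 0, 0]],
])

```text
time: 53.33
position: [0.6086, -0.2856, 0.0599]
tool_rot: [-0.556, 0.79, 0.143, 0.213]
ft_force: [-0.3, 0.3, -0.3]
grip_width: 0.0623
```

```bash
python3 - <<'E'
from h import *
import numpy as np
from scipy.spatial.transform import Rotation as R
o=get_obs();r=R.from_quat(o['tool_rot']);print(o['position'])
g=R.from_quat([-0.558,0.789,0.146,0.214])
print((r.inv()*g).as_rotvec()/np.radians(6))
print(r.inv().apply(np.array([0.6097,-0.2787,0.0430])-o['position'])*100, np.degrees((r*g.inv()).as_rotvec()))
E
```

```text
[ 0.60859227 -0.28559894  0.05994373]
[-0.05630747 -0.04745044 -0.02762891]
[0.24331401 0.15120335 1.81026489] [-0.33602543 -0.10292697 -0.31491034]
```

Call:
send_rows([
  [[0.2, 0.1, 1.0, -0.06, -0.05, -0.03], [0.1, 0, 0.4, 0, 0, 0], [0, 0, 0, 0, 0, 0], [0, 0, 0, 0, 0, 0]],
])

```text
time: 53.67
position: [0.6115, -0.2824, 0.0525]
tool_rot: [-0.559, 0.788, 0.142, 0.216]
ft_force: [-0.4, 0.5, -1.3]
grip_width: 0.0626
```

```bash
python3 - <<'E'
from h import *
import numpy as np
from scipy.spatial.transform import Rotation as R
o=get_obs();r=R.from_quat(o['tool_rot']);print(o['position'],o['ft_force'])
g=R.from_quat([-0.558,0.789,0.146,0.214])
print((r.inv()*g).as_rotvec()/np.radians(6), r.inv().apply([0,0,-1]))
E
```

```text
[ 0.61153247 -0.28243074  0.05254909] [-0.44925712  0.48650108 -1.30926204]
[-0.06927455 -0.00638927  0.03673623] [0.49950172 0.01663299 0.86615321]
```

Call:
send_rows([
  [[0.3, 0, 0.5, -0.06, 0, 0.03], [0.15, 0, 0.3, 0, 0, 0], [0, 0, 0, 0, 0, 0], [0, 0, 0, 0, 0, 0]],
])

```text
time: 54.0
position: [0.613, -0.2825, 0.0449]
tool_rot: [-0.559, 0.788, 0.144, 0.215]
ft_force: [0.7, 0.3, -0.2]
grip_width: 0.0625
```

Call:
send_rows([
  [[0.1, 0, 0.16, 0, 0, 0], [0, 0, 0, 0, 0, 0], [0, 0, 0, 0, 0, 0]],
])

```text
time: 54.25
position: [0.6129, -0.2825, 0.0427]
tool_rot: [-0.558, 0.788, 0.144, 0.214]
ft_force: [0.1, 0.2, 0.0]
grip_width: 0.0626
```

Call:
send_rows([
  [[0.05, 0, 0.08, 0, 0, 0], [0, 0, 0, 0, 0, 0], [0, 0, 0, 0, 0, 0]],
])

```text
time: 54.5
position: [0.613, -0.2826, 0.0418]
tool_rot: [-0.559, 0.788, 0.144, 0.214]
ft_force: [-0.3, 0.8, -0.6]
grip_width: 0.0624
```

```bash
python3 - <<'E'
from h import *
shot('wrist','s62w.png');shot('scene','s62s.png');st()
E
```

```text
t 54.60 p [ 0.613  -0.2826  0.0418]  x [-0.284 -0.819 -0.499] y [-0.942  0.334 -0.012] z [ 0.177  0.467 -0.867] F [-0.3 -1.4 -0.2] w 0.0627 q [-0.21  1.06  1.34 -1.12  1.27 -2.33]
```

View pics/s62s.png

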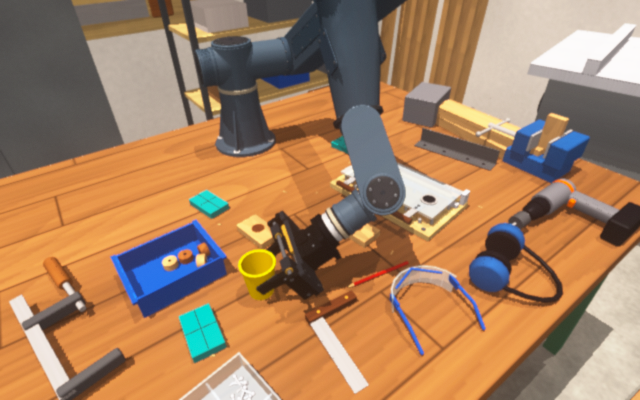

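Call:
send_rows([
  [[0.05, 0, 0.08, 0, 0, 0], [0, 0, 0, 0, 0, 0], [0, 0, 0, 0, 0, 0]],
])

```text
time: 54.85
position: [0.6131, -0.2827, 0.0418]
tool_rot: [-0.559, 0.788, 0.143, 0.214]
ft_force: [-0.0, -0.3, -0.9]
grip_width: 0.0627
```

The scene picture shows the tub held upright at (258,272), four cores in the blue bin (~(185,260)), and the leaf closed.

Call:
send_rows([
  [[0.07, 0, 0.12, 0, 0, 0], [0, 0, 0, 0, 0, 0], [0, 0, 0, 0, 0, 0]],
])

```text
time: 55.1
position: [0.6131, -0.2829, 0.0418]
tool_rot: [-0.559, 0.789, 0.142, 0.213]
ft_force: [-0.1, -0.6, 1.3]
grip_width: 0.0627
```

Call:
send_rows([
  [[0, 0, 0, 0, 0, 0], [0, 0, 0, 0, 0, 0], [0, 0, 0, 0, 0, 0], [0, 0, 0, 0, 0, 0], [0, 0, 0, 0, 0, 0], [0, 0, 0, 0, 0, 0]],
], gripper=0)

```text
time: 55.6
position: [0.6132, -0.2831, 0.0406]
tool_rot: [-0.559, 0.788, 0.143, 0.214]
ft_force: [-0.6, 0.2, 0.1]
grip_width: 0.0856
```

```bash
python3 - <<'E'
from h import *
shot('wrist','s63w.png');shot('scene','s63s.png');st()
E
```

```text
t 55.70 p [ 0.6132 -0.2831  0.0407]  x [-0.284 -0.82  -0.497] y [-0.942  0.335 -0.013] z [ 0.177  0.464 -0.868] F [-0.  -0.2 -0.5] w 0.0866 q [-0.21  1.06  1.34 -1.12  1.27 -2.32]
```

View pics/s63w.png

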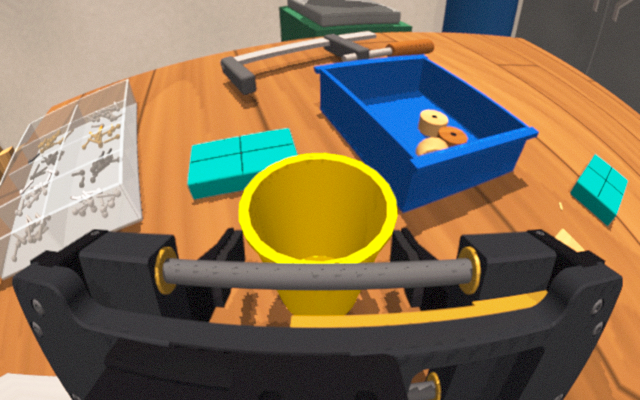

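The tub stands upright at (318,230), with clear gaps to both fingers. I'm backing off along the tool axis.

Call:
send_rows([
  [[-1.0, 0, 0, 0, 0, 0], [-1.5, 0, 0, 0, 0, 0], [-2.0, 0, 0, 0, 0, 0], [-2.5, 0, 0, 0, 0, 0], [-2.5, 0, 0, 0, 0, 0], [-2.5, 0, -0.5, 0, 0, 0], [-2, 0, -1, 0, 0, 0], [0, 0, 0, 0, 0, 0]],
])

```text
time: 56.37
position: [0.6534, -0.1643, 0.1293]
tool_rot: [-0.559, 0.788, 0.144, 0.214]
ft_force: [0.4, -0.4, 0.5]
grip_width: 0.087
```

Call:
send_rows([
  [[-1, 0, -2, 0, 0, 0], [-1, 0, -3, 0, 0, 0], [-1, 0, -3, 0, 0, 0], [-1, 0, -3, 0, 0, 0], [-1, 0, -3, 0, 0, 0], [0, 0, 0, 0, 0, 0], [0, 0, 0, 0, 0, 0]],
])

```text
time: 56.95
position: [0.6422, -0.1842, 0.2783]
tool_rot: [-0.561, 0.786, 0.148, 0.214]
ft_force: [-0.1, 0.1, -0.3]
grip_width: 0.087
```

```bash
python3 - <<'E'
from h import *
shot('wrist','s64w.png');shot('scene','s64s.png');shot('top','s64t.png');st()
E
```

```text
t 57.10 p [ 0.6422 -0.1841  0.2769]  x [-0.281 -0.819 -0.501] y [-0.945  0.327 -0.004] z [ 0.167  0.472 -0.865] F [ 0.2 -0.2 -0.9] w 0.0868 q [-0.06  0.78  1.22 -0.99  1.58 -2.64]
```

View pics/s64t.png

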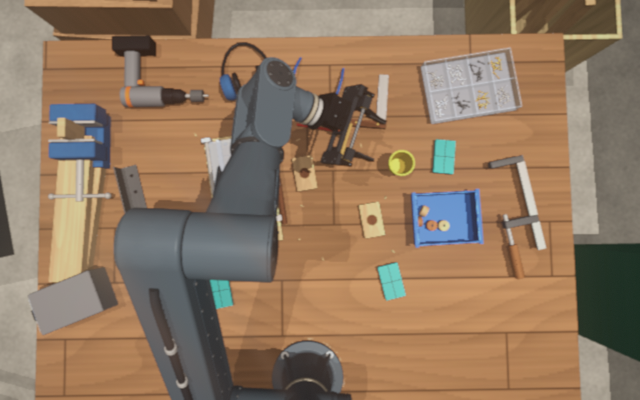

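View pics/s64s.png

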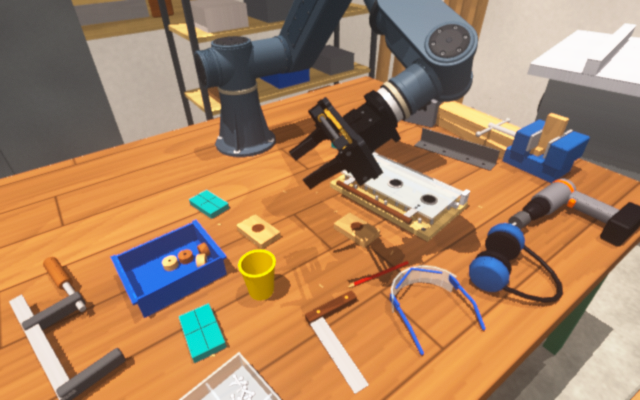

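The tub is upright on its foot at scene (258,272), all four cores are in the bin, and the plates are flat. The arm hides the jig from above, so I'll swing away for a last check.

Call:
send_rows([
  [[2, 0, -1.2, 0, 0, 0], [3, 0, -1.8, 0, 0, 0], [3, 0, -1.8, 0, 0, 0], [3, 0, -1.8, 0, 0, 0], [3, 0, -1.8, 0, 0, 0], [3, 0, -1.8, 0, 0, 0], [0, 0, 0, 0, 0, 0], [0, 0, 0, 0, 0, 0]],
])

```text
time: 57.77
position: [0.5739, -0.3735, 0.2611]
tool_rot: [-0.561, 0.786, 0.162, 0.206]
ft_force: [-0.2, 0.0, 0.9]
grip_width: 0.087
```

```bash
python3 - <<'E'
from h import *
import cv2
shot('scene','s65s.png');shot('top','s65t.png');st()
im=cv2.imread('pics/s65s.png');cv2.imwrite('pics/c65s.png',cv2.resize(im[130:260,310:490],None,fx=4,fy=4,interpolation=cv2.INTER_CUBIC))
E
```

```text
t 57.87 p [ 0.5747 -0.3725  0.2613]  x [-0.285 -0.815 -0.504] y [-0.948  0.317  0.023] z [ 0.141  0.485 -0.863] F [-0.   1.   0.6] w 0.0870 q [-0.35  0.72  1.39 -1.11  1.3  -2.69]
```

View pics/s65t.png

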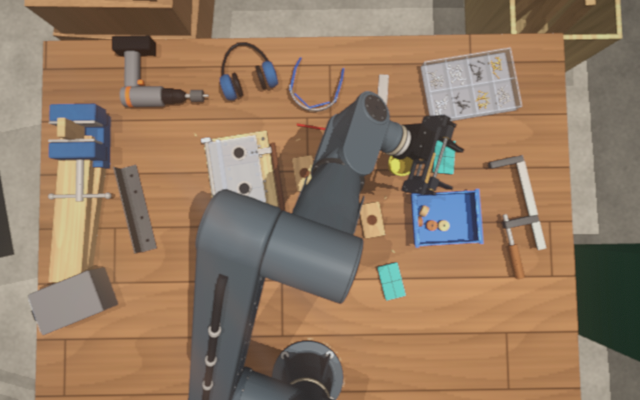

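View pics/c65s.png

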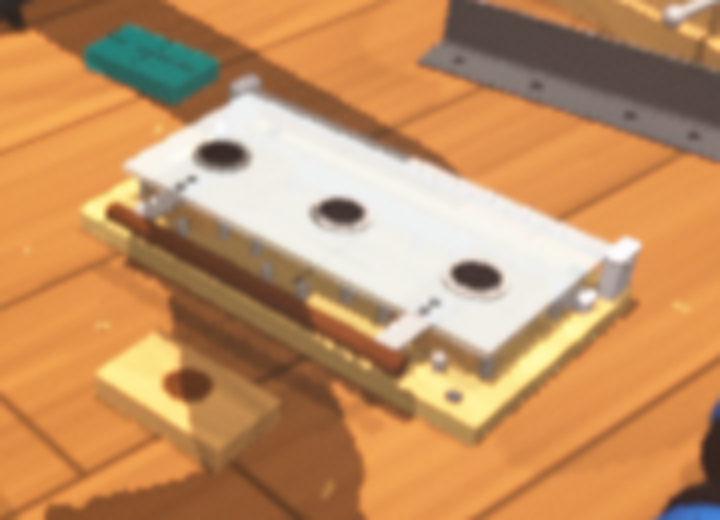

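```bash
python3 - <<'E'
from h import *
import numpy as np
from scipy.spatial.transform import Rotation as R
pic,d=camera('scene');p=camera_params('scene');K=np.array(p['intrinsics']);print(p['attitude'])
a=np.array(p['attitude']);Rm=a if a.shape==(3,3) else R.from_quat(a).as_matrix()
# leaf area in full-image coords from crop (/4 + offset)
import cv2
poly=np.array([[150,165],[240,105],[590,245],[490,335]])/4+[310,130]
m=np.zeros(d.shape,np.uint8);cv2.fillPoly(m,[poly.astype(np.int32)],1)
v,u=np.nonzero((m>0)&(d>0));z=d[v,u]
P=(Rm@(np.linalg.inv(K)@np.c_[u,v,np.ones(len(u))].T*z)).T+p['position']
print(len(P),np.percentile(P[:,2],[5,25,50,75,95]))
k=abs(P[:,2]-np.median(P[:,2]))<.008
A=np.c_[P[k][:,:2],np.ones(k.sum())];c=np.linalg.lstsq(A,P[k][:,2],rcond=None)[0];print('slope',c[:2],k.sum())
E
```

```text
[ 0.79633041  0.39920506 -0.2119046  -0.40198214]
2619 [0.04848294 0.04959472 0.05037757 0.05131212 0.0536553 ]
slope [ 0.00079899 -0.0067151 ] 2619
```

The leaf is level, with a slope under 0.01 rad and its top at about 50 mm. Everything is in place, so I'm handing in.

```bash
python3 -c "
from rig import *
print(hand_in())"
```

```text
the job is handed in; nothing more can be done
None
```

The changeover is complete and handed in at about 58 s of the 210 s limit; `hand_in()` gives no verdict.

**What I did:**
- I opened the leaf and laid the two drilled plates flat on the bench.
- I set the two pine blanks in bays 0 and 2; there was no third blank. One had been knocked aside during the run, so I re-measured it first.
- I closed the leaf, tipped the four cores into the blue bin and stood the tub back upright near its old place.

**Last checks:**
- **Leaf:** it measures level to within 0.01 rad.
- **Cores:** all four are in the bin.
- **Tub and plates:** the tub is upright and free of the fingers. Both plates look flat, and I judged both by eye from the pictures.
- **Bystanders:** the pencil, square, glasses and turquoise look-alikes appear unmoved, though I didn't measure them.
- **Arm:** it is clear of everything.

**Not re-checked:** I saw the blanks centred just before closing the leaf, but did not re-measure them under it. No check failed or disagreed.

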